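Comb kiln rods into a grooved tray

ROBOT

A 6-joint arm with a two-finger parallel gripper is mounted at the origin on the work surface. World frame = base frame: x ahead of the robot, y to its left, z up, the work surface at z = 0. Lengths are in m, angles in rad, forces in N, time in s.
With the tool pointing down it reaches from about 0.15 to 0.775 m from the base axis. Payload 6.1 kg.
Tool frame: the origin (TCP) lies on the centre line of the jaws, within the pads' length; the fingertips stand 22 mm ahead of it and the grasp point (between the pads) lies 3 mm ahead of it (tip_reach is the x of the fingertips in the tool frame, in m); x points along the fingers, y is the direction in which the jaws open and shut, and the axes are right-handed (so a half turn about x gives the same grasp; the last joint's range is limited). The gripper opens to 85 mm and grips with 20 to 120 N. Pads are 22 mm wide; open, the fingers measure 114 mm over their backs; the gripper's body (76 mm by 85 mm) begins 54 mm behind the grasp point. The pads swing forward as they close: fully open they stand 13 mm farther back than shut.
Start: joints at [1.218, 0.126, -0.04, 1.405, 0, 1.571], TCP at [0.181, 0.493, 0.253] pointing down, gripper open.
Joint ranges: [-2.72, 2.72], [-0.95, 1.95], [-1.27, 1.35], [-1.78, 2.02], [-1.46, 1.47], [-3.14, 3.14]. Speed limits (rad/s): [2.39, 2.39, 3.01, 3.14, 3.14, 3.14].

INTERFACE

Orientations are given as a 3x3 rotation matrix whose columns are the frame's x, y, z axes.
In Python, from rig import get_obs, read_camera, close_job, tip_reach gives the robot as it stands.
- The arm moves only by the tool drive_tool, never from a script. Its argument "deltas" is a list of rows, each a list of 5 numbers: the gripper's target within -1 to 1 (fully open at 1, half-way at 0, shut at -1), then the shift along the tool's x, y, z in mm, then the turn about the tool's x in degrees. In form: [[fingers, tx, ty, tz, spin], ...]. A call has 1 to 20 rows; each row is the pose to reach, as a shift and turn from the pose commanded when the call began, along the tool's axes at that moment; what a row does not reach only later rows make up. A row lasts 1/10 s, in which the tool goes at most 50 mm and 8.59 degrees, less where a joint would pass 70% of its speed; a pose out of reach is approached as far as the arm can. A call with a gripper value outside its range is refused whole. The fingers move at their own pace and stop on an object; "newtons" is the grip in N (left out, the last holds). Time passes only in rows, so rows that repeat a pose let the fingers close. It gives the time, the measured TCP pose, the force and the opening at its end, in the units of the state.
- get_obs(): the state, without advancing time (a new reading comes with each control period).
- read_camera(name): name is "scene" or "top" or "wrist"; returns a dict with "image" (384x512x3 uint8, red, green, blue), "K" (3x3 intrinsics, pixels), "rvec" (rotation vector, rad) and "tvec" (3), from world to camera coordinates, as OpenCV has them; the wrist camera has in their place "mount" (4x4, takes a point from camera to tool coordinates, whose origin is the TCP and whose axes are the tool frame's). Camera axes: x right, y down, z forward; pixel columns grow to the right and rows downward; lengths in m; the calibration is good to about 2 mm. The wrist camera is an equidistant fisheye: a pixel r from the principal point sees the ray r / f radians off the axis. A picture is of the moment at which its call begins: read the wrist's pose just before it. There is no depth.
- close_job(): hands the job in, once; it reports no verdict.
The state is a dict: "time_s": time; "joint_positions": joint angles; "joint_vel": joint speeds; "tau": joint torques, N m; "position": TCP position; "orientation": TCP orientation; "ft_force": force on the tool from outside, world axes, zero at the start; "wrist_torque": the same for the moment, N m; "finger_gap": finger opening in m.
Only numpy, scipy, OpenCV 4.12 (cv2) and the standard library are available. Lean on these libraries where they do the work, as an engineer would, in place of code of your own. Each camera call takes 0.05 s, during which the arm holds its last target.

TASK

Take the rake from its grey mat, set its two feet lightly on the tray's side rails at the blue end, and comb it along to the stop-wall end keeping a gentle pressure of roughly 5 to 10 N on the rails all the way (they are worn hollow in the middle), so that every white kiln rod ends lying in a groove; comb again if a rod is left askew, or if one got under the tines and held the feet off the rails. Then stand the rake back on the grey mat and let go. Press only lightly (the tray must never take more than about 15 N), never touch the rods with the gripper, and leave the leaf dish, pink bowl and jar where they are.

Things in the scene. Friction and masses are not known exactly. Their poses are not given: they have to be found in the camera images.
- tray: Grooved tray, 204 mm (x) by 310 mm (y), on a soft rubber base; gives straight down 1 mm per 10 N. Origin: centre of its underside, 12 mm above the table; z up. 15 green grooves between round-topped ridges run along x, at 17 mm pitch in y (centres 0, +-17 .. +-119 mm), 124 mm long, 11 wide, 8.5 deep; ridge tops at z 18 mm. The -y end is a flat blue land, the +y end a stop wall (y 135 to 155, top at z 28). Turned up to 13 degrees.
- comb_start (a point): On the tray's middle line at its blue end (tray y -117 mm), level with the tops of the two flat pale side rails (tray z 21.4 mm; they run along y at |x| 67 to 102 mm; worn wood: sound at both ends, hollowed in the middle (|y| under 40) by 2 to 3 mm: follow by feel). Inside them stand thin fences (|x| 62 to 67, top z 28). With the rake's underside centre here and bar along tray x its feet stand on them, short of all rods.
- comb_end (a point): Same at the stop-wall end (tray y +115 mm): the rake's underside centre comes here at the end of a combing stroke, still clear of the stop wall.
- rod_a: White ceramic kiln rod, 9 mm thick, 100 mm long with round ends, about 20 g; one of four identical. Origin at its centre, x along its length. It starts lying askew across the tray's ridges (centre 22.5 mm above the tray's origin, about 22 to 32 degrees off the grooves); lying in a groove its centre is about 14 mm above the tray's origin.
- rod_b: White ceramic kiln rod, 9 mm thick, 100 mm long with round ends, about 20 g; one of four identical. Origin at its centre, x along its length. It starts lying askew across the tray's ridges (centre 22.5 mm above the tray's origin, about 22 to 32 degrees off the grooves); lying in a groove its centre is about 14 mm above the tray's origin.
- rod_c: White ceramic kiln rod, 9 mm thick, 100 mm long with round ends, about 20 g; one of four identical. Origin at its centre, x along its length. It starts lying askew across the tray's ridges (centre 22.5 mm above the tray's origin, about 22 to 32 degrees off the grooves); lying in a groove its centre is about 14 mm above the tray's origin.
- rod_d: White ceramic kiln rod, 9 mm thick, 100 mm long with round ends, about 20 g; one of four identical. Origin at its centre, x along its length. It starts lying askew across the tray's ridges (centre 22.5 mm above the tray's origin, about 22 to 32 degrees off the grooves); lying in a groove its centre is about 14 mm above the tray's origin.
- rake: Dark wooden comb rake standing on its feet on the grey mat, 190 mm along its x, about 0.22 kg. Origin: centre of its underside, level with the soles; x along the bar, y across it (combing direction), z up. Feet at x = +-85 mm, each 18 mm wide (x), 60 mm long (y). Bar top at z 45 mm; on it a red grip block 70 mm (x) by 24 mm (y), z 45 to 99 mm. It is the same turned by half a turn.
- rake_tines (a point): Middle of the row of 6 steel tine tips, 0.5 mm above the rake's soles; tines 6 mm thick stand along the bar from x -55 to +55 mm. With the feet on the tray's rails the tips pass 1.5 to 4 mm above the ridges: they push rods that lie on the ridges and pass over rods that lie in grooves. A rod caught under them can hold the feet off the rails.
- rake_grip (a point): Point inside the rake's red grip block, on its centre line, 75 mm above the rake's soles: the place to grasp, fingers closing along the rake's y on the 24 mm width.
- mat: Flat grey rubber mat fixed to the table, 240 mm (its x) by 100 mm (its y), 4 mm thick. Origin: centre of its underside. The rake starts on it, its bar nearly along the mat's x.
- dish: White ceramic leaf-shaped dish, 180 mm long (its y), 68 mm wide, 35 mm high, origin under its centre. Leave alone.
- bowl: Pink bowl, 150 mm across, 75 mm high, origin under its centre. Leave alone.
- jar: White jar, 64 mm across, 85 mm high, origin under its centre. Leave alone.
Things that resemble listed ones, but are neither listed nor needed, are in the scene too. Leave any green or red look-alike of the rod_c alone.

How it is judged:
By the outcome, as a careful person would: the job done as asked, in the order asked, and still so for the second after the job is handed in, with the robot touching nothing.
It also fails if it takes over 72 s, if anything falls off the work surface, if the arm or the gripper's body presses on something with over 40 N, if the wrist force passes 120 N, or if a joint passes its speed limit or range.

## Working session

There is one attempt and no reset: what is moved stays moved. The work goes in short steps, Python scripts to look and compute and a tool call to move; the robot and the scene stay as the last step left them, time stands still between calls to the robot, and variables do not carry over. Pictures are saved under pics/ and viewed, and the job is handed in when it is done.

Besides the shell and the picture viewer there is one more tool, called after ">>>" as name(argument=value, ...), one argument or row to a line, values as JSON. drive_tool: Moves the arm, as the interface text tells. Its arguments: {"type":"object","properties":{"deltas":{"type":"array"},"newtons":{"type":"number"}},"required":["deltas"]}

```bash
mkdir -p pics; ls; python3 - <<'E'
from rig import *
import cv2
print(get_obs(), tip_reach)
for n in ["scene","top","wrist"]:
    r=read_camera(n); cv2.imwrite(f"pics/{n}0.png",r["image"][:,:,::-1]); print(n,{k:v for k,v in r.items() if k!="image"})
E
```

```text
pics
{'time_s': 0.0, 'joint_positions': array([ 1.21801055e+00,  1.26367560e-01, -4.05972568e-02,  1.40537954e+00,
       -1.03936535e-05,  1.57079474e+00]), 'joint_vel': array([ 0.00078236,  0.00050915, -0.00103347, -0.00025707, -0.00127559,
       -0.00035435]), 'tau': array([ 1.65435893e-03, -4.35913289e+01,  3.52923954e+01,  1.73625589e-02,
        4.59305477e-05,  7.37479240e-06]), 'position': array([0.18127231, 0.49232715, 0.25253988]), 'orientation': array([[-5.25109796e-04,  3.45511453e-01,  9.38414386e-01],
       [-1.45627931e-03,  9.38413256e-01, -3.45511852e-01],
       [-9.99998802e-01, -1.54802511e-03,  1.03911864e-05]]), 'ft_force': array([-0.07664032,  0.56870544, -0.41455724]), 'wrist_torque': array([-0.02108793,  0.00253928,  0.05821554]), 'finger_gap': 0.08545681379445494} 0.022
scene {'K': array([[432.43505948,   0.        , 258.05722706],
       [  0.        , 432.43505948, 183.41131961],
       [  0.        ,   0.        ,   1.        ]]), 'rvec': array([ 2.36353666,  1.06019949, -0.34149448]), 'tvec': array([-0.40382094, -0.28695324,  1.42243196])}
top {'K': array([[497.58289359,   0.        , 259.31289215],
       [  0.        , 497.58289359, 193.63254821],
       [  0.        ,   0.        ,   1.        ]]), 'rvec': array([ 2.17112437, -2.21797978,  0.0822584 ]), 'tvec': array([0.03914735, 0.58369554, 1.31452393])}
wrist {'K': array([[297.31863964,   0.        , 258.58016039],
       [  0.        , 297.31863964, 194.07968456],
       [  0.        ,   0.        ,   1.        ]]), 'mount': array([[-7.86763475e-04, -2.68575856e-01,  9.63258216e-01,
        -1.20039310e-01],
       [ 9.99999379e-01, -9.71247835e-04,  5.45969149e-04,
         9.41446750e-04],
       [ 7.88928326e-04,  9.63258048e-01,  2.68576453e-01,
        -6.87692035e-02],
       [ 0.00000000e+00,  0.00000000e+00,  0.00000000e+00,
         1.00000000e+00]])}
```

View pics/scene0.png

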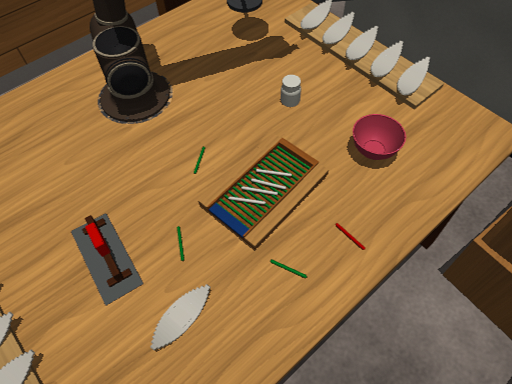

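View pics/top0.png

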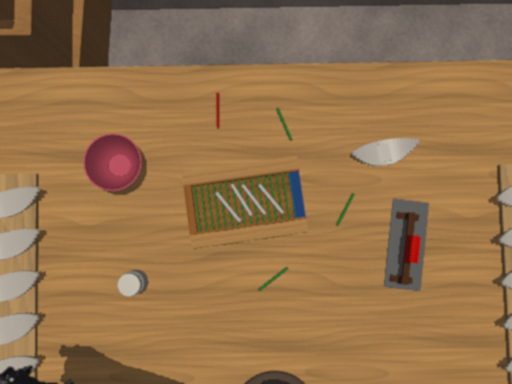

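View pics/wrist0.png

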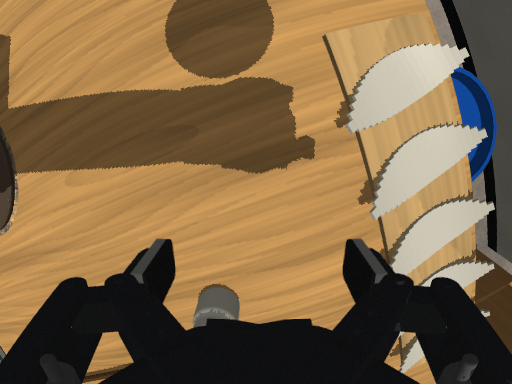

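Candidates for the rake: only the red grip block on dark bar at top (412,248) / scene (97,237). For the rods: the four white ones on the tray, top (228,207), (242,199), (254,199), (271,199). The look-alikes are red (218,110) and green (284,124), (345,209), (273,279), all lying on the table.

```bash
cat > h.py <<'E'
import numpy as np, cv2
from rig import *
def cam(n):
    r=read_camera(n); R=cv2.Rodrigues(r["rvec"])[0]; return r["image"],r["K"],R,np.array(r["tvec"])
def ray(uv,K,R,t,z):
    uv=np.atleast_2d(uv).astype(float)
    d=np.c_[uv,np.ones(len(uv))]@np.linalg.inv(K).T@R
    c=-R.T@t
    return c+d*((z-c[2])/d[:,2])[:,None]
def proj(P,K,R,t):
    return cv2.projectPoints(np.atleast_2d(P).astype(float),cv2.Rodrigues(R)[0],t,K,None)[0][:,0]
E
python3 - <<'E'
from h import *
im,K,R,t=cam("top")
b=im[:,:,::-1]
cv2.imwrite("pics/top_tray.png",cv2.resize(b[150:260,170:320],None,fx=5,fy=5,interpolation=cv2.INTER_NEAREST))
cv2.imwrite("pics/top_rake.png",cv2.resize(b[190:300,370:450],None,fx=5,fy=5,interpolation=cv2.INTER_NEAREST))
im,K,R,t=cam("scene")
b=im[:,:,::-1]
cv2.imwrite("pics/sc_tray.png",cv2.resize(b[130:250,190:335],None,fx=5,fy=5,interpolation=cv2.INTER_NEAREST))
cv2.imwrite("pics/sc_rake.png",cv2.resize(b[200:310,60:160],None,fx=5,fy=5,interpolation=cv2.INTER_NEAREST))
E
```

```text
(no output)
```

View pics/top_tray.png

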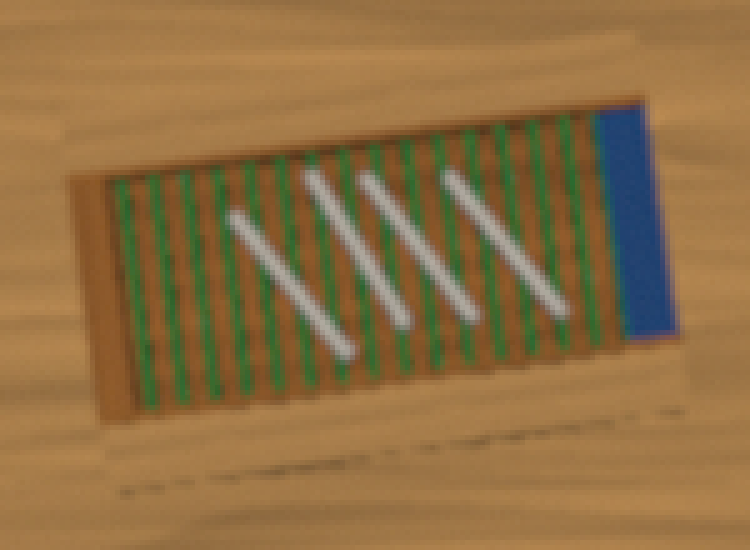

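View pics/top_rake.png

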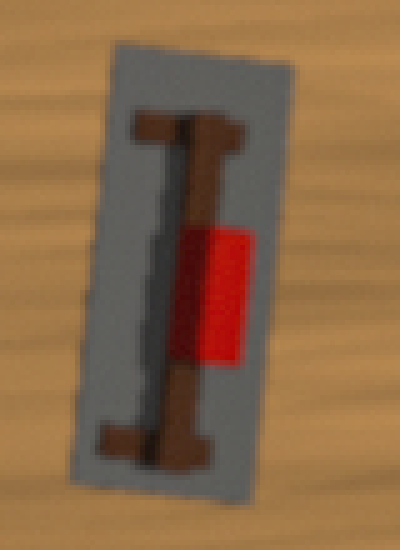

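View pics/sc_tray.png

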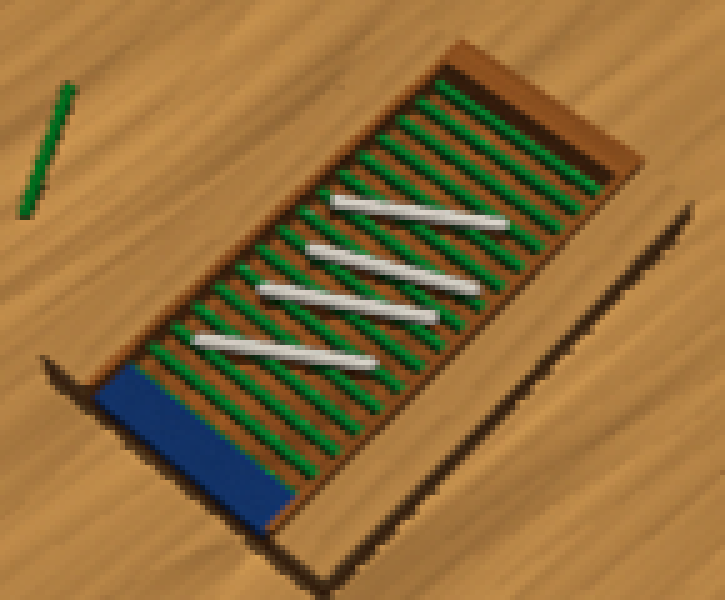

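View pics/sc_rake.png

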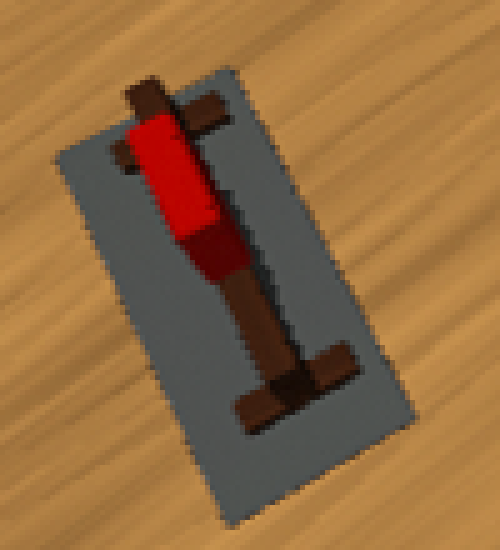

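```bash
cat > meas.py <<'E'
from h import *
def rect(mask):
    c=max(cv2.findContours(mask.astype(np.uint8),0,2)[0],key=cv2.contourArea); return cv2.boxPoints(cv2.minAreaRect(c)),cv2.contourArea(c),c
for n in ["top","scene"]:
    im,K,R,t=cam(n); print(n,"cam",(-R.T@t).round(3))
    f=im.astype(int); r,g,b=f[...,0],f[...,1],f[...,2]
    red=(r>165)&(g<60)&(b<60)
    if n=="top": red[:190]=0
    else: red[:, 200:]=0
    v,u=np.nonzero(red); P=ray(np.c_[u,v],K,R,t,0.103)
    box,a,_=rect(red); Q=ray(box,K,R,t,0.103)
    print("red n",len(u),"cen",P.mean(0).round(4)); print(Q.round(4).tolist())
    blue=(b>r+40)&(b>g+30); 
    box,a,_=rect(blue); Q=ray(box,K,R,t,0.030); v,u=np.nonzero(blue)
    print("blue",a,box.tolist(),Q.round(4).tolist(), ray(np.c_[u,v],K,R,t,0.03).mean(0))
    grey=(abs(r-g)<12)&(abs(b-g)<14)&(r>60)&(r<120)
    m=np.zeros_like(grey)
    if n=="top": m[185:300,370:440]=1
    else: m[205:310,60:150]=1
    grey&=m; _,_,c=rect(grey); hull=cv2.convexHull(c); box=cv2.boxPoints(cv2.minAreaRect(hull)) if n=="top" else cv2.approxPolyDP(hull,4,True)[:,0]
    Q=ray(box,K,R,t,0.004); print("mat",Q.round(4).tolist(),Q.mean(0))
    green=(g>r+25)&(g>b+25)
    m=np.zeros_like(green)
    if n=="top": m[165:240,185:310]=1
    else: m[135:245,205:322]=1
    green&=m
    nl,lab,st,ce=cv2.connectedComponentsWithStats(green.astype(np.uint8),connectivity=4)
    v,u=np.nonzero(green); P=ray(np.c_[u,v],K,R,t,0.0215)
    print("green",len(u),P.mean(0)); c,(w,h),an=cv2.minAreaRect(P[:,:2].astype(np.float32)); print(c,w,h,an)
    print(cv2.boxPoints((c,(w,h),an)).tolist())
    white=(abs(r-g)<25)&(r>140)&m
    nl,lab,st,ce=cv2.connectedComponentsWithStats(white.astype(np.uint8))
    for i in range(1,nl):
        if st[i,4]>20:
            v,u=np.nonzero(lab==i); P=ray(np.c_[u,v],K,R,t,0.0365)[:,:2]
            c0=P.mean(0); w_,V=np.linalg.eigh(np.cov((P-c0).T)); d=V[:,1]
            s=(P-c0)@d
            print("rod",c0.round(4),np.degrees(np.arctan2(d[1],d[0])).round(1),np.ptp(s).round(3))
E
python3 meas.py
```

```text
top cam [0.5   0.043 1.348]
red n 173 cen [ 0.4323 -0.3582  0.103 ]
[[0.403, -0.3451, 0.103], [0.465, -0.3546, 0.103], [0.4628, -0.3714, 0.103], [0.4007, -0.3618, 0.103]]
blue 325.0 [[289.44830322265625, 172.52618408203125], [297.71136474609375, 171.30203247070312], [304.26171875, 215.51678466796875], [295.9986572265625, 216.74093627929688]] [[0.6383, -0.0547, 0.03], [0.6411, -0.0768, 0.03], [0.5231, -0.091, 0.03], [0.5203, -0.069, 0.03]] [ 0.58063328 -0.07289384  0.03      ]
mat [[0.33, -0.3026, 0.004], [0.5634, -0.3359, 0.004], [0.5515, -0.4314, 0.004], [0.3181, -0.397, 0.004]] [ 0.44074441 -0.36672993  0.004     ]
green 816 [0.56354575 0.08166193 0.0215    ]
(0.5633151531219482, 0.07549341022968292) 0.12046981602907181 0.2426912784576416 6.980070114135742
[[0.48878026008605957, 0.1886197030544281], [0.518273115158081, -0.05227286368608475], [0.6378500461578369, -0.037632882595062256], [0.6083571910858154, 0.20325967669487]]
rod [0.5696 0.0754] -149.2 0.094
rod [0.5683 0.0418] -143.3 0.096
rod [ 0.5697 -0.0032] -141.4 0.096
rod [0.5509 0.1109] -141.6 0.097
scene cam [ 1.049 -0.365 
[... 367 characters left out ...]
 0.03], [0.6318, -0.0522, 0.03], [0.6379, -0.0792, 0.03]] [ 0.57623292 -0.0728323   0.03      ]
mat [[0.3247, -0.3078, 0.004], [0.5587, -0.3343, 0.004], [0.5477, -0.4289, 0.004], [0.3161, -0.399, 0.004]] [ 0.43681747 -0.36747668  0.004     ]
green 1191 [0.55406658 0.07782625 0.0215    ]
(0.5527406930923462, 0.07293913513422012) 0.12082608044147491 0.25930890440940857 7.108116626739502
[[0.4767482280731201, 0.19412149488925934], [0.5088356733322144, -0.06319448351860046], [0.6287331581115723, -0.04824322462081909], [0.596645712852478, 0.2090727537870407]]
rod [0.5469 0.1125] -142.0 0.096
rod [0.5673 0.0781] -148.6 0.095
rod [0.5657 0.0443] -143.2 0.094
rod [ 5.676e-01 -1.000e-04] -141.3 0.098
```

```bash
cat > tray.py <<'E'
from h import *
yaw=np.radians(7.05); ex=np.array([np.cos(yaw),np.sin(yaw)]); ey=np.array([-np.sin(yaw),np.cos(yaw)])
c0=np.array([0.560,0.070])
for n in ["top","scene"]:
    im,K,R,t=cam(n); f=im.astype(np.float32); G=f[...,1]-f[...,0]; B=f[...,2]-f[...,0]
    W=f.min(2)
    def samp(A,x,y,z):
        P=np.array([[*(c0+a*ex+b*ey),z] for a,b in zip(x,y)]); uv=proj(P,K,R,t).astype(np.float32)
        return cv2.remap(A,uv[:,0:1],uv[:,1:2],cv2.INTER_LINEAR)[:,0]
    ys=np.arange(-.175,.175,.0005)
    for xs in (-.045,0,.045):
        prof=np.mean([samp(G,np.full_like(ys,x),ys,.0215) for x in np.arange(xs-.008,xs+.009,.004)],0)
        # least-squares phase of 17mm comb over range
        m=(abs(ys)<.125); ph=np.angle(np.sum((prof[m]-prof[m].mean())*np.exp(-2j*np.pi*ys[m]/.017)))
        bp=np.mean([samp(B,np.full_like(ys,x),ys,.030) for x in np.arange(xs-.008,xs+.009,.004)],0)
        bl=ys[bp>20]; pk=ys[1:-1][(prof[1:-1]>prof[:-2])&(prof[1:-1]>=prof[2:])&(prof[1:-1]>10)]
        print(n,xs,"phase offset mm",-ph/2/np.pi*17,"blue",bl.min(),bl.max(),"first/last green",pk.min(),pk.max(),len(pk))
    xs=np.arange(-.12,.12,.0005)
    for yb in (-.09,0.0,.1):
        prof=np.mean([samp(G,xs,np.full_like(xs,y),.0215) for y in np.arange(yb-.017,yb+.017,.002)],0)
        h=prof.max()*.5; s=xs[prof>h]; print("  x edges",yb,s.min(),s.max())
E
python3 tray.py
```

```text
top -0.045 phase offset mm 4.984499895371614 blue -0.15599999999999997 -0.12999999999999995 first/last green -0.14999999999999997 0.12450000000000028 18
top 0 phase offset mm 4.935898305022216 blue -0.15599999999999997 -0.13049999999999995 first/last green -0.15049999999999997 0.12400000000000028 17
top 0.045 phase offset mm 4.905330311369432 blue -0.15649999999999997 -0.12999999999999995 first/last green -0.15049999999999997 0.12400000000000028 17Traceback (most recent call last):
  File "tray.py", line 21, in <module>
    h=prof.max()*.5; s=xs[prof>h]; print("  x edges",yb,s.min(),s.max())
                                                        ~~~~~^^
    return umr_minimum(a, axis, None, out, keepdims, initial, where)
ValueError: zero-size array to reduction operation minimum which has no identity
```

```bash
sed -i 's/>10)\]/>10)\&(bp[1:-1]<20)]; print((pk*1e3).round(1).tolist())/; s/prof.max()\*.5/prof.min()+np.ptp(prof)*.5/' tray.py; sed -i 's/^\(  *\)prof=np.mean(\[samp(G,np.full/\1prof=0;bp=0\n&/' tray.py; sed -i 's/; pk=ys/\n        pk=ys/' tray.py; python3 tray.py
```

```text
[-114.5, -97.0, -80.0, -63.0, -46.0, -29.0, -12.0, 5.0, 22.0, 39.0, 56.0, 73.0, 90.0, 107.0, 124.5]
top -0.045 phase offset mm 4.987501725753323 blue -0.15599999999999997 -0.12999999999999995 first/last green -0.11449999999999994 0.12450000000000028 15
[-114.0, -97.5, -80.5, -63.0, -46.5, -12.0, 4.5, 22.0, 39.0, 56.0, 73.0, 90.0, 107.0, 124.0]
top 0 phase offset mm 4.937116595545858 blue -0.15599999999999997 -0.13049999999999995 first/last green -0.11399999999999993 0.12400000000000028 14
[-114.5, -97.5, -80.0, -63.0, -46.0, -29.0, -12.0, 5.0, 39.0, 56.0, 73.0, 90.0, 107.0, 124.0]
top 0.045 phase offset mm 4.90822848455372 blue -0.15649999999999997 -0.12999999999999995 first/last green -0.11449999999999994 0.12400000000000028 14
  x edges -0.09 -0.05749999999999994 0.06600000000000017
  x edges 0.0 -0.05699999999999994 0.06550000000000017
  x edges 0.1 -0.05749999999999994 0.06600000000000017
[-126.0, -109.5, -94.0, -75.5, -58.5, -40.5, -24.0, -7.0, 10.0, 25.5, 44.5, 61.0, 78.5, 96.0, 113.0, 130.5]
scene -0.045 phase offset mm -7.525842625117109 blue -0.15799999999999997 0.12600000000000028 first/last green -0.12599999999999995 0.13050000000000028 16
[-126.0, -109.5, -92.5, -75.5, -57.5, -41.0, -25.0, -7.0, 7.0, 27.0, 44.0, 62.0, 78.5, 95.5, 113.0, 130.0]
scene 0 phase offset mm -7.567374855773993 blue -0.15799999999999997 0.12550000000000028 first/last green -0.12599999999999995 0.13000000000000028 16
[-126.0, -109.5, -92.5, -75.5, -58.5, -41.0, -24.0, -6.5, 10.5, 26.5, 44.5, 61.5, 78.5, 95.5, 113.0, 130.5]
scene 0.045 phase offset mm -7.610106911774173 blue -0.15799999999999997 0.12600000000000028 first/last green -0.12599999999999995 0.13050000000000028 16
  x edges -0.09 -0.06849999999999995 0.05400000000000016
  x edges 0.0 -0.06849999999999995 0.05400000000000016
  x edges 0.1 -0.06849999999999995 0.05400000000000016
```

```bash
cat tray.py | head -30
```

```text
from h import *
yaw=np.radians(7.05); ex=np.array([np.cos(yaw),np.sin(yaw)]); ey=np.array([-np.sin(yaw),np.cos(yaw)])
c0=np.array([0.560,0.070])
for n in ["top","scene"]:
    im,K,R,t=cam(n); f=im.astype(np.float32); G=f[...,1]-f[...,0]; B=f[...,2]-f[...,0]
    W=f.min(2)
    def samp(A,x,y,z):
        P=np.array([[*(c0+a*ex+b*ey),z] for a,b in zip(x,y)]); uv=proj(P,K,R,t).astype(np.float32)
        return cv2.remap(A,uv[:,0:1],uv[:,1:2],cv2.INTER_LINEAR)[:,0]
    ys=np.arange(-.175,.175,.0005)
    for xs in (-.045,0,.045):
        prof=0;bp=0
        prof=np.mean([samp(G,np.full_like(ys,x),ys,.0215) for x in np.arange(xs-.008,xs+.009,.004)],0)
        # least-squares phase of 17mm comb over range
        m=(abs(ys)<.125); ph=np.angle(np.sum((prof[m]-prof[m].mean())*np.exp(-2j*np.pi*ys[m]/.017)))
        bp=np.mean([samp(B,np.full_like(ys,x),ys,.030) for x in np.arange(xs-.008,xs+.009,.004)],0)
        bl=ys[bp>20]
        pk=ys[1:-1][(prof[1:-1]>prof[:-2])&(prof[1:-1]>=prof[2:])&(prof[1:-1]>10)&(bp[1:-1]<20)]; print((pk*1e3).round(1).tolist())
        print(n,xs,"phase offset mm",-ph/2/np.pi*17,"blue",bl.min(),bl.max(),"first/last green",pk.min(),pk.max(),len(pk))
    xs=np.arange(-.12,.12,.0005)
    for yb in (-.09,0.0,.1):
        prof=np.mean([samp(G,xs,np.full_like(xs,y),.0215) for y in np.arange(yb-.017,yb+.017,.002)],0)
        h=prof.min()+np.ptp(prof)*.5; s=xs[prof>h]; print("  x edges",yb,s.min(),s.max())
```

```bash
python3 - <<'E'
from h import *
yaw=np.radians(7.05); ex=np.array([np.cos(yaw),np.sin(yaw)]); ey=np.array([-np.sin(yaw),np.cos(yaw)]); c0=np.array([.56,.07])
im,K,R,t=cam("top")
def T(name,uv,z):
    for p,q in zip(uv,ray(np.array(uv),K,R,t,z)): d=q[:2]-c0; print(name,p,"tray mm",(1e3*d@ex).round(1),(1e3*d@ey).round(1))
cr=lambda l:[(170+(a)/5-.5+.1,150+b/5-.5+.1) for a,b in l]
T("wall",cr([(68,178),(100,424),(108,177),(138,418)]),.040)
T("rail bot corners",cr([(120,490),(685,412)]),.0)
T("rail bot corners z33",cr([(104,440),(688,368),(635,32),(62,135)]),.0334)
T("blue",cr([(595,112),(642,105),(628,338),(678,332)]),.03)
T("groove ends",cr([(122,180),(152,408),(565,115),(597,345)]),.0215)
im,K,R,t=cam("scene")
cr=lambda l:[(190+(a)/5-.4,130+b/5-.4) for a,b in l]
T("S wall",cr([(460,40),(642,162),(448,66),(612,180)]),.040)
T("S blue",cr([(130,365),(93,394),(300,490),(265,532)]),.03)
T("S base",cr([(45,360),(325,595),(692,208)]),.0)
# shape of tray from profile
E
```

```text
wall (183.2, 185.2) tray mm 68.4 149.6
wall (189.6, 234.4) tray mm -62.0 150.5
wall (191.2, 185.0) tray mm 65.9 128.7
wall (197.2, 233.2) tray mm -61.8 130.4
rail bot corners (193.6, 247.6) tray mm -98.7 149.8
rail bot corners (306.6, 232.0) tray mm -101.3 -158.0
rail bot corners z33 (190.4, 237.6) tray mm -70.7 150.4
rail bot corners z33 (307.20000000000005, 223.2) tray mm -77.6 -159.6
rail bot corners z33 (296.6, 156.0) tray mm 103.1 -158.5
rail bot corners z33 (182.0, 176.6) tray mm 92.1 150.5
blue (288.6, 172.0) tray mm 64.1 -131.3
blue (298.0, 170.6) tray mm 64.2 -156.7
blue (295.20000000000005, 217.2) tray mm -57.4 -130.8
blue (305.20000000000005, 216.0) tray mm -58.1 -157.6
groove ends (194.0, 185.6) tray mm 65.0 123.6
groove ends (200.0, 231.2) tray mm -57.6 124.4
groove ends (282.6, 172.6) tray mm 65.7 -115.9
groove ends (289.0, 218.6) tray mm -58.6 -114.6
S wall (281.6, 137.6) tray mm -67.0 151.6
S wall (318.0, 162.0) tray mm 66.8 150.2
S wall (279.20000000000005, 142.79999999999998) tray mm -59.8 132.1
S wall (312.0, 165.6) tray mm 61.7 129.4
S blue (215.6, 202.6) tray mm -61.7 -129.5
S blue (208.2, 208.4) tray mm -63.8 -155.1
S blue (249.6, 227.6) tray mm 57.3 -125.5
S blue (242.6, 236.0) tray mm 60.0 -155.0
S base (198.6, 201.6) tray mm -114.4 -147.0
S base (254.6, 248.6) tray mm 96.4 -150.9
S base (328.0, 171.2) tray mm 93.4 169.0
```

```bash
python3 - <<'E'
from h import *
im,K,R,t=cam("top")
cv2.imwrite("pics/top_tray2.png",cv2.resize(im[150:250,180:312,::-1],None,fx=6,fy=6,interpolation=cv2.INTER_CUBIC))
E
```

```text
(no output)
```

View pics/top_tray2.png

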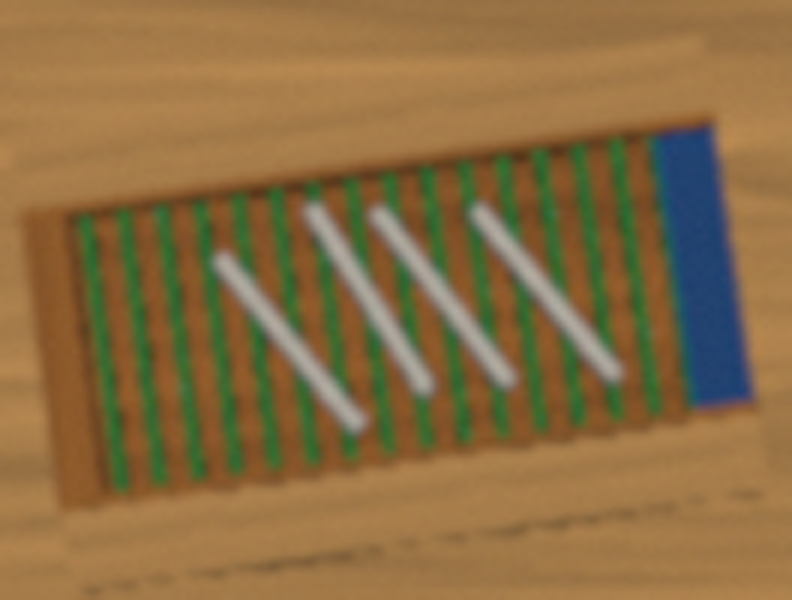

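Tray centre is about (0.561, 0.067) with a yaw of 7°. Rake is about (0.432, -0.358) with a yaw of about -9°. Now move above the rake.

```bash
cat >> h.py <<'E'
def delta(P,ang=None):
    "tool-axis shift (mm) from measured pose to world P, spin deg to bring tool y to world angle ang"
    o=get_obs(); R=o["orientation"]; d=R.T@(np.array(P)-o["position"])*1e3
    a=np.degrees(np.arctan2(R[1,1],R[0,1])); 
    s=None if ang is None else -((ang-a+180)%360-180)
    print("shift",d.round(1),"angle now",a.round(2),"spin",s,"q",np.round(o["joint_positions"],2),"F",o["ft_force"].round(2),"t",round(o["time_s"],2),"pos",o["position"].round(4),"tilt",R[:,0].round(4)); return d
E
python3 -c "
from h import *
delta([.432,-.358,.20],81)"
```

```text
shift [  53.3 -711.7  529.1] angle now 69.79 spin -11.214641225970894 q [ 1.22  0.13 -0.04  1.41  0.    1.57] F [ 0.31  0.64 -0.92] t 0.65 pos [0.1814 0.4927 0.2533] tilt [-0.  0. -1.]
```

>>> drive_tool(
  deltas=[
    [1, 0, 0, 0, -4],
    [1, 0, 0, 0, -4],
  ],
)

```text
time_s: 0.85
position: [0.1814, 0.4926, 0.2533]
orientation: [[0.0, 0.279, 0.96], [0.0, 0.96, -0.279], [-1.0, 0.0, 0.0]]
ft_force: [-0.0, 0.5, 0.4]
finger_gap: 0.0858
```

```bash
python3 -c "
from h import *
delta([.432,-.358,.20],81)"
```

```text
shift [  53.3 -747.   478. ] angle now 73.8 spin -7.198931518367573 q [ 1.22  0.13 -0.04  1.41 -0.    1.5 ] F [-0.04  0.54  0.35] t 0.85 pos [0.1814 0.4926 0.2533] tilt [ 0.  0. -1.]
```

>>> drive_tool(
  deltas=[
    [1, 2, -30, 19, -7.2],
    [1, 5, -67, 43, -7.2],
    [1, 8, -104, 67, -7.2],
    [1, 11, -142, 91, -7.2],
    [1, 14, -179, 115, -7.2],
    [1, 16, -216, 138, -7.2],
    [1, 19, -254, 162, -7.2],
    [1, 22, -291, 186, -7.2],
    [1, 24, -329, 210, -7.2],
    [1, 27, -366, 234, -7.2],
    [1, 30, -403, 258, -7.2],
    [1, 32, -441, 282, -7.2],
    [1, 35, -478, 306, -7.2],
    [1, 38, -515, 330, -7.2],
    [1, 40, -553, 354, -7.2],
    [1, 43, -590, 378, -7.2],
    [1, 46, -628, 402, -7.2],
    [1, 49, -665, 426, -7.2],
    [1, 51, -705, 451, -7.2],
    [1, 53, -747, 478, -7.2],
  ],
)

```text
time_s: 2.85
position: [0.4319, -0.36, 0.2003]
orientation: [[0.0, 0.159, 0.987], [-0.0, 0.987, -0.159], [-1.0, 0.0, 0.0]]
ft_force: [0.5, 0.4, 0.0]
finger_gap: 0.0858
```

>>> drive_tool(
  deltas=[
    [1, 0, 0, 0, 0],
    [1, 0, 0, 0, 0],
  ],
)

```text
time_s: 3.05
position: [0.4316, -0.359, 0.1992]
orientation: [[-0.001, 0.16, 0.987], [0.001, 0.987, -0.16], [-1.0, 0.001, -0.002]]
ft_force: [-0.1, -0.1, 1.1]
finger_gap: 0.0854
```

```bash
cat >> h.py <<'E'
def wrist(name):
    o=get_obs(); r=read_camera("wrist"); cv2.imwrite(name,r["image"][:,:,::-1]); return o,r
def wray(uv,o,r,z):
    uv=np.atleast_2d(uv).astype(float); K=r["K"]; M=np.array(r["mount"])
    p=(uv-K[:2,2])/K[0,0]; th=np.hypot(p[:,0],p[:,1]); s=np.where(th>1e-9,np.sin(th)/np.maximum(th,1e-9),1)
    d=np.c_[p*s[:,None],np.cos(th)]
    Rw=o["orientation"]@M[:3,:3]; c=o["position"]+o["orientation"]@M[:3,3]; d=d@Rw.T
    return c+d*((z-c[2])/d[:,2])[:,None]
def wproj(P,o,r):
    M=np.array(r["mount"]); K=r["K"]; Rw=o["orientation"]@M[:3,:3]; c=o["position"]+o["orientation"]@M[:3,3]
    q=(np.atleast_2d(P)-c)@Rw; th=np.arctan2(np.hypot(q[:,0],q[:,1]),q[:,2]); ph=np.arctan2(q[:,1],q[:,0])
    return np.c_[np.cos(ph),np.sin(ph)]*(th*K[0,0])[:,None]+K[:2,2]
E
python3 -c "
from h import *
delta([.432,-.358,.20],81)
wrist('pics/w1.png')"
```

```text
shift [-0.8  1.   0.3] angle now 80.82 spin -0.1824667511817779 q [-0.69  0.2  -0.07  1.3   0.   -0.53] F [-0.07 -0.13  1.09] t 3.05 pos [ 0.4316 -0.359   0.1992] tilt [-0.0015  0.0014 -1.    ]
```

View pics/w1.png

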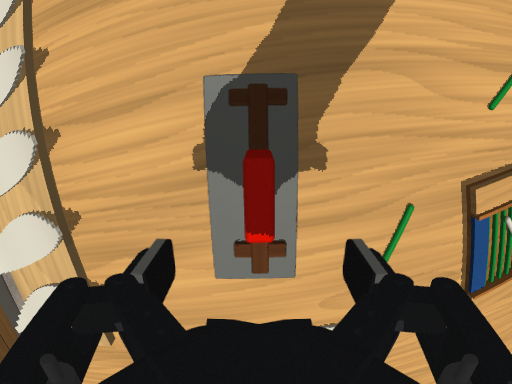

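```bash
python3 -c "
from h import *
o,r=wrist('pics/w1b.png'); im=r['image'].astype(int)
m=(im[...,0]>70)&(im[...,1]<40)&(im[...,2]<40); m[:, :200]=0; m[:,320:]=0
for v in (153,165,180,200,220,235):
    u=np.nonzero(m[v])[0]; print(v,u.min(),u.max(), wray([[u.min()-.5,v],[u.max()+.5,v],[(u.min()+u.max())/2,v]],o,r,.103)[:,:2].round(4).tolist())
v=np.nonzero(m.sum(1)>5)[0]; print(v.min(),v.max(), wray([[259,v.min()-.5]],o,r,.103),)
vv,uu=np.nonzero(m&(im[...,0]>230)); print('front',vv.min(),vv.max(),wray([[259,vv.min()]],o,r,.103))
f=[(258,97),(260,250)]; P=wray(f,o,r,.02); print(P, np.degrees(np.arctan2(*(P[1]-P[0])[[1,0]])))
mat=[(204.5,76),(297.5,74),(214,277),(294.5,276.5)]; Q=wray(mat,o,r,.004); print(Q.round(4).tolist(),Q.mean(0))
"
```

```text
153 245 270 [[0.3911, -0.3607], [0.3941, -0.3419], [0.3926, -0.3513]]
165 242 273 [[0.3996, -0.3644], [0.4033, -0.341], [0.4015, -0.3527]]
180 242 273 [[0.4108, -0.3664], [0.4146, -0.3427], [0.4127, -0.3545]]
200 243 272 [[0.4263, -0.3683], [0.43, -0.3457], [0.4281, -0.357]]
220 244 272 [[0.4425, -0.3704], [0.4461, -0.3481], [0.4442, -0.3593]]
235 244 272 [[0.455, -0.3726], [0.4587, -0.3499], [0.4568, -0.3613]]
150 242 [[ 0.39023182 -0.34978622  0.103     ]]Traceback (most recent call last):
  File "<string>", line 8, in <module>
    vv,uu=np.nonzero(m&(im[...,0]>230)); print('front',vv.min(),vv.max(),wray([[259,vv.min()]],o,r,.103))
                                                       ~~~~~~^^
    return umr_minimum(a, axis, None, out, keepdims, initial, where)
ValueError: zero-size array to reduction operation minimum which has no identity
```

```bash
python3 -c "
from h import *
delta([.4313,-.3573,.083],81.2)
o,r=wrist('pics/w1c.png')
f=[(258,97),(260,250)]; P=wray(f,o,r,.02); print(P, np.degrees(np.arctan2(*(P[1]-P[0])[[1,0]])))
mat=[(204.5,76),(297.5,74),(214,277),(294.5,276.5)]; Q=wray(mat,o,r,.004); print(Q.round(4).tolist(),Q.mean(0))
"
```

```text
shift [ 1.173e+02  1.000e-01 -1.000e-01] angle now 80.96 spin -0.2434823497051184 q [-0.69  0.2  -0.07  1.3   0.   -0.53] F [-0.36  0.56  0.45] t 3.15 pos [ 0.4315 -0.3575  0.2003] tilt [-4.e-04  5.e-04 -1.e+00]
[[ 0.34762939 -0.34329153  0.02      ]
 [ 0.51111096 -0.36724863  0.02      ]] -8.336961956189459
[[0.3142, -0.3952, 0.004], [0.3282, -0.2982, 0.004], [0.5479, -0.4308, 0.004], [0.5627, -0.332, 0.004]] [ 0.43824563 -0.36404872  0.004     ]
```

>>> drive_tool(
  deltas=[
    [1, 25, 0, 0, -0.3],
    [1, 60, 0, 0, -0.3],
    [1, 90, 0, 0, -0.3],
    [1, 107, 0, 0, -0.3],
    [1, 117, 0, 0, -0.3],
    [1, 117, 0, 0, -0.3],
    [-1, 117, 0, 0, -0.3],
    [-1, 117, 0, 0, -0.3],
    [-1, 117, 0, 0, -0.3],
    [-1, 117, 0, 0, -0.3],
    [-1, 117, 0, 0, -0.3],
    [-1, 117, 0, 0, -0.3],
    [-1, 117, 0, 0, -0.3],
    [-1, 117, 0, 0, -0.3],
  ],
  newtons=60,
)

```text
time_s: 4.6
position: [0.4321, -0.3585, 0.084]
orientation: [[0.001, 0.152, 0.988], [-0.001, 0.988, -0.152], [-1.0, -0.001, 0.001]]
ft_force: [-1.4, -0.3, 6.0]
finger_gap: 0.0234
```

```bash
python3 -c "
from h import *
delta([.4313,-.3573,.083],81.2); print(get_obs()['finger_gap'],get_obs()['wrist_torque'])
wrist('pics/w2.png')"
```

```text
shift [ 1.   1.1 -1. ] angle now 81.28 spin 0.08110162212508953 q [-0.69  0.25 -0.27  1.05 -0.   -0.54] F [-1.38 -0.28  6.01] t 4.6 pos [ 0.4321 -0.3585  0.084 ] tilt [ 9.e-04 -9.e-04 -1.e+00]
0.023406404501665028 [0.00280345 0.17195976 0.0769138 ]
```

View pics/w2.png

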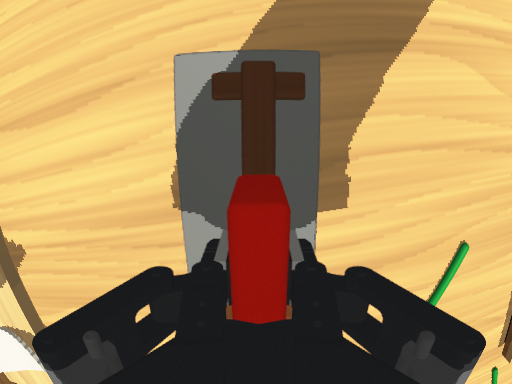

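>>> drive_tool(
  deltas=[
    [-1, -10, 0, 0, 0],
    [-1, -30, 0, 0, 0],
    [-1, -60, 0, 0, 0],
    [-1, -85, 0, 0, 0],
    [-1, -95, 0, 0, 0],
    [-1, -95, 0, 0, 0],
  ],
)

```text
time_s: 5.25
position: [0.4323, -0.3585, 0.1795]
orientation: [[0.002, 0.151, 0.988], [-0.001, 0.988, -0.151], [-1.0, -0.001, 0.002]]
ft_force: [-0.4, -0.3, -2.8]
finger_gap: 0.0232
```

```bash
python3 -c "
from h import *
delta([.5757,-.0487,.16],97.05); print(get_obs()['finger_gap'],get_obs()['wrist_torque'])"
```

```text
shift [ 19.3 327.9  94.8] angle now 81.29 spin -15.763014066823018 q [-0.69  0.2  -0.11  1.26  0.   -0.54] F [-0.39 -0.28 -2.84] t 5.25 pos [ 0.4323 -0.3585  0.1795] tilt [ 0.0017 -0.0013 -1.    ]
0.02319642906868413 [0.02883395 0.01769794 0.01696099]
```

>>> drive_tool(
  deltas=[
    [-1, 1, 15, 4, -1.5],
    [-1, 3, 45, 13, -3],
    [-1, 5, 80, 23, -4.5],
    [-1, 7, 118, 34, -6],
    [-1, 9, 156, 45, -7.5],
    [-1, 11, 194, 56, -9],
    [-1, 13, 232, 67, -11],
    [-1, 16, 268, 78, -13],
    [-1, 18, 298, 86, -15],
    [-1, 19, 318, 92, -15.8],
    [-1, 19, 328, 95, -15.8],
    [-1, 19, 328, 95, -15.8],
    [-1, 19, 328, 95, -15.8],
  ],
)

```text
time_s: 6.55
position: [0.5747, -0.0485, 0.1586]
orientation: [[-0.002, -0.123, 0.992], [-0.0, 0.992, 0.123], [-1.0, -0.0, -0.002]]
ft_force: [0.4, 0.5, -2.9]
finger_gap: 0.0235
```

```bash
python3 -c "
from h import *
delta([.5757,-.0487,.16],97.05); print(get_obs()['finger_gap'],get_obs()['wrist_torque'])
wrist('pics/w3.png')
for n in ('top','scene'):
  im,K,R,t=cam(n); 
  a=im[130:270,170:330,::-1] if n=='top' else im[100:270,170:340,::-1]
  cv2.imwrite(f'pics/{n}3.png',cv2.resize(a,None,fx=4 if n=='top' else 3.5,fy=4 if n=='top' else 3.5,interpolation=cv2.INTER_CUBIC))
"
```

```text
shift [-1.4 -0.3  0.9] angle now 97.09 spin 0.0378029122400676 q [-0.08  0.24 -0.11  1.22 -0.   -0.21] F [ 0.43  0.55 -2.85] t 6.55 pos [ 0.5747 -0.0485  0.1586] tilt [-1.5e-03 -3.0e-04 -1.0e+00]
0.02354614142596828 [0.02001112 0.00724751 0.015488  ]
```

View pics/w3.png

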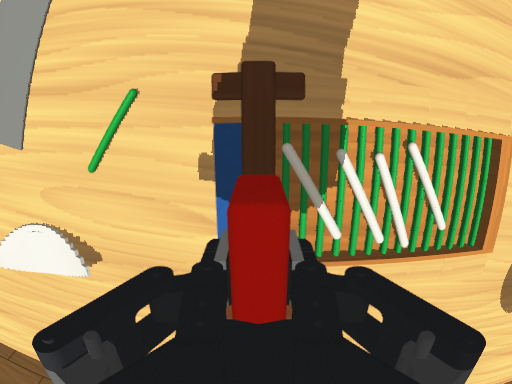

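View pics/scene3.png

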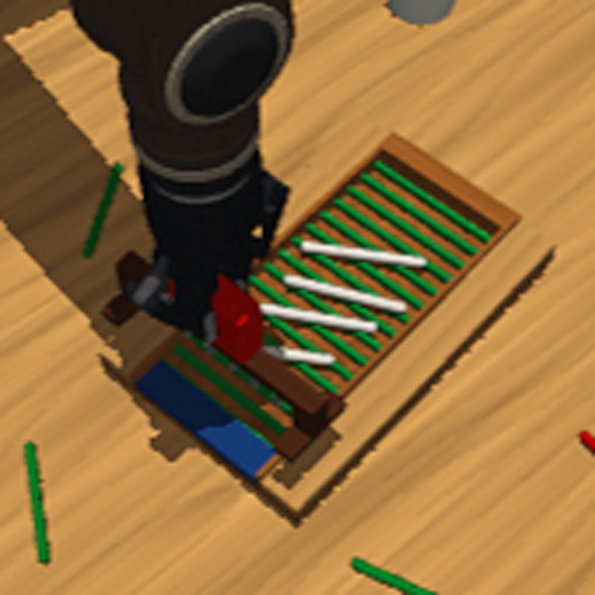

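View pics/top3.png

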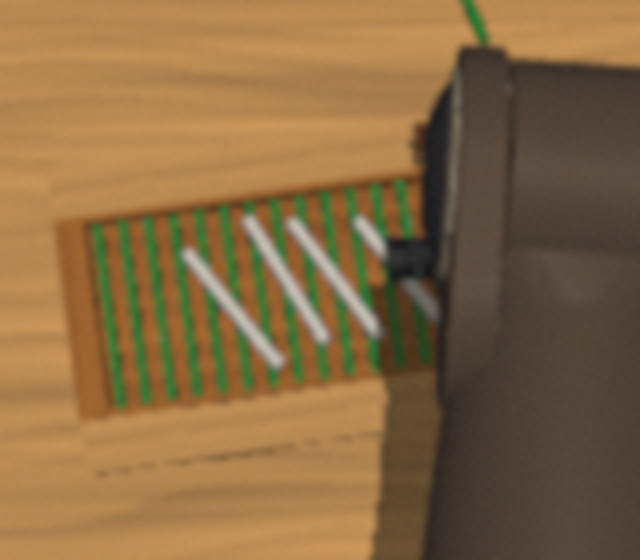

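```bash
python3 - <<'E'
from h import *
o,r=wrist('pics/w3b.png')
cv2.imwrite('pics/w3z.png',cv2.resize(r['image'][100:270,200:512,::-1],None,fx=2.5,fy=2.5,interpolation=cv2.INTER_CUBIC))
yaw=np.radians(7.05); ex=np.array([np.cos(yaw),np.sin(yaw)]); ey=np.array([-np.sin(yaw),np.cos(yaw)]); c0=np.array([.5613,.0674])
def T(n,uv,z):
    for p,q in zip(uv,wray(uv,o,r,z)): d=q[:2]-c0; print(n,p,(1e3*d@ex).round(1),(1e3*d@ey).round(1))
T("wall outer",[(510,136),(494,254)],.040)
T("fence -x top outer",[(216,118),(300,118),(380,122),(440,127)],.040)
T("fence +x top outer",[(340,262),(420,259)],.040)
T("blue",[(215,124),(216,200)],.030)
E
```

```text
wall outer (510, 136) -65.6 150.1
wall outer (494, 254) 71.5 160.8
fence -x top outer (216, 118) -65.6 -150.2
fence -x top outer (300, 118) -65.5 -82.9
fence -x top outer (380, 122) -65.1 -13.7
fence -x top outer (440, 127) -65.4 49.2
fence +x top outer (340, 262) 63.9 -40.1
fence +x top outer (420, 259) 66.6 47.8
blue (215, 124) -60.4 -152.6
blue (216, 200) 5.9 -153.7
```

View pics/w3z.png

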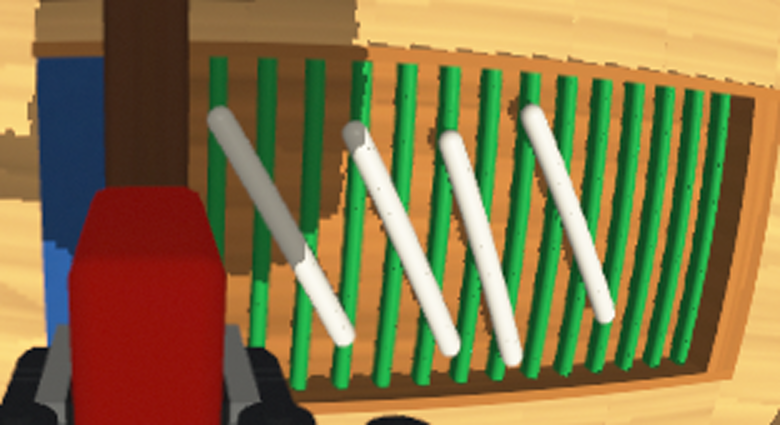

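>>> drive_tool(
  deltas=[
    [-1, 10, 0, 1, 0],
    [-1, 25, 0, 1, 0],
    [-1, 36, 0, 1, 0],
    [-1, 41, 0, 1, 0],
    [-1, 41, 0, 1, 0],
  ],
)

```text
time_s: 7.25
position: [0.5757, -0.0482, 0.1171]
orientation: [[-0.002, -0.123, 0.992], [0.0, 0.992, 0.123], [-1.0, 0.0, -0.002]]
ft_force: [-0.6, -0.4, -2.2]
finger_gap: 0.0231
```

>>> drive_tool(
  deltas=[
    [-1, 1, 0, 0, 0],
    [-1, 1, 0, 0, 0],
  ],
)

```text
time_s: 7.45
position: [0.5767, -0.0482, 0.1178]
orientation: [[0.001, -0.123, 0.992], [-0.0, 0.992, 0.123], [-1.0, -0.0, 0.001]]
ft_force: [0.6, -0.3, -2.2]
finger_gap: 0.0235
```

>>> drive_tool(
  deltas=[
    [-1, 1, 0, 0, 0],
    [-1, 1, 0, 0, 0],
  ],
)

```text
time_s: 7.65
position: [0.5765, -0.0481, 0.1166]
orientation: [[0.001, -0.123, 0.992], [-0.0, 0.992, 0.123], [-1.0, -0.0, 0.001]]
ft_force: [-1.0, -0.6, -2.7]
finger_gap: 0.0232
```

>>> drive_tool(
  deltas=[
    [-1, 1, 0, 0, 0],
    [-1, 1, 0, 0, 0],
  ],
)

```text
time_s: 7.85
position: [0.5764, -0.0481, 0.1153]
orientation: [[-0.0, -0.123, 0.992], [-0.0, 0.992, 0.123], [-1.0, -0.0, -0.0]]
ft_force: [-0.3, -0.3, -3.5]
finger_gap: 0.0235
```

>>> drive_tool(
  deltas=[
    [-1, 1, 0, 0, 0],
    [-1, 1, 0, 0, 0],
  ],
)

```text
time_s: 8.05
position: [0.5763, -0.0481, 0.1141]
orientation: [[-0.0, -0.123, 0.992], [0.0, 0.992, 0.123], [-1.0, 0.0, -0.0]]
ft_force: [0.6, -0.2, -2.1]
finger_gap: 0.0234
```

>>> drive_tool(
  deltas=[
    [-1, 0.7, 0, 0, 0],
    [-1, 0.7, 0, 0, 0],
  ],
)

```text
time_s: 8.25
position: [0.5764, -0.0482, 0.1135]
orientation: [[-0.0, -0.123, 0.992], [0.0, 0.992, 0.123], [-1.0, 0.0, -0.0]]
ft_force: [0.2, -0.2, -2.3]
finger_gap: 0.0236
```

>>> drive_tool(
  deltas=[
    [-1, 0.6, 0, 0, 0],
    [-1, 0.6, 0, 0, 0],
  ],
)

```text
time_s: 8.45
position: [0.5764, -0.0482, 0.1132]
orientation: [[0.0, -0.123, 0.992], [0.0, 0.992, 0.123], [-1.0, -0.0, 0.0]]
ft_force: [-0.1, 0.3, 0.3]
finger_gap: 0.0234
```

>>> drive_tool(
  deltas=[
    [-1, 0.6, 0, 0, 0],
    [-1, 0.6, 0, 0, 0],
  ],
)

```text
time_s: 8.65
position: [0.5764, -0.0482, 0.1128]
orientation: [[0.0, -0.123, 0.992], [-0.0, 0.992, 0.123], [-1.0, -0.0, 0.0]]
ft_force: [-1.7, -0.6, 2.1]
finger_gap: 0.0233
```

>>> drive_tool(
  deltas=[
    [-1, 0.5, 0, 0, 0],
    [-1, 0.5, 0, 0, 0],
  ],
)

```text
time_s: 8.85
position: [0.5764, -0.0482, 0.1125]
orientation: [[0.001, -0.123, 0.992], [-0.0, 0.992, 0.123], [-1.0, -0.0, 0.001]]
ft_force: [-2.9, -0.4, 6.1]
finger_gap: 0.0234
```

```bash
python3 -c "
from h import *
o=get_obs(); print(o['ft_force'],o['orientation'].T@o['wrist_torque'],o['position'])
wrist('pics/w4.png')
im,K,R,t=cam('scene'); cv2.imwrite('pics/scene4.png',cv2.resize(im[130:260,170:340,::-1],None,fx=4.5,fy=4.5,interpolation=cv2.INTER_CUBIC))
"
```

```text
[-2.93827761 -0.41461279  6.13782141] [-0.07362335  0.65176361  0.17907294] [ 0.57640567 -0.04822702  0.11252499]
```

View pics/scene4.png

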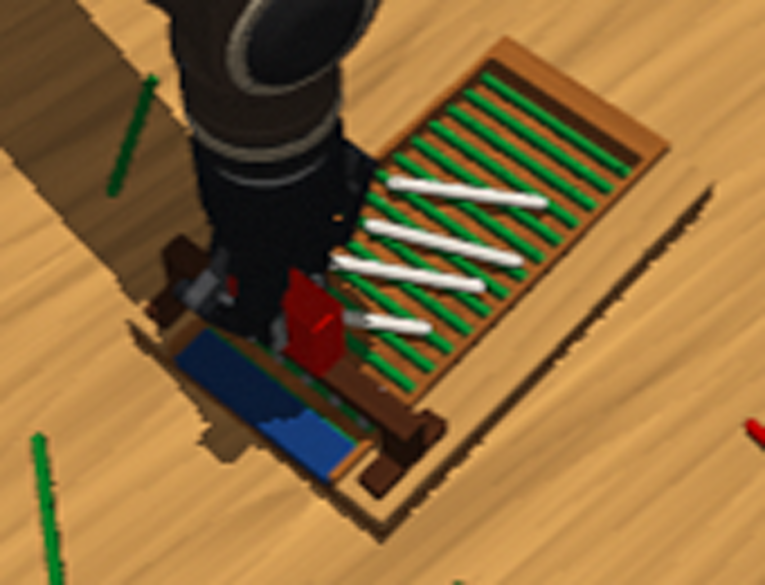

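View pics/w4.png

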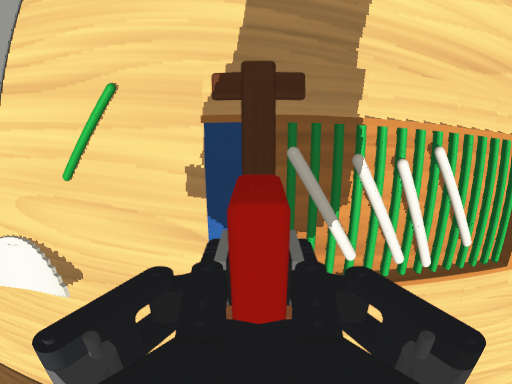

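>>> drive_tool(
  deltas=[
    [-1, 0, 3, 0, 0],
    [-1, 0, 6, 0, 0],
    [-1, 0, 9, 0, 0],
    [-1, 0, 12, 0, 0],
  ],
)

```text
time_s: 9.35
position: [0.5757, -0.0367, 0.1126]
orientation: [[0.002, -0.123, 0.992], [-0.002, 0.992, 0.123], [-1.0, -0.002, 0.002]]
ft_force: [0.9, -6.1, 5.4]
finger_gap: 0.0234
```

>>> drive_tool(
  deltas=[
    [-1, 0, 4, 0, 0],
    [-1, 0, 8, 0, 0],
    [-1, 0, 12, 0, 0],
  ],
)

```text
time_s: 9.65
position: [0.5741, -0.0248, 0.1125]
orientation: [[0.002, -0.123, 0.992], [-0.002, 0.992, 0.123], [-1.0, -0.002, 0.002]]
ft_force: [0.5, -5.4, 4.7]
finger_gap: 0.0235
```

>>> drive_tool(
  deltas=[
    [-1, 0, 4, 0, 0],
    [-1, 0, 8, 0, 0],
    [-1, 0, 12, 0, 0],
  ],
)

```text
time_s: 9.95
position: [0.5726, -0.0128, 0.1125]
orientation: [[0.002, -0.123, 0.992], [-0.002, 0.992, 0.123], [-1.0, -0.002, 0.001]]
ft_force: [0.6, -5.6, 5.0]
finger_gap: 0.0232
```

>>> drive_tool(
  deltas=[
    [-1, 0, 3, 0, 0],
    [-1, 0, 6, 0, 0],
    [-1, 0, 9, 0, 0],
  ],
)

```text
time_s: 10.25
position: [0.5714, -0.004, 0.1125]
orientation: [[0.002, -0.123, 0.992], [-0.002, 0.992, 0.123], [-1.0, -0.002, 0.001]]
ft_force: [0.9, -5.6, 5.4]
finger_gap: 0.0237
```

>>> drive_tool(
  deltas=[
    [-1, 0, 3, 0, 0],
    [-1, 0, 6, 0, 0],
    [-1, 0, 9, 0, 0],
  ],
)

```text
time_s: 10.55
position: [0.5703, 0.0049, 0.1124]
orientation: [[0.001, -0.123, 0.992], [-0.002, 0.992, 0.123], [-1.0, -0.002, 0.001]]
ft_force: [0.5, -4.7, 5.3]
finger_gap: 0.0234
```

>>> drive_tool(
  deltas=[
    [-1, 0, 3, 0, 0],
    [-1, 0, 6, 0, 0],
    [-1, 0, 9, 0, 0],
  ],
)

```text
time_s: 10.85
position: [0.5691, 0.014, 0.1123]
orientation: [[0.001, -0.123, 0.992], [-0.002, 0.992, 0.123], [-1.0, -0.002, 0.001]]
ft_force: [-0.0, -4.9, 4.8]
finger_gap: 0.0232
```

>>> drive_tool(
  deltas=[
    [-1, 0, 3, 0, 0],
    [-1, 0, 6, 0, 0],
  ],
)

```text
time_s: 11.05
position: [0.5679, 0.0204, 0.112]
orientation: [[0.0, -0.123, 0.992], [-0.0, 0.992, 0.123], [-1.0, -0.001, 0.0]]
ft_force: [0.3, -4.8, 5.6]
finger_gap: 0.0236
```

>>> drive_tool(
  deltas=[
    [-1, 0.1, 3, 0, 0],
    [-1, 0.2, 6, 0, 0],
  ],
)

```text
time_s: 11.25
position: [0.5671, 0.0265, 0.1117]
orientation: [[0.0, -0.123, 0.992], [-0.0, 0.992, 0.123], [-1.0, -0.0, 0.0]]
ft_force: [1.7, -4.4, 4.1]
finger_gap: 0.0236
```

>>> drive_tool(
  deltas=[
    [-1, 0.2, 3, 0, 0],
    [-1, 0.4, 6, 0, 0],
  ],
)

```text
time_s: 11.45
position: [0.5664, 0.0324, 0.1113]
orientation: [[0.0, -0.123, 0.992], [-0.0, 0.992, 0.123], [-1.0, -0.0, 0.0]]
ft_force: [-0.1, -4.1, 5.4]
finger_gap: 0.0233
```

>>> drive_tool(
  deltas=[
    [-1, 0.15, 3, 0, 0],
    [-1, 0.3, 6, 0, 0],
  ],
)

```text
time_s: 11.65
position: [0.5656, 0.0384, 0.111]
orientation: [[-0.0, -0.123, 0.992], [-0.0, 0.992, 0.123], [-1.0, 0.0, -0.0]]
ft_force: [0.6, -3.9, 4.6]
finger_gap: 0.0232
```

>>> drive_tool(
  deltas=[
    [-1, 0.2, 3, 0, 0],
    [-1, 0.4, 6, 0, 0],
  ],
)

```text
time_s: 11.85
position: [0.5649, 0.0443, 0.1106]
orientation: [[-0.0, -0.123, 0.992], [-0.0, 0.992, 0.123], [-1.0, -0.0, -0.0]]
ft_force: [0.6, -4.6, 4.7]
finger_gap: 0.0234
```

>>> drive_tool(
  deltas=[
    [-1, 0.2, 3, 0, 0],
    [-1, 0.4, 6, 0, 0],
  ],
)

```text
time_s: 12.05
position: [0.5642, 0.0503, 0.1102]
orientation: [[0.0, -0.123, 0.992], [-0.0, 0.992, 0.123], [-1.0, -0.0, 0.0]]
ft_force: [-0.2, -4.5, 5.5]
finger_gap: 0.0233
```

>>> drive_tool(
  deltas=[
    [-1, 0.1, 3, 0, 0],
    [-1, 0.2, 6, 0, 0],
  ],
)

```text
time_s: 12.25
position: [0.5634, 0.0563, 0.11]
orientation: [[-0.0, -0.123, 0.992], [0.0, 0.992, 0.123], [-1.0, 0.0, 0.0]]
ft_force: [0.1, -6.2, 5.9]
finger_gap: 0.0236
```

>>> drive_tool(
  deltas=[
    [-1, 0, 3, 0, 0],
    [-1, 0, 6, 0, 0],
  ],
)

```text
time_s: 12.45
position: [0.5627, 0.0622, 0.11]
orientation: [[0.0, -0.123, 0.992], [0.0, 0.992, 0.123], [-1.0, 0.0, 0.0]]
ft_force: [0.7, -4.8, 4.2]
finger_gap: 0.0237
```

>>> drive_tool(
  deltas=[
    [-1, 0.05, 3, 0, 0],
    [-1, 0.1, 6, 0, 0],
  ],
)

```text
time_s: 12.65
position: [0.562, 0.068, 0.11]
orientation: [[0.0, -0.123, 0.992], [-0.0, 0.992, 0.123], [-1.0, -0.0, 0.0]]
ft_force: [0.3, -5.5, 5.7]
finger_gap: 0.0235
```

>>> drive_tool(
  deltas=[
    [-1, 0, 3, 0, 0],
    [-1, 0, 6, 0, 0],
  ],
)

```text
time_s: 12.85
position: [0.5612, 0.074, 0.11]
orientation: [[0.0, -0.123, 0.992], [-0.0, 0.992, 0.123], [-1.0, -0.0, 0.0]]
ft_force: [0.9, -5.1, 5.4]
finger_gap: 0.0233
```

>>> drive_tool(
  deltas=[
    [-1, 0, 3, 0, 0],
    [-1, -0.1, 6, 0, 0],
  ],
)

```text
time_s: 13.05
position: [0.5604, 0.08, 0.1101]
orientation: [[0.0, -0.123, 0.992], [-0.0, 0.992, 0.123], [-1.0, -0.0, 0.0]]
ft_force: [-0.0, -5.4, 4.1]
finger_gap: 0.0237
```

>>> drive_tool(
  deltas=[
    [-1, 0, 3, 0, 0],
    [-1, -0.1, 6, 0, 0],
  ],
)

```text
time_s: 13.25
position: [0.5598, 0.0856, 0.1103]
orientation: [[0.0, -0.123, 0.992], [-0.001, 0.992, 0.123], [-1.0, -0.001, 0.0]]
ft_force: [1.0, -6.0, 6.0]
finger_gap: 0.0232
```

>>> drive_tool(
  deltas=[
    [-1, -0.2, 3, 0, 0],
    [-1, -0.4, 6, 0, 0],
  ],
)

```text
time_s: 13.45
position: [0.5591, 0.0916, 0.1107]
orientation: [[0.0, -0.123, 0.992], [-0.001, 0.992, 0.123], [-1.0, -0.001, 0.0]]
ft_force: [-0.3, -6.8, 4.9]
finger_gap: 0.0232
```

>>> drive_tool(
  deltas=[
    [-1, -0.2, 3, 0, 0],
    [-1, -0.4, 6, 0, 0],
  ],
)

```text
time_s: 13.65
position: [0.5584, 0.0976, 0.1111]
orientation: [[0.0, -0.123, 0.992], [-0.001, 0.992, 0.123], [-1.0, -0.001, 0.0]]
ft_force: [1.4, -6.3, 5.6]
finger_gap: 0.0234
```

>>> drive_tool(
  deltas=[
    [-1, -0.2, 3, 0, 0],
    [-1, -0.4, 6, 0, 0],
  ],
)

```text
time_s: 13.85
position: [0.5576, 0.1036, 0.1114]
orientation: [[0.0, -0.123, 0.992], [-0.001, 0.992, 0.123], [-1.0, -0.001, 0.0]]
ft_force: [1.1, -5.6, 5.3]
finger_gap: 0.0231
```

>>> drive_tool(
  deltas=[
    [-1, -0.2, 3, 0, 0],
    [-1, -0.35, 6, 0, 0],
  ],
)

```text
time_s: 14.05
position: [0.5569, 0.1095, 0.1118]
orientation: [[0.0, -0.123, 0.992], [-0.001, 0.992, 0.123], [-1.0, -0.001, 0.0]]
ft_force: [0.8, -5.8, 5.1]
finger_gap: 0.0234
```

>>> drive_tool(
  deltas=[
    [-1, -0.1, 3, 0, 0],
    [-1, -0.25, 6, 0, 0],
  ],
)

```text
time_s: 14.25
position: [0.5562, 0.1154, 0.1121]
orientation: [[0.0, -0.123, 0.992], [-0.001, 0.992, 0.123], [-1.0, -0.001, 0.0]]
ft_force: [1.9, -7.1, 5.5]
finger_gap: 0.0233
```

>>> drive_tool(
  deltas=[
    [-1, -0.1, 3, 0, 0],
    [-1, -0.2, 6, 0, 0],
  ],
)

```text
time_s: 14.45
position: [0.5555, 0.1212, 0.1124]
orientation: [[0.001, -0.123, 0.992], [-0.001, 0.992, 0.123], [-1.0, -0.001, 0.0]]
ft_force: [0.8, -7.5, 6.3]
finger_gap: 0.0236
```

>>> drive_tool(
  deltas=[
    [-1, -0.15, 3, 0, 0],
    [-1, -0.25, 6, 0, 0],
  ],
)

```text
time_s: 14.65
position: [0.5546, 0.1272, 0.1126]
orientation: [[0.0, -0.123, 0.992], [-0.001, 0.992, 0.123], [-1.0, -0.001, 0.0]]
ft_force: [-0.0, -6.9, 5.9]
finger_gap: 0.0232
```

>>> drive_tool(
  deltas=[
    [-1, -0.1, 3, 0, 0],
    [-1, -0.15, 6, 0, 0],
  ],
)

```text
time_s: 14.85
position: [0.5538, 0.1325, 0.1126]
orientation: [[0.0, -0.123, 0.992], [-0.003, 0.992, 0.123], [-1.0, -0.003, -0.0]]
ft_force: [0.6, -8.8, 6.3]
finger_gap: 0.0233
```

```bash
python3 -c "
from h import *
wrist('pics/w5.png')"
```

```text
(no output)
```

View pics/w5.png

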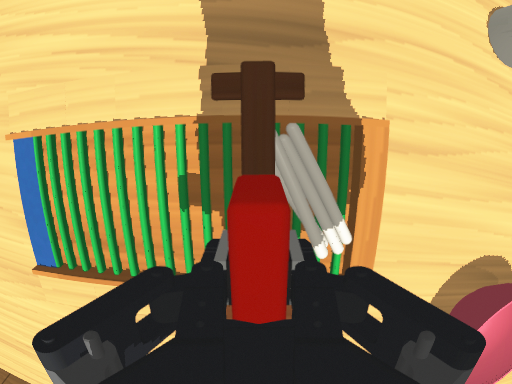

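```bash
python3 - <<'E'
from h import *
o,r=wrist('pics/w5b.png')
cv2.imwrite('pics/w5z.png',cv2.resize(r['image'][50:290,190:420,::-1],None,fx=2.5,fy=2.5,interpolation=cv2.INTER_CUBIC))
yaw=np.radians(7.05); ex=np.array([np.cos(yaw),np.sin(yaw)]); ey=np.array([-np.sin(yaw),np.cos(yaw)]); c0=np.array([.5613,.0674])
def T(n,uv,z):
    for p,q in zip(uv,wray(uv,o,r,z)): d=q[:2]-c0; print(n,p,(1e3*d@ex).round(1),(1e3*d@ey).round(1))
T("tcp",wproj([[*o['position'][:2],.034]],o,r),.034)
T("rod ends",[(293,128),(281,140),(346,238),(337,248),(322,252)],.0345)
T("wall",[(388,121),(362,126)],.04)
T("ridge",[(346,130),(322,130),(297,125)],.03)
im,K,R,t=cam('scene'); cv2.imwrite('pics/scene5.png',cv2.resize(im[100:250,190:350,::-1],None,fx=4.5,fy=4,interpolation=cv2.INTER_CUBIC))
E
```

```text
tcp [257.04096153 211.5318617 ] 0.6 66.0
rod ends (293, 128) -58.0 89.9
rod ends (281, 140) -49.8 82.0
rod ends (346, 238) 21.8 132.6
rod ends (337, 248) 29.9 126.3
rod ends (322, 252) 33.0 114.8
wall (388, 121) -65.7 155.5
wall (362, 126) -61.2 136.2
ridge (346, 130) -57.5 128.0
ridge (322, 130) -56.8 110.7
ridge (297, 125) -59.9 93.2
```

View pics/w5z.png

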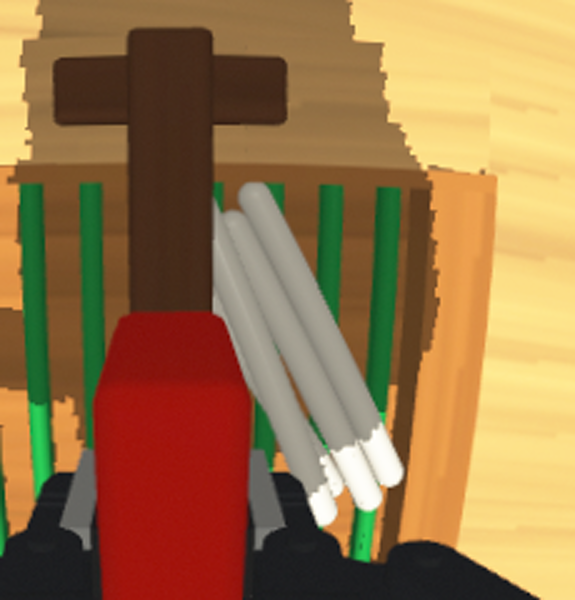

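View pics/scene5.png

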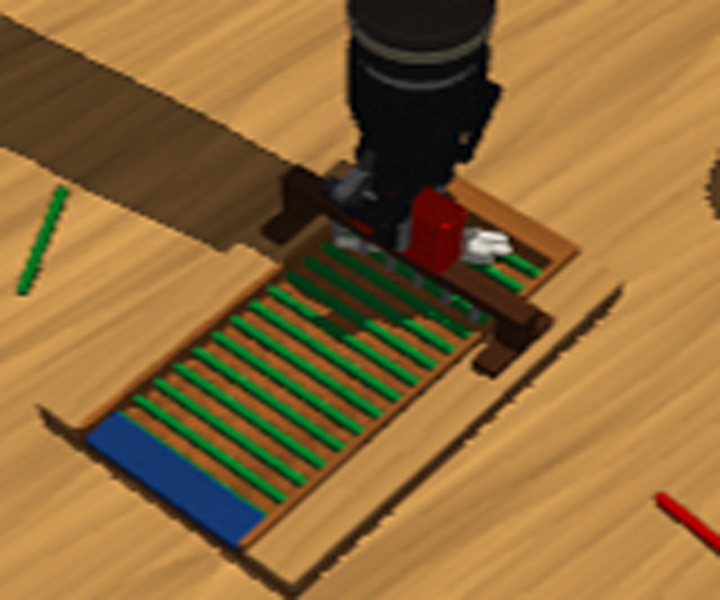

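>>> drive_tool(
  deltas=[
    [-1, -0.1, 3, 0, 0],
    [-1, -0.15, 6, 0, 0],
  ],
)

```text
time_s: 15.2
position: [0.553, 0.1386, 0.1127]
orientation: [[-0.0, -0.122, 0.992], [-0.002, 0.992, 0.122], [-1.0, -0.002, -0.0]]
ft_force: [0.7, -7.7, 5.3]
finger_gap: 0.0231
```

```bash
cat > wz.py <<'E'
import sys
from h import *
o,r=wrist('/tmp/x.png'); print(o['ft_force'].round(1),(o['orientation'].T@o['wrist_torque']).round(2))
cv2.imwrite(sys.argv[1],cv2.resize(r['image'][50:290,190:420,::-1],None,fx=2.5,fy=2.5,interpolation=cv2.INTER_CUBIC))
E
python3 wz.py pics/w6.png
```

```text
[ 0.7 -7.7  5.3] [ 0.01 -0.07 -1.83]
```

View pics/w6.png

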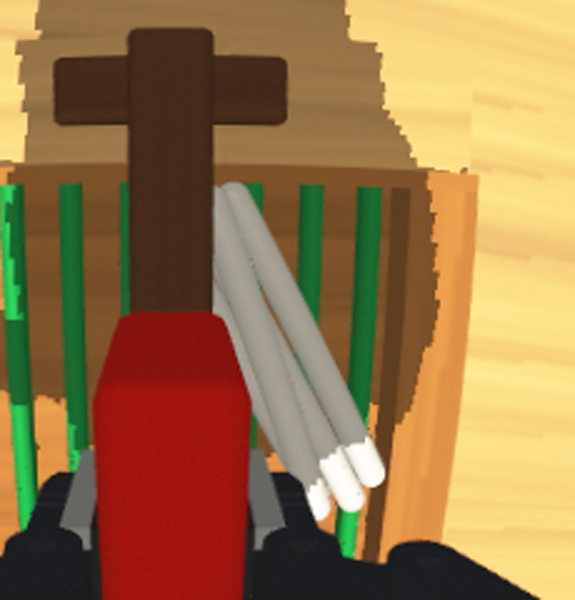

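>>> drive_tool(
  deltas=[
    [-1, -0.05, 3, 0, 0],
    [-1, -0.1, 6, 0, 0],
  ],
)

```text
time_s: 15.45
position: [0.5522, 0.1436, 0.1127]
orientation: [[0.0, -0.122, 0.992], [-0.005, 0.992, 0.122], [-1.0, -0.005, -0.0]]
ft_force: [0.4, -12.1, 6.0]
finger_gap: 0.0236
```

```bash
python3 wz.py pics/w7.png
```

```text
[  0.4 -12.1   6. ] [-0.15  0.01 -3.2 ]
```

View pics/w7.png

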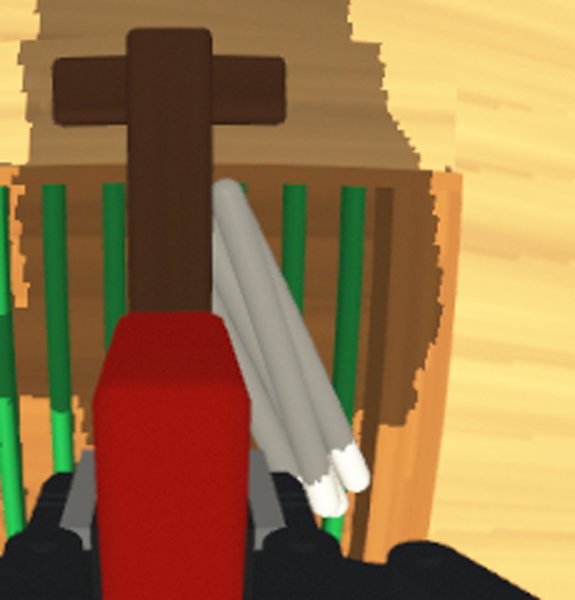

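>>> drive_tool(
  deltas=[
    [-1, -0.4, -3, 0, 0],
    [-1, -0.4, -7, 0, 0],
    [-1, -0.4, -10, 0, 2],
    [-1, -0.4, -10, 0, 4],
    [-1, -0.4, -10, 0, 6],
    [-1, -0.2, -10, 0, 8],
    [-1, -0.1, -10, 0, 8],
  ],
)

```text
time_s: 16.2
position: [0.5533, 0.1354, 0.1127]
orientation: [[-0.001, 0.017, 1.0], [0.0, 1.0, -0.017], [-1.0, 0.0, -0.001]]
ft_force: [-0.5, -0.8, 4.3]
finger_gap: 0.0233
```

```bash
python3 wz.py pics/w8.png
```

```text
[-0.5 -0.8  4.3] [0.23 0.12 0.05]
```

View pics/w8.png

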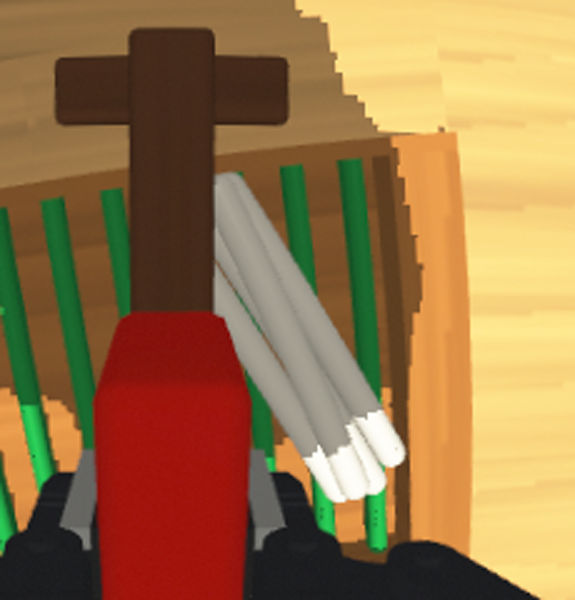

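>>> drive_tool(
  deltas=[
    [-1, 0, 2, -0.3, 0],
    [-1, 0, 4, -0.6, 0],
    [-1, 0, 6, -0.8, 0],
  ],
)

```text
time_s: 16.55
position: [0.553, 0.1409, 0.1128]
orientation: [[0.0, 0.016, 1.0], [-0.002, 1.0, -0.016], [-1.0, -0.002, 0.0]]
ft_force: [0.7, -5.1, 3.3]
finger_gap: 0.0237
```

```bash
python3 wz.py pics/w9.png
```

```text
[ 0.7 -5.1  3.3] [ 0.01 -0.16 -1.25]
```

View pics/w9.png

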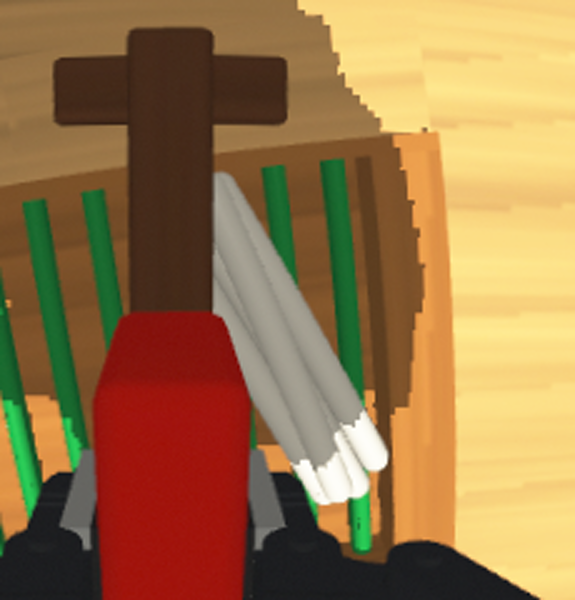

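>>> drive_tool(
  deltas=[
    [-1, 0, 1.5, -0.2, 0],
    [-1, 0, 3, -0.4, 0],
    [-1, 0, 4, -0.6, 0],
  ],
)

```text
time_s: 16.9
position: [0.5523, 0.1455, 0.1128]
orientation: [[-0.0, 0.016, 1.0], [-0.0, 1.0, -0.016], [-1.0, -0.0, -0.0]]
ft_force: [-0.5, -4.5, 3.3]
finger_gap: 0.0233
```

```bash
python3 wz.py pics/w10.png;  python3 - <<'E'
from h import *
im,K,R,t=cam('scene'); cv2.imwrite('pics/scene10.png',cv2.resize(im[120:230,220:350,::-1],None,fx=5.5,fy=5.4,interpolation=cv2.INTER_CUBIC))
im,K,R,t=cam('top'); cv2.imwrite('pics/top10.png',cv2.resize(im[140:260,170:320,::-1],None,fx=5,fy=5,interpolation=cv2.INTER_CUBIC))
E
```

```text
[-0.5 -4.5  3.3] [-0.07 -0.12 -0.98]
```

View pics/w10.png

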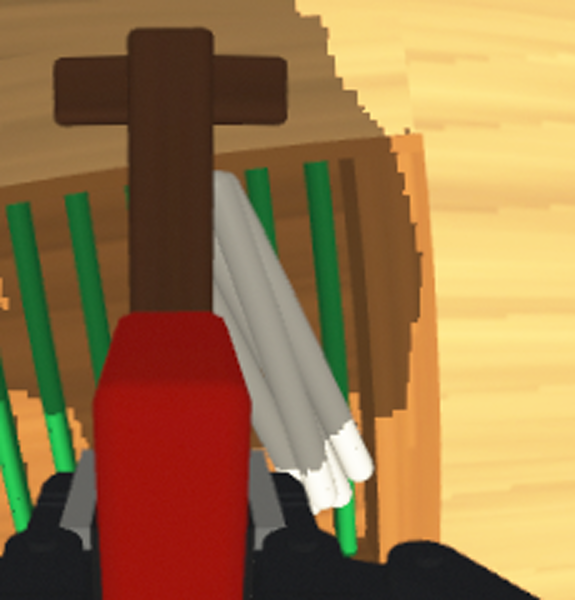

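View pics/scene10.png

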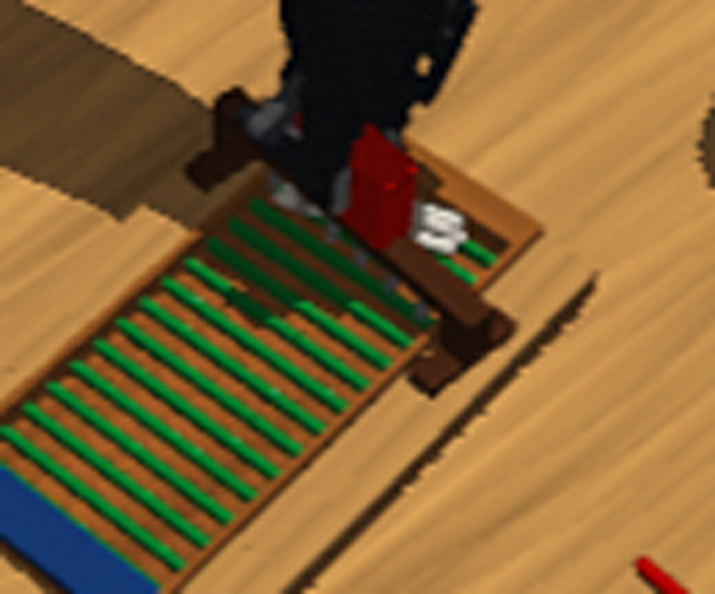

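View pics/top10.png

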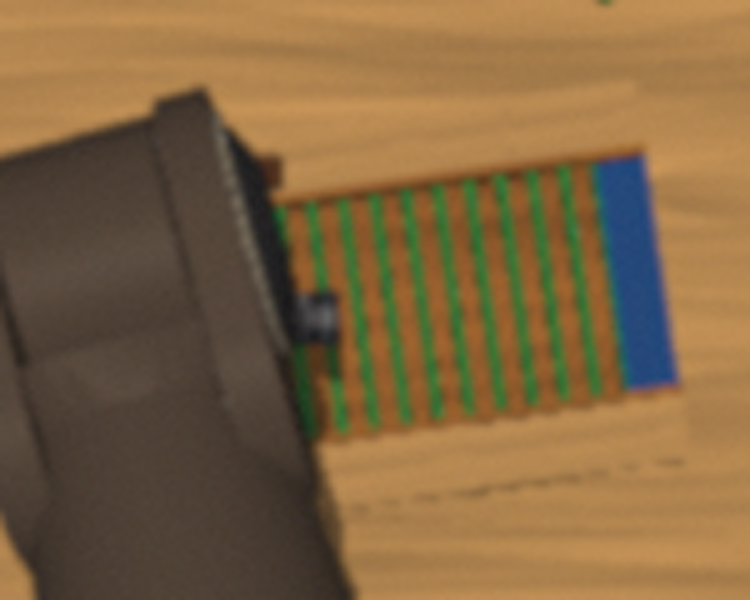

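>>> drive_tool(
  deltas=[
    [-1, 0.1, 1.5, -0.2, 0],
    [-1, 0.2, 3, -0.4, 0],
    [-1, 0.2, 4.5, -0.6, 0],
  ],
)

```text
time_s: 17.35
position: [0.5517, 0.1496, 0.1127]
orientation: [[-0.0, 0.016, 1.0], [-0.001, 1.0, -0.016], [-1.0, -0.001, -0.0]]
ft_force: [-0.2, -6.1, 5.1]
finger_gap: 0.0232
```

```bash
python3 wz.py pics/w11.png
```

```text
[-0.2 -6.1  5.1] [-0.05  0.06 -1.63]
```

View pics/w11.png

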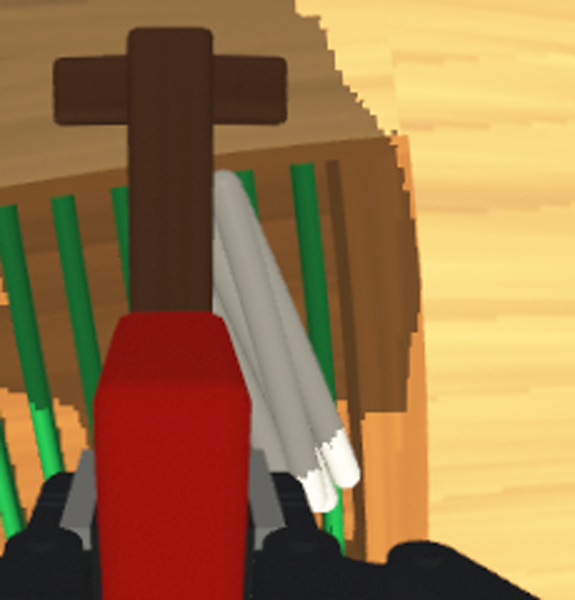

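>>> drive_tool(
  deltas=[
    [-1, 0, 1.5, -0.2, 0],
    [-1, 0, 3, -0.4, 0],
    [-1, 0, 5, -0.7, 0],
  ],
)

```text
time_s: 17.7
position: [0.5507, 0.1544, 0.1128]
orientation: [[-0.001, 0.016, 1.0], [-0.001, 1.0, -0.016], [-1.0, -0.001, -0.001]]
ft_force: [-2.7, -4.4, 5.4]
finger_gap: 0.0232
```

```bash
python3 wz.py pics/w12.png
```

```text
[-2.7 -4.4  5.4] [ 0.06  0.38 -1.18]
```

View pics/w12.png

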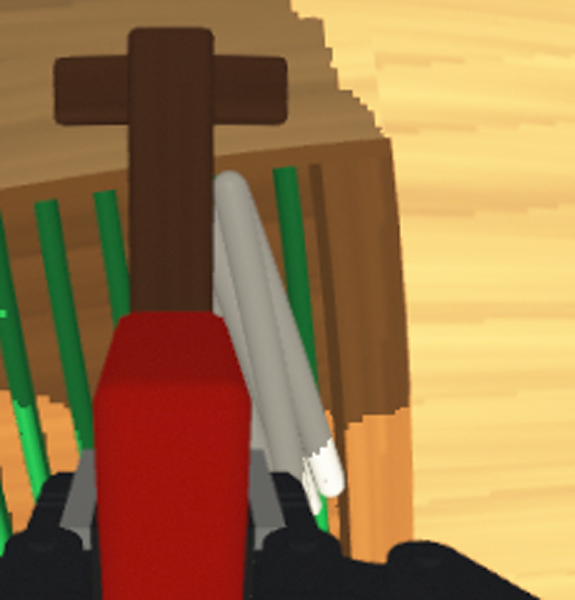

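>>> drive_tool(
  deltas=[
    [-1, 0, 1.5, -0.2, 0],
    [-1, 0, 3, -0.4, 0],
    [-1, 0, 5, -0.7, 0],
  ],
)

```text
time_s: 18.05
position: [0.5508, 0.1602, 0.1127]
orientation: [[0.0, 0.016, 1.0], [0.0, 1.0, -0.016], [-1.0, 0.0, 0.0]]
ft_force: [1.4, -4.6, 4.1]
finger_gap: 0.0231
```

```bash
python3 wz.py pics/w13.png; python3 - <<'E'
from h import *
im,K,R,t=cam('scene'); cv2.imwrite('pics/scene13.png',cv2.resize(im[120:230,220:350,::-1],None,fx=5.5,fy=5.4,interpolation=cv2.INTER_CUBIC))
E
```

```text
[ 1.4 -4.6  4.1] [-0.01 -0.11 -0.96]
```

View pics/w13.png

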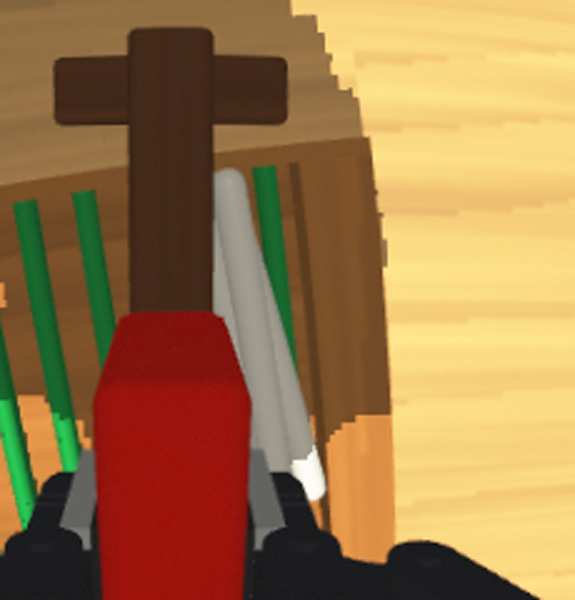

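View pics/scene13.png

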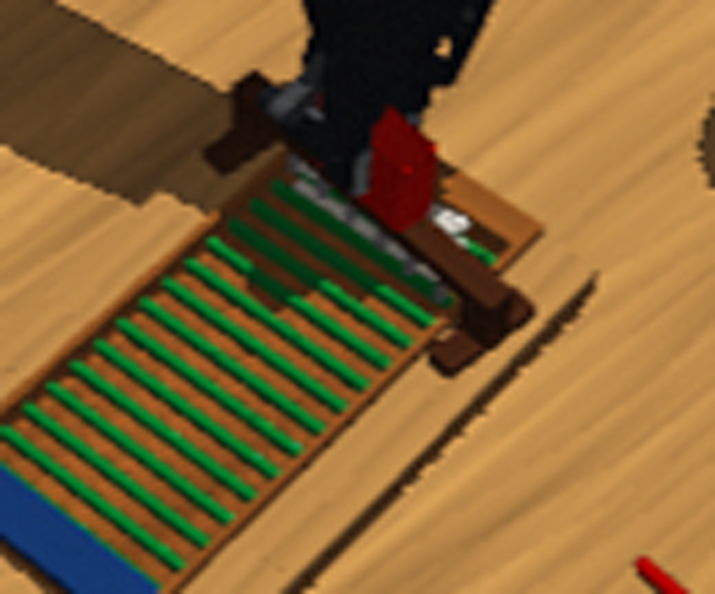

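>>> drive_tool(
  deltas=[
    [-1, 0, 1.5, -0.2, 0],
    [-1, 0, 3, -0.4, 0],
    [-1, 0, 5, -0.7, 0],
  ],
)

```text
time_s: 18.45
position: [0.55, 0.165, 0.1127]
orientation: [[0.0, 0.016, 1.0], [-0.0, 1.0, -0.016], [-1.0, -0.0, 0.0]]
ft_force: [0.5, -4.6, 3.6]
finger_gap: 0.0236
```

```bash
python3 wz.py pics/w14.png; python3 - <<'E'
from h import *
im,K,R,t=cam('scene'); cv2.imwrite('pics/scene14.png',cv2.resize(im[120:230,220:350,::-1],None,fx=5.5,fy=5.4,interpolation=cv2.INTER_CUBIC))
E
```

```text
[ 0.5 -4.6  3.6] [-0.04 -0.15 -1.05]
```

View pics/w14.png

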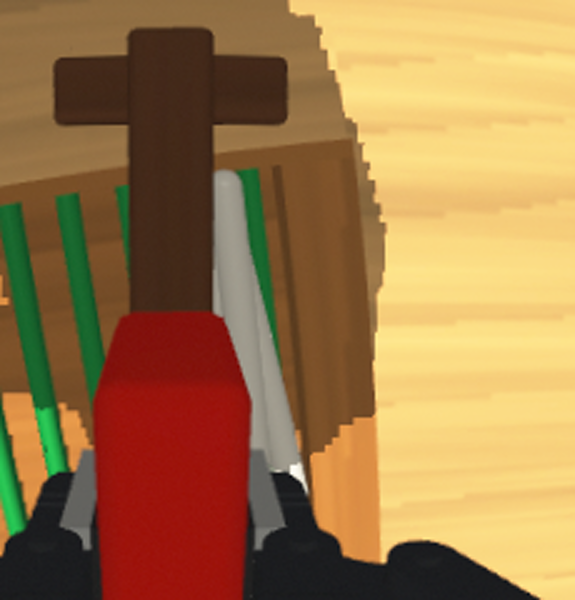

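View pics/scene14.png

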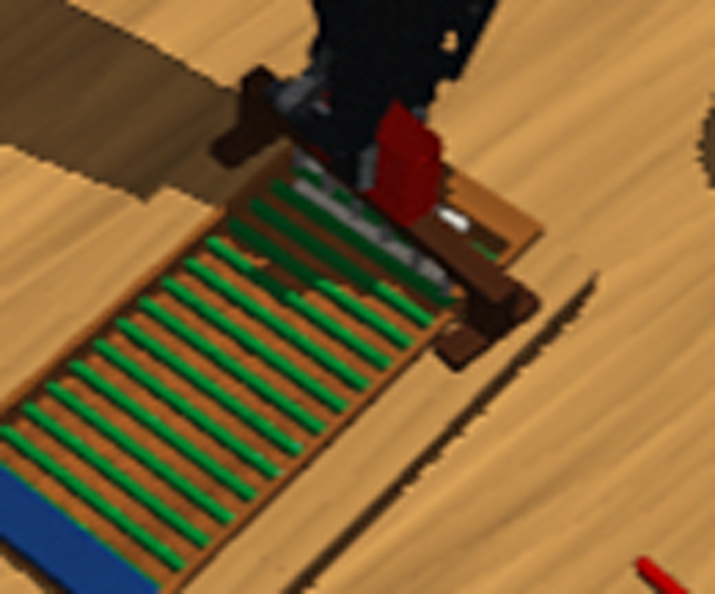

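>>> drive_tool(
  deltas=[
    [-1, 0.1, 1.5, -0.2, 0],
    [-1, 0.1, 3, -0.4, 0],
    [-1, 0.1, 5, -0.7, 0],
  ],
)

```text
time_s: 18.85
position: [0.5493, 0.1698, 0.1126]
orientation: [[0.0, 0.016, 1.0], [-0.001, 1.0, -0.016], [-1.0, -0.001, 0.0]]
ft_force: [1.2, -4.8, 6.2]
finger_gap: 0.0238
```

```bash
python3 wz.py pics/w15.png; python3 - <<'E'
from h import *
im,K,R,t=cam('scene'); cv2.imwrite('pics/scene15.png',cv2.resize(im[120:230,220:350,::-1],None,fx=5.5,fy=5.4,interpolation=cv2.INTER_CUBIC))
E
```

```text
[ 1.2 -4.8  6.2] [-0.01 -0.19 -1.15]
```

View pics/w15.png

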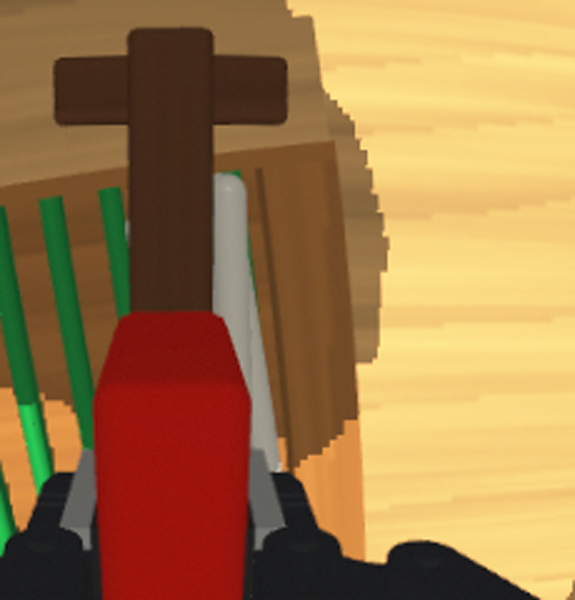

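View pics/scene15.png

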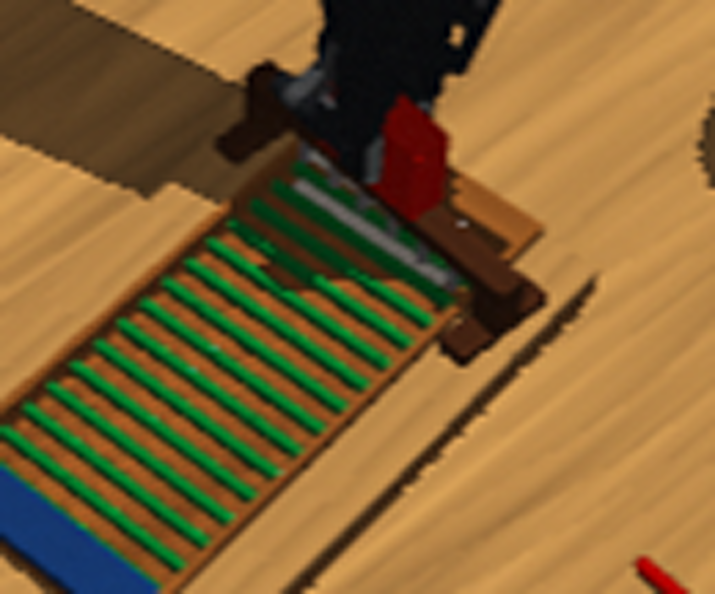

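>>> drive_tool(
  deltas=[
    [-1, -0.1, 1.5, -0.2, 0],
    [-1, -0.1, 3, -0.4, 0],
    [-1, -0.1, 5, -0.7, 0],
  ],
)

```text
time_s: 19.25
position: [0.5487, 0.175, 0.1127]
orientation: [[0.0, 0.016, 1.0], [0.0, 1.0, -0.016], [-1.0, 0.0, 0.0]]
ft_force: [1.2, -2.7, 4.5]
finger_gap: 0.0235
```

```bash
python3 wz.py pics/w16.png; python3 - <<'E'
from h import *
im,K,R,t=cam('scene'); cv2.imwrite('pics/scene16.png',cv2.resize(im[120:230,220:350,::-1],None,fx=5.5,fy=5.4,interpolation=cv2.INTER_CUBIC))
E
```

```text
[ 1.2 -2.7  4.5] [-0.01 -0.26 -0.78]
```

View pics/w16.png

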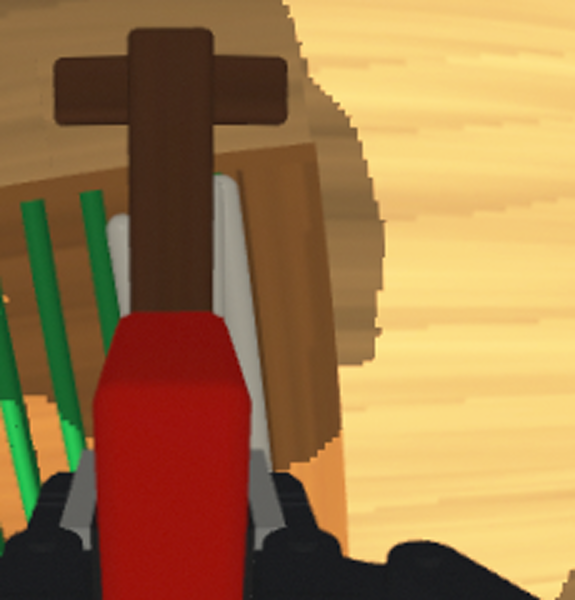

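View pics/scene16.png

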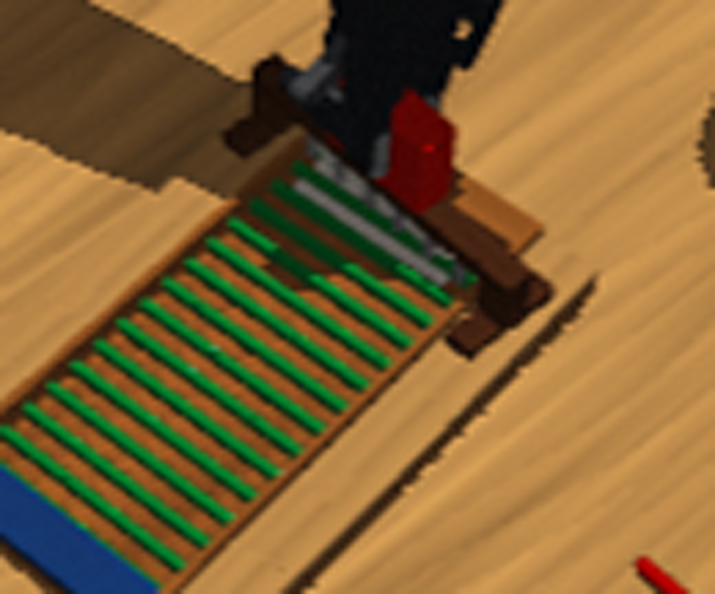

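```bash
python3 - <<'E'
from h import *
o,r=wrist('/tmp/x.png')
cv2.imwrite('pics/w16z.png',cv2.resize(r['image'][100:250,220:340,::-1],None,fx=5,fy=4,interpolation=cv2.INTER_CUBIC))
yaw=np.radians(7.05); ex=np.array([np.cos(yaw),np.sin(yaw)]); ey=np.array([-np.sin(yaw),np.cos(yaw)]); c0=np.array([.5613,.0674])
def T(n,uv,z):
    for p,q in zip(uv,wray(uv,o,r,z)): d=q[:2]-c0; print(n,p,(1e3*d@ex).round(1),(1e3*d@ey).round(1))
T("tcp",wproj([[*o['position'][:2],.034]],o,r),.034)
for z in (.026,.035):
  T(f"front rod right edge z{z}",[(286,125),(297,230)],z)
  T(f"back rod left edge z{z}",[(233,140),(239,165)],z)
T("wall inner top",[(287,118),(301,232)],.04)
T("ridge centre",[(227,128),(203.5,132)],.03)
E
```

```text
tcp [256.79801876 211.76383399] 0.7 108.7
front rod right edge z0.026 (286, 125) -56.2 137.1
front rod right edge z0.026 (297, 230) 22.2 136.2
back rod left edge z0.026 (233, 140) -50.9 99.2
back rod left edge z0.026 (239, 165) -32.8 100.7
front rod right edge z0.035 (286, 125) -56.7 136.3
front rod right edge z0.035 (297, 230) 18.3 135.5
back rod left edge z0.035 (233, 140) -51.6 100.1
back rod left edge z0.035 (239, 165) -34.3 101.5
wall inner top (287, 118) -61.4 137.1
wall inner top (301, 232) 18.1 137.8
ridge centre (227, 128) -60.0 96.8
ridge centre (203.5, 132) -59.9 80.3
```

View pics/w16z.png

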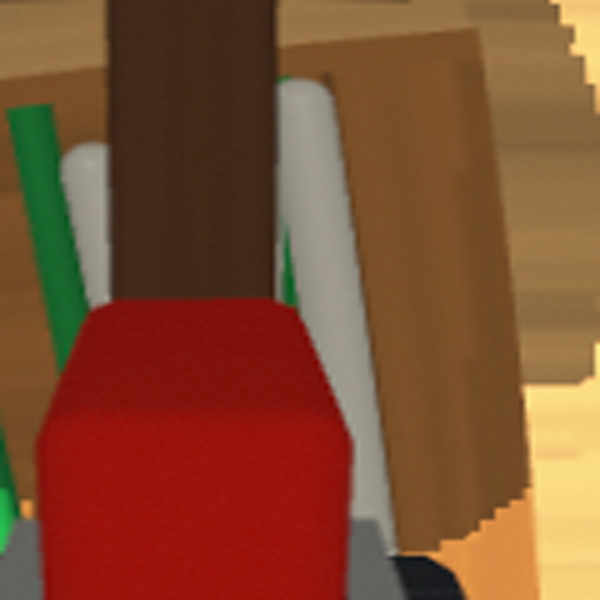

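>>> drive_tool(
  deltas=[
    [-1, -5, 0, 0, 0],
    [-1, -20, 0, 0, 0],
    [-1, -40, 0, 0, -2],
    [-1, -45, -30, 4, -4],
    [-1, -45, -70, 9, -6],
    [-1, -45, -100, 14, -8],
    [-1, -45, -120, 17, -8],
    [-1, -45, -120, 17, -8],
  ],
)

```text
time_s: 20.2
position: [0.5633, 0.0533, 0.1568]
orientation: [[-0.002, -0.121, 0.993], [0.001, 0.993, 0.121], [-1.0, 0.001, -0.002]]
ft_force: [-0.1, 0.9, -2.1]
finger_gap: 0.0237
```

```bash
python3 - <<'E'
from h import *
o,r=wrist('/tmp/x.png'); print(o['ft_force'],o['position'],o['time_s'])
cv2.imwrite('pics/w17.png',cv2.resize(r['image'][80:290,250:512,::-1],None,fx=3,fy=2.85,interpolation=cv2.INTER_CUBIC))
im,K,R,t=cam('scene'); cv2.imwrite('pics/scene17.png',cv2.resize(im[120:230,220:350,::-1],None,fx=5.5,fy=5.4,interpolation=cv2.INTER_CUBIC))
im,K,R,t=cam('top'); cv2.imwrite('pics/top17.png',cv2.resize(im[140:260,170:320,::-1],None,fx=5,fy=5,interpolation=cv2.INTER_CUBIC))
E
```

```text
[-0.08378869  0.90896424 -2.05390886] [0.56333053 0.05326145 0.1567661 ] 20.2
```

View pics/w17.png

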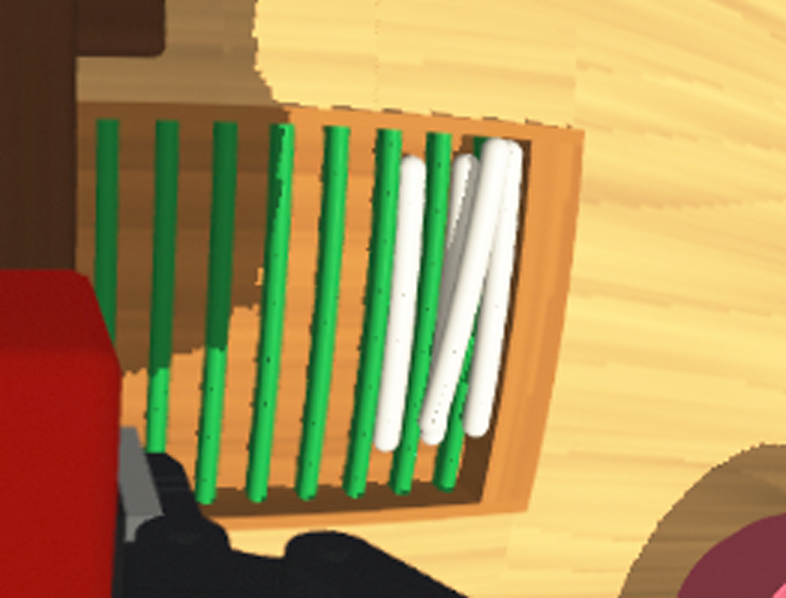

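View pics/scene17.png

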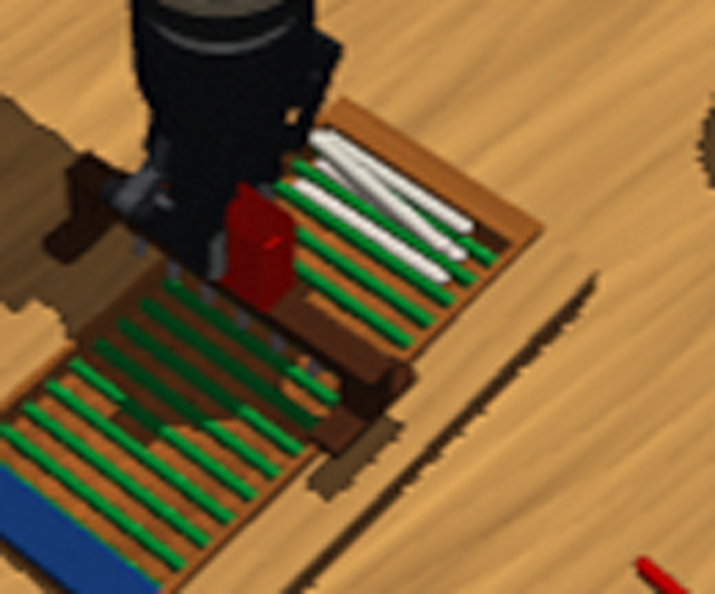

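View pics/top17.png

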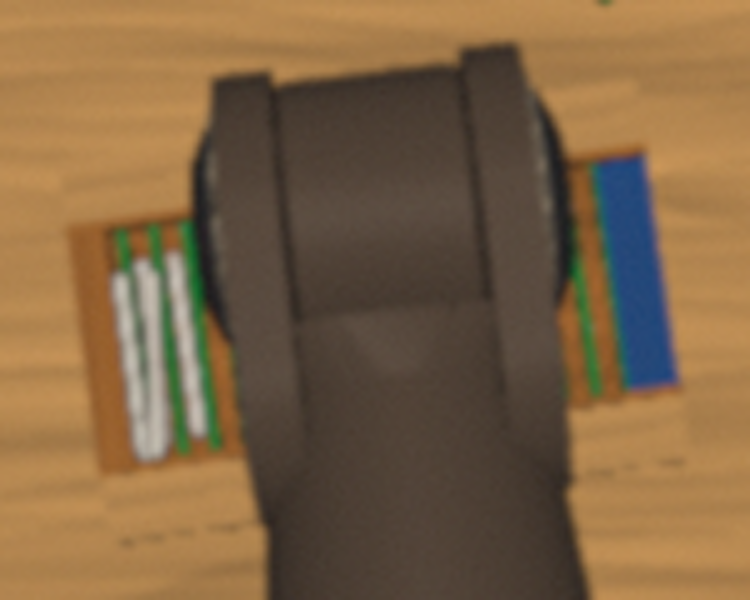

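```bash
python3 - <<'E'
from h import *
o,r=wrist('/tmp/x.png')
yaw=np.radians(7.05); ex=np.array([np.cos(yaw),np.sin(yaw)]); ey=np.array([-np.sin(yaw),np.cos(yaw)]); c0=np.array([.5613,.0674])
def T(n,c,z):
    uv=[(250+a/3-.3,80+b/2.85-.3) for a,b in c]
    for p,q in zip(uv,wray(uv,o,r,z)): d=q[:2]-c0; print(n,(1e3*d@ex).round(1),(1e3*d@ey).round(1))
T("wall rod",[(513,150),(478,428)],.034)
T("askew",[(494,147),(432,435)],.0345)
T("under 119",[(463,162)],.026)
T("g102",[(413,165),(387,440)],.026)
T("wall inner top",[(529,142),(483,500)],.04)
T("ridge110.5",[(439,140),(402,490)],.03)
T("ridge127.5",[(447,487)],.03)
E
```

```text
wall rod -57.7 135.8
wall rod 36.2 135.7
askew -58.2 128.6
askew 37.9 118.4
under 119 -52.3 122.5
g102 -50.3 105.2
g102 42.8 106.4
wall inner top -60.9 137.8
wall inner top 61.0 139.7
ridge110.5 -59.0 111.6
ridge110.5 60.3 113.2
ridge127.5 60.2 130.3
```

>>> drive_tool(
  deltas=[
    [-1, 0, 20, 0, 0],
    [-1, 0, 55, 0, 0],
    [-1, 0, 95, 0, 0],
    [-1, 0, 125, 0, 0],
    [-1, 10, 139, 0, 0],
    [-1, 25, 140, 0, 0],
    [-1, 33, 140, 0, 0],
    [-1, 35, 140, 0, 0],
    [-1, 35, 140, 0, 0],
  ],
)

```text
time_s: 21.3
position: [0.5462, 0.1933, 0.1222]
orientation: [[-0.001, -0.123, 0.992], [-0.0, 0.992, 0.123], [-1.0, -0.0, -0.001]]
ft_force: [-0.3, 0.9, -2.4]
finger_gap: 0.0237
```

```bash
cat > st.py <<'E'
from h import *
import sys
o,r=wrist('/tmp/x.png'); yaw=np.radians(7.05); ex=np.array([np.cos(yaw),np.sin(yaw)]); ey=np.array([-np.sin(yaw),np.cos(yaw)]); d=o['position'][:2]-np.array([.5613,.0674])
print("tray x,y mm",(1e3*d@ex).round(1),(1e3*d@ey).round(1),"z",o['position'][2].round(4),"ang",np.degrees(np.arctan2(o['orientation'][1,1],o['orientation'][0,1])).round(2),"F",o['ft_force'].round(1),"T",(o['orientation'].T@o['wrist_torque']).round(2),o['time_s'])
a=r['image'][80:270,200:400,::-1]
im,K,R,t=cam('scene'); b=im[120:215,250:350,::-1]
cv2.imwrite(sys.argv[1],np.hstack([cv2.resize(a,(400,380),interpolation=cv2.INTER_CUBIC),cv2.resize(b,(400,380),interpolation=cv2.INTER_CUBIC)]))
E
python3 st.py pics/s18.png
```

```text
tray x,y mm 0.5 126.8 z 0.1222 ang 97.06 F [-0.3  0.9 -2.4] T [-0.02  0.04  0.02] 21.3
```

View pics/s18.png

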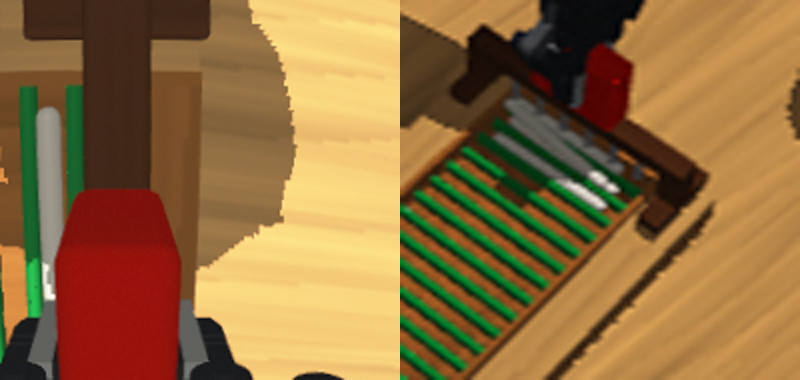

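>>> drive_tool(
  deltas=[
    [-1, 1.5, 0, 0, 0],
    [-1, 3, 0, 0, 0],
    [-1, 3.5, 0, 0, 0],
    [-1, 3.5, 0, 0, 0],
  ],
)

```text
time_s: 21.8
position: [0.5465, 0.1936, 0.1191]
orientation: [[-0.0, -0.123, 0.992], [-0.0, 0.992, 0.123], [-1.0, -0.0, -0.0]]
ft_force: [0.3, 0.0, -1.7]
finger_gap: 0.0234
```

>>> drive_tool(
  deltas=[
    [-1, 0.6, 0, 0, 0],
    [-1, 0.6, 0, 0, 0],
  ],
)

```text
time_s: 22.0
position: [0.5465, 0.1937, 0.1185]
orientation: [[-0.0, -0.123, 0.992], [0.0, 0.992, 0.123], [-1.0, 0.0, -0.0]]
ft_force: [0.7, -0.2, -2.2]
finger_gap: 0.0236
```

>>> drive_tool(
  deltas=[
    [-1, 0.6, 0, 0, 0],
    [-1, 0.6, 0, 0, 0],
  ],
)

```text
time_s: 22.2
position: [0.5465, 0.1937, 0.1179]
orientation: [[-0.0, -0.123, 0.992], [-0.0, 0.992, 0.123], [-1.0, -0.0, -0.0]]
ft_force: [-0.8, -0.1, -1.7]
finger_gap: 0.0234
```

>>> drive_tool(
  deltas=[
    [-1, 0.6, 0, 0, 0],
    [-1, 0.6, 0, 0, 0],
  ],
)

```text
time_s: 22.4
position: [0.5465, 0.1937, 0.1173]
orientation: [[-0.0, -0.123, 0.992], [0.0, 0.992, 0.123], [-1.0, 0.0, -0.0]]
ft_force: [0.5, 0.2, -1.7]
finger_gap: 0.0236
```

>>> drive_tool(
  deltas=[
    [-1, 0.6, 0, 0, 0],
    [-1, 0.6, 0, 0, 0],
  ],
)

```text
time_s: 22.6
position: [0.5465, 0.1937, 0.1167]
orientation: [[0.0, -0.123, 0.992], [0.0, 0.992, 0.123], [-1.0, 0.0, 0.0]]
ft_force: [-0.1, -0.4, -1.4]
finger_gap: 0.0232
```

>>> drive_tool(
  deltas=[
    [-1, 0.6, 0, 0, 0],
    [-1, 0.6, 0, 0, 0],
  ],
)

```text
time_s: 22.8
position: [0.5466, 0.1935, 0.1162]
orientation: [[0.0, -0.123, 0.992], [-0.001, 0.992, 0.123], [-1.0, -0.001, 0.0]]
ft_force: [-0.8, -0.5, -0.3]
finger_gap: 0.0233
```

>>> drive_tool(
  deltas=[
    [-1, 0.5, 0, 0, 0],
    [-1, 0.5, 0, 0, 0],
  ],
)

```text
time_s: 23.0
position: [0.5467, 0.1935, 0.1159]
orientation: [[0.001, -0.123, 0.992], [-0.0, 0.992, 0.123], [-1.0, -0.0, 0.001]]
ft_force: [-0.1, -2.3, 0.6]
finger_gap: 0.0239
```

```bash
python3 st.py pics/s19.png
```

```text
tray x,y mm 1.0 126.9 z 0.1159 ang 97.08 F [-0.1 -2.3  0.6] T [ 0.04  0.05 -0.43] 23.0
```

View pics/s19.png

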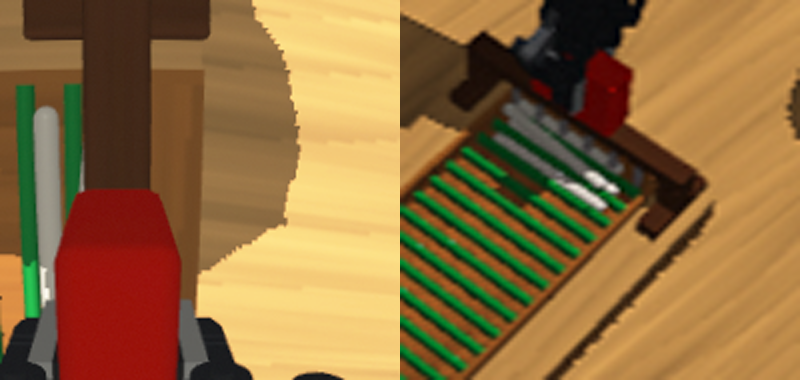

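>>> drive_tool(
  deltas=[
    [-1, 0, -2, 0, 0],
    [-1, 0, -4, 0, 0],
    [-1, 0.3, -7, 0, 0],
    [-1, 0.6, -10, 0, 0],
  ],
)

```text
time_s: 23.5
position: [0.5477, 0.1841, 0.1151]
orientation: [[-0.0, -0.123, 0.992], [0.002, 0.992, 0.123], [-1.0, 0.002, -0.0]]
ft_force: [-1.7, 4.0, 2.0]
finger_gap: 0.0234
```

```bash
python3 st.py pics/s20.png
```

```text
tray x,y mm 0.8 117.5 z 0.1151 ang 97.09 F [-1.7  4.   2. ] T [0.1  0.41 0.88] 23.5
```

View pics/s20.png

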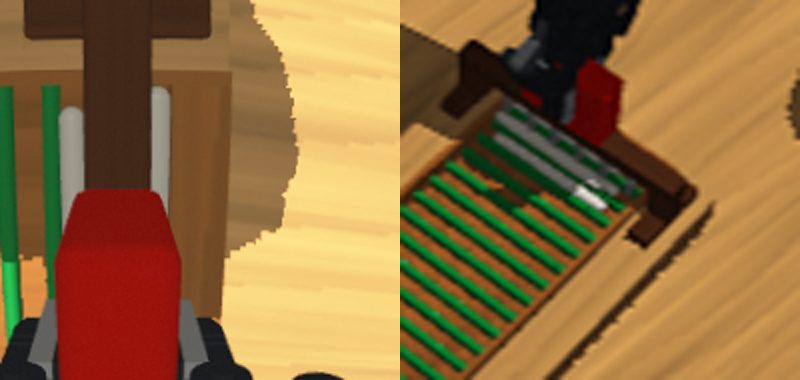

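>>> drive_tool(
  deltas=[
    [-1, 0, -3, 0, 0],
    [-1, 0.4, -6, 0, 0],
    [-1, 0.8, -9, 0, 0],
    [-1, 1.2, -12, 0, 0],
  ],
)

```text
time_s: 24.0
position: [0.5495, 0.173, 0.1155]
orientation: [[0.001, -0.124, 0.992], [0.004, 0.992, 0.124], [-1.0, 0.004, 0.002]]
ft_force: [-4.4, 6.3, 10.9]
finger_gap: 0.0233
```

```bash
python3 st.py pics/s21.png
```

```text
tray x,y mm 1.2 106.2 z 0.1155 ang 97.13 F [-4.4  6.3 10.9] T [-0.    1.05  1.79] 24.0
```

View pics/s21.png

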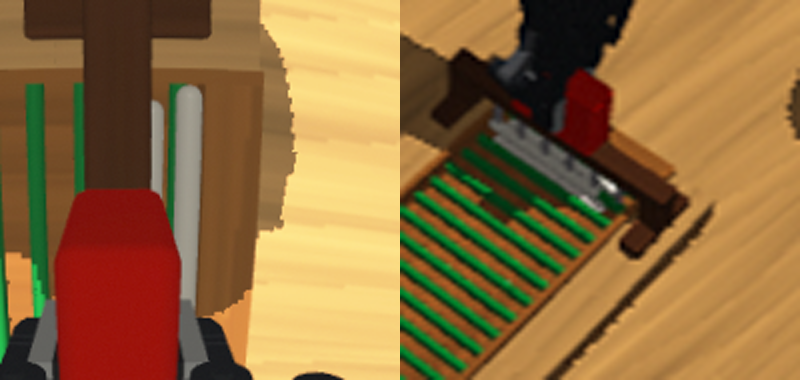

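>>> drive_tool(
  deltas=[
    [-1, -1.2, 0, 0, 0],
  ],
)

```text
time_s: 24.2
position: [0.5494, 0.1726, 0.1165]
orientation: [[0.001, -0.124, 0.992], [0.002, 0.992, 0.124], [-1.0, 0.002, 0.002]]
ft_force: [-3.1, 2.7, 5.1]
finger_gap: 0.0231
```

```bash
python3 st.py pics/s22.png
```

```text
tray x,y mm 1.1 105.9 z 0.1165 ang 97.13 F [-3.1  2.7  5.1] T [-0.02  0.62  0.82] 24.2
```

>>> drive_tool(
  deltas=[
    [-1, -4, 0, 0, 0],
    [-1, -15, 0, 0, 0],
    [-1, -35, -20, 0, 0],
    [-1, -45, -60, 0, 0],
    [-1, -45, -90, 0, 0],
    [-1, -45, -95, 0, 0],
  ],
)

```text
time_s: 24.9
position: [0.5614, 0.0745, 0.1608]
orientation: [[0.001, -0.12, 0.993], [-0.002, 0.993, 0.12], [-1.0, -0.002, 0.001]]
ft_force: [-0.2, 0.1, -2.5]
finger_gap: 0.0234
```

```bash
cat > look.py <<'E'
from h import *
import sys
o,r=wrist('/tmp/x.png'); print(o['ft_force'].round(1),o['position'].round(4),o['time_s'])
cv2.imwrite(sys.argv[1],cv2.resize(r['image'][80:290,250:450,::-1],None,fx=3.5,fy=2.8,interpolation=cv2.INTER_CUBIC))
im,K,R,t=cam('scene'); cv2.imwrite(sys.argv[2],cv2.resize(im[120:215,240:350,::-1],None,fx=6,fy=6,interpolation=cv2.INTER_CUBIC))
E
python3 look.py pics/w23.png pics/scene23.png
```

```text
[-0.2  0.1 -2.5] [0.5614 0.0745 0.1608] 24.9
```

View pics/w23.png

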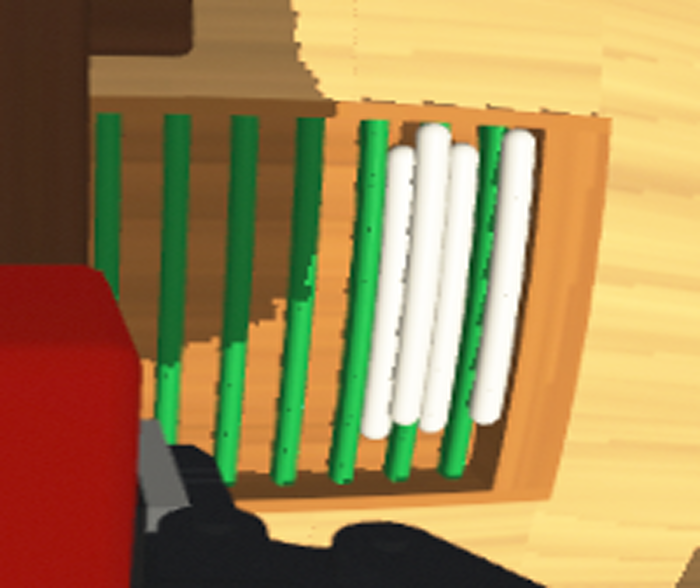

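View pics/scene23.png

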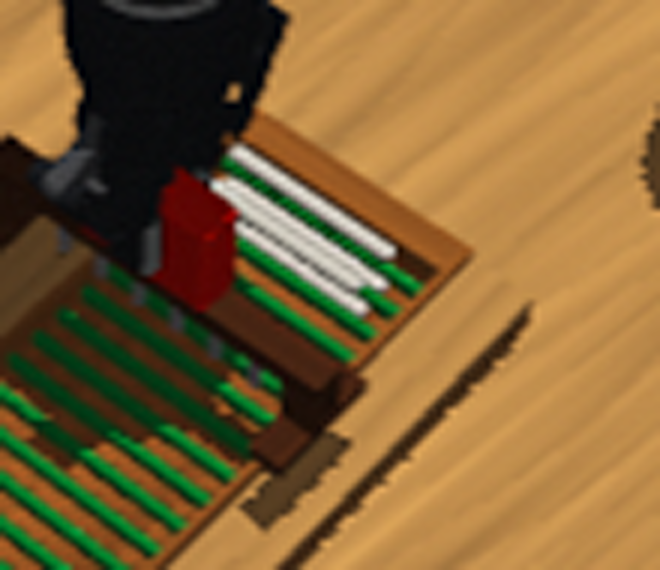

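>>> drive_tool(
  deltas=[
    [-1, 0, 20, 0, 0],
    [-1, 0, 55, 0, 0],
    [-1, 0, 90, 0, 0],
    [-1, 8, 110, 0, 0],
    [-1, 25, 114.5, 0, 0],
    [-1, 38, 114.5, 0, 0],
    [-1, 42, 114.5, 0, 0],
    [-1, 42, 114.5, 0, 0],
  ],
)

```text
time_s: 25.8
position: [0.5462, 0.1909, 0.1171]
orientation: [[-0.002, -0.123, 0.992], [-0.001, 0.992, 0.123], [-1.0, -0.001, -0.002]]
ft_force: [-1.2, -0.2, -2.3]
finger_gap: 0.0236
```

```bash
python3 st.py pics/s24.png
```

```text
tray x,y mm 0.2 124.4 z 0.1171 ang 97.08 F [-1.2 -0.2 -2.3] T [-0.01 -0.03  0.01] 25.8
```

View pics/s24.png

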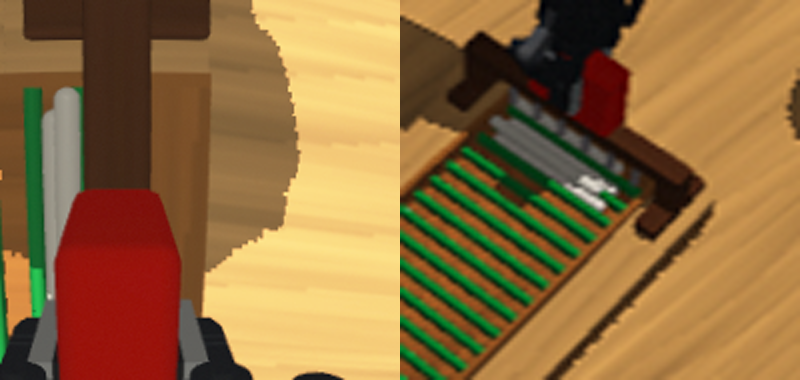

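>>> drive_tool(
  deltas=[
    [-1, 0, -3, 0, 0],
    [-1, 1, -3, 0, 0],
    [-1, 2, -3, 0, 0],
    [-1, 3, -3, 0, 0],
    [-1, 3.5, -3, 0, 0],
    [-1, 3.5, -3, 0, 0],
  ],
)

```text
time_s: 26.5
position: [0.5471, 0.1882, 0.1144]
orientation: [[-0.0, -0.123, 0.992], [-0.0, 0.992, 0.123], [-1.0, -0.0, -0.0]]
ft_force: [0.3, 0.3, -2.8]
finger_gap: 0.0235
```

>>> drive_tool(
  deltas=[
    [-1, 0.8, 0, 0, 0],
    [-1, 1.3, 0, 0, 0],
    [-1, 1.3, 0, 0, 0],
  ],
)

```text
time_s: 26.8
position: [0.5472, 0.1883, 0.1133]
orientation: [[0.0, -0.123, 0.992], [0.0, 0.992, 0.123], [-1.0, 0.0, 0.0]]
ft_force: [-0.7, -0.3, -1.6]
finger_gap: 0.0236
```

>>> drive_tool(
  deltas=[
    [-1, 0.4, 0, 0, 0],
    [-1, 0.4, 0, 0, 0],
  ],
)

```text
time_s: 27.0
position: [0.5472, 0.1883, 0.1131]
orientation: [[0.0, -0.123, 0.992], [0.0, 0.992, 0.123], [-1.0, 0.0, 0.0]]
ft_force: [-1.0, -0.5, -0.1]
finger_gap: 0.0237
```

>>> drive_tool(
  deltas=[
    [-1, 0.2, -2, 0, 0],
    [-1, 0.4, -5, 0, 0],
    [-1, 0.4, -8, 0, 0],
    [-1, 0.4, -11, 0, 0],
  ],
)

```text
time_s: 27.4
position: [0.5489, 0.1782, 0.113]
orientation: [[0.001, -0.124, 0.992], [0.003, 0.992, 0.124], [-1.0, 0.003, 0.001]]
ft_force: [-1.5, 7.7, 5.1]
finger_gap: 0.0234
```

```bash
python3 st.py pics/s25.png
```

```text
tray x,y mm 1.3 111.5 z 0.113 ang 97.1 F [-1.5  7.7  5.1] T [0.11 0.13 2.3 ] 27.4
```

View pics/s25.png

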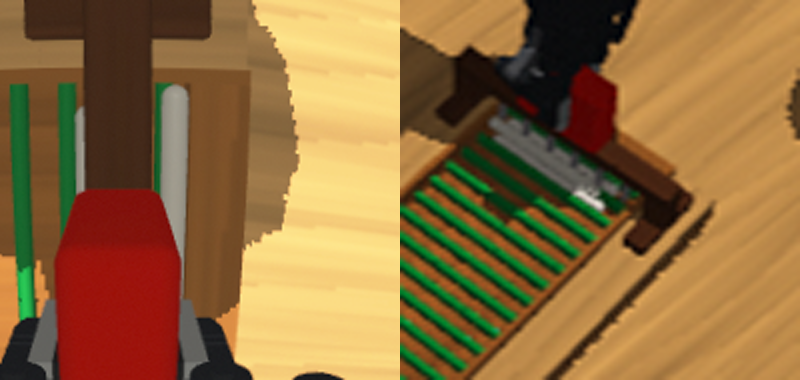

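>>> drive_tool(
  deltas=[
    [-1, -0.1, -2, 0, 0],
    [-1, -0.1, -4, 0, 0],
    [-1, -0.1, -6, 0, 0],
  ],
)

```text
time_s: 27.8
position: [0.5497, 0.1739, 0.1146]
orientation: [[0.001, -0.124, 0.992], [0.007, 0.992, 0.124], [-1.0, 0.007, 0.002]]
ft_force: [-3.8, 10.5, 13.6]
finger_gap: 0.0232
```

```bash
python3 st.py pics/s26.png
```

```text
tray x,y mm 1.5 107.2 z 0.1146 ang 97.15 F [-3.8 10.5 13.6] T [0.07 0.98 2.82] 27.8
```

View pics/s26.png

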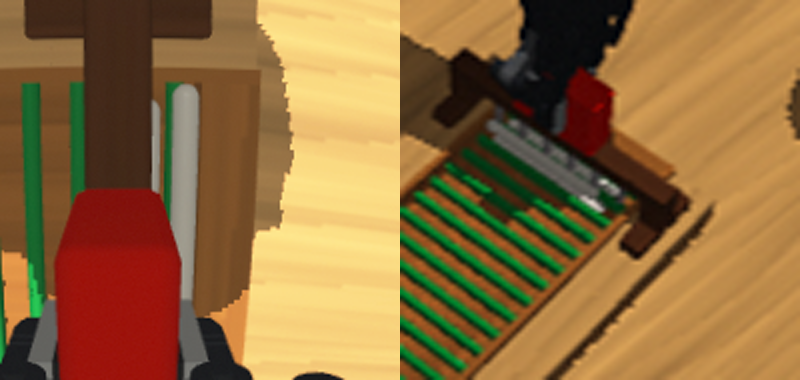

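>>> drive_tool(
  deltas=[
    [-1, -2.5, 3, 0, 0],
  ],
)

```text
time_s: 28.0
position: [0.5492, 0.1749, 0.1164]
orientation: [[0.002, -0.123, 0.992], [0.002, 0.992, 0.123], [-1.0, 0.002, 0.002]]
ft_force: [-1.1, 0.4, -1.1]
finger_gap: 0.0237
```

```bash
python3 st.py pics/s27.png
```

```text
tray x,y mm 1.2 108.1 z 0.1164 ang 97.09 F [-1.1  0.4 -1.1] T [ 0.04 -0.04  0.25] 28.0
```

>>> drive_tool(
  deltas=[
    [-1, -3, 0, 0, 0],
    [-1, -3, 1.5, 0, 0],
    [-1, -1.5, 1.5, 0, 0],
    [-1, 0, 1.5, 0, 0],
    [-1, 0, 1.5, 0, 0],
  ],
)

```text
time_s: 28.6
position: [0.5487, 0.1756, 0.1146]
orientation: [[-0.0, -0.123, 0.992], [-0.001, 0.992, 0.123], [-1.0, -0.001, -0.0]]
ft_force: [-0.6, -0.5, -1.9]
finger_gap: 0.0235
```

```bash
python3 st.py pics/s28.png
```

```text
tray x,y mm 0.8 108.9 z 0.1146 ang 97.08 F [-0.6 -0.5 -1.9] T [-0.01 -0.07  0.08] 28.6
```

View pics/s28.png

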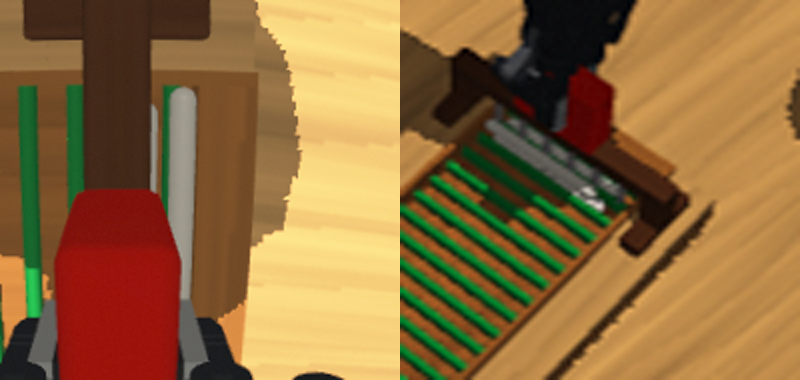

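```bash
python3 - <<'E'
from h import *
im,K,R,t=cam('scene'); cv2.imwrite('pics/sz29.png',cv2.resize(im[135:190,260:325,::-1],None,fx=11,fy=10,interpolation=cv2.INTER_CUBIC))
E
```

```text
(no output)
```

View pics/sz29.png

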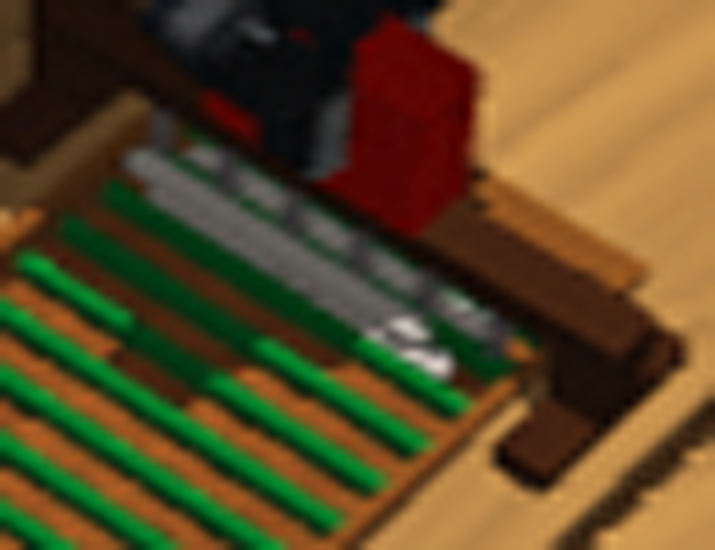

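>>> drive_tool(
  deltas=[
    [-1, -0.3, -1.5, 0, 0],
    [-1, -0.3, -3, 0, 0],
    [-1, -0.3, -4, 0, 0],
  ],
)

```text
time_s: 29.05
position: [0.5492, 0.1716, 0.1153]
orientation: [[-0.0, -0.123, 0.992], [-0.0, 0.992, 0.123], [-1.0, -0.0, -0.0]]
ft_force: [-1.0, 0.0, -1.3]
finger_gap: 0.0234
```

```bash
cat > sz.py <<'E'
from h import *
import sys
o=get_obs(); yaw=np.radians(7.05); ex=np.array([np.cos(yaw),np.sin(yaw)]); ey=np.array([-np.sin(yaw),np.cos(yaw)]); d=o['position'][:2]-np.array([.5613,.0674])
print("tray x,y mm",(1e3*d@ex).round(1),(1e3*d@ey).round(1),"z",o['position'][2].round(4),"tip tray z",(1e3*o['position'][2]-79.8+.5-12).round(1),"F",o['ft_force'].round(1),"T",(o['orientation'].T@o['wrist_torque']).round(2),o['time_s'])
im,K,R,t=cam('scene'); cv2.imwrite(sys.argv[1],cv2.resize(im[130:190,255:325,::-1],None,fx=10,fy=9,interpolation=cv2.INTER_CUBIC))
E
python3 sz.py pics/sz30.png
```

```text
tray x,y mm 0.8 104.8 z 0.1153 tip tray z 24.0 F [-1.   0.  -1.3] T [ 0.04 -0.03  0.05] 29.05
```

View pics/sz30.png

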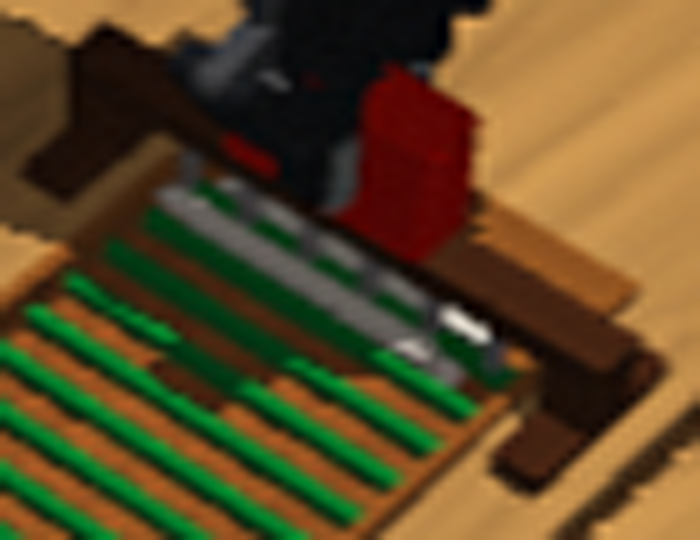

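>>> drive_tool(
  deltas=[
    [-1, 0, -2, 0, 0],
    [-1, 0, -4, 0, 0],
    [-1, 0, -6, 0, 0],
  ],
)

```text
time_s: 29.4
position: [0.55, 0.1664, 0.1158]
orientation: [[0.0, -0.124, 0.992], [0.002, 0.992, 0.124], [-1.0, 0.002, 0.0]]
ft_force: [-2.1, 3.7, 2.7]
finger_gap: 0.0229
```

```bash
python3 sz.py pics/sz31.png
```

```text
tray x,y mm 0.9 99.6 z 0.1158 tip tray z 24.5 F [-2.1  3.7  2.7] T [0.01 0.52 0.94] 29.4
```

View pics/sz31.png

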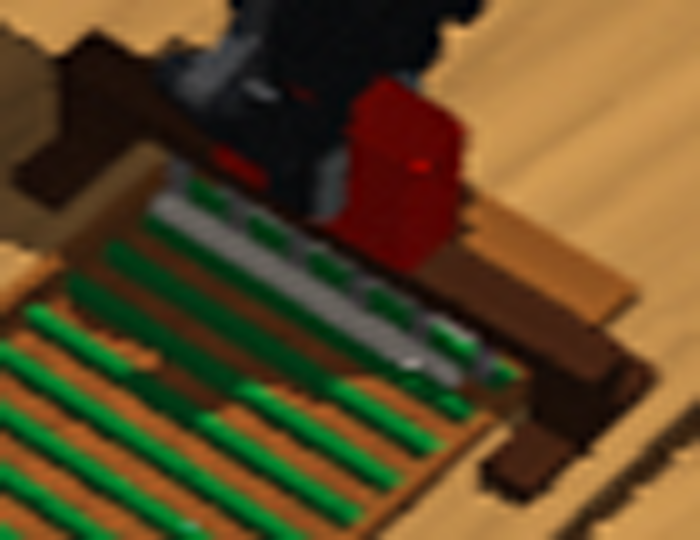

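>>> drive_tool(
  deltas=[
    [-1, -0.3, -1.5, 0, 0],
    [-1, -0.6, -3, 0, 0],
    [-1, -0.8, -5, 0, 0],
  ],
)

```text
time_s: 29.75
position: [0.5508, 0.1608, 0.1169]
orientation: [[0.001, -0.124, 0.992], [-0.0, 0.992, 0.124], [-1.0, -0.0, 0.001]]
ft_force: [-2.7, 1.1, 5.4]
finger_gap: 0.0233
```

```bash
python3 sz.py pics/sz32.png
```

```text
tray x,y mm 1.0 94.0 z 0.1169 tip tray z 25.6 F [-2.7  1.1  5.4] T [-0.02  0.64  0.17] 29.75
```

View pics/sz32.png

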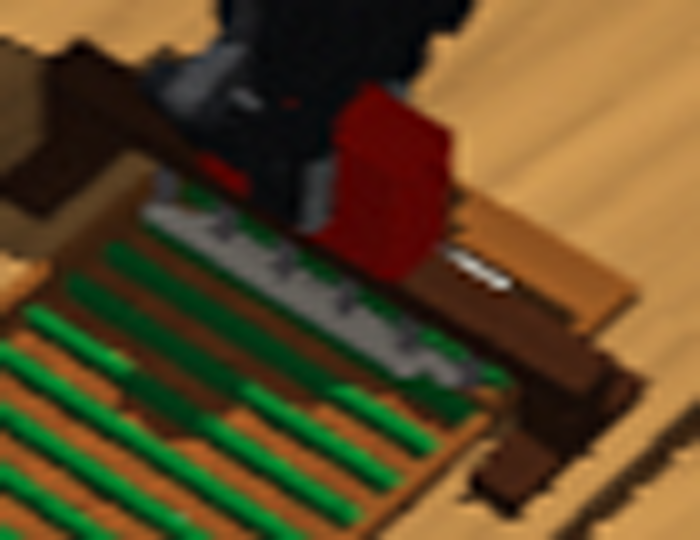

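>>> drive_tool(
  deltas=[
    [-1, -0.4, -2, 0, 0],
    [-1, -0.5, -4, 0, 0],
  ],
)

```text
time_s: 30.0
position: [0.5512, 0.1562, 0.1168]
orientation: [[0.001, -0.123, 0.992], [-0.002, 0.992, 0.123], [-1.0, -0.002, 0.0]]
ft_force: [-1.0, -1.1, 0.8]
finger_gap: 0.0235
```

```bash
python3 sz.py pics/sz33.png
```

```text
tray x,y mm 0.9 89.3 z 0.1168 tip tray z 25.5 F [-1.  -1.1  0.8] T [ 0.    0.21 -0.23] 30.0
```

View pics/sz33.png

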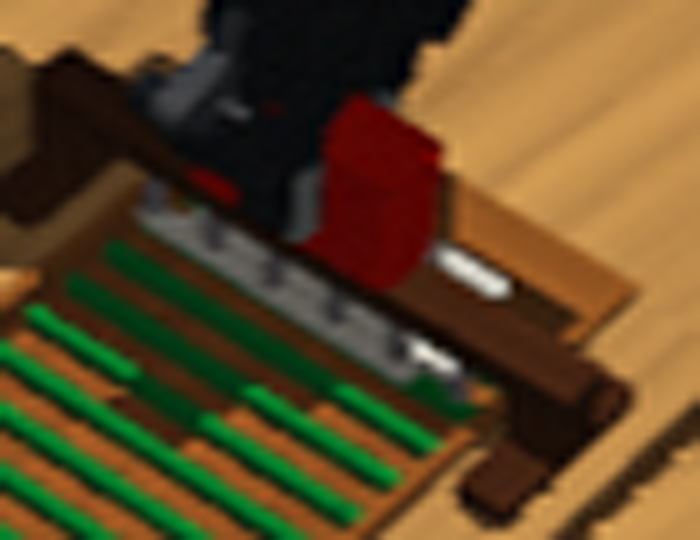

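>>> drive_tool(
  deltas=[
    [-1, -6, -1, 0, 0],
    [-1, -25, -15, 0, 0],
    [-1, -45, -50, 0, 0],
    [-1, -45, -75, 0, 0],
    [-1, -45, -75, 0, 0],
  ],
)

```text
time_s: 30.55
position: [0.5609, 0.0801, 0.1622]
orientation: [[0.001, -0.12, 0.993], [-0.001, 0.993, 0.12], [-1.0, -0.001, 0.001]]
ft_force: [-0.3, 0.8, -3.0]
finger_gap: 0.0234
```

```bash
python3 look.py pics/w34.png pics/scene34.png
```

```text
[-0.3  0.8 -3. ] [0.5609 0.0801 0.1622] 30.55
```

View pics/w34.png

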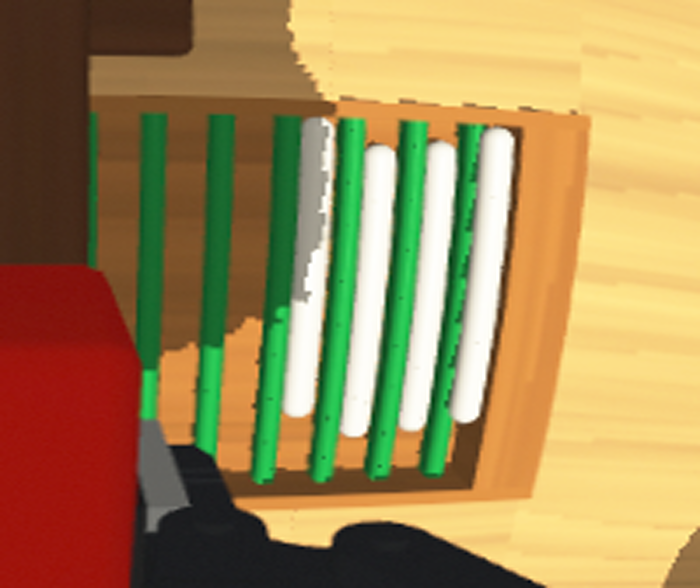

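View pics/scene34.png

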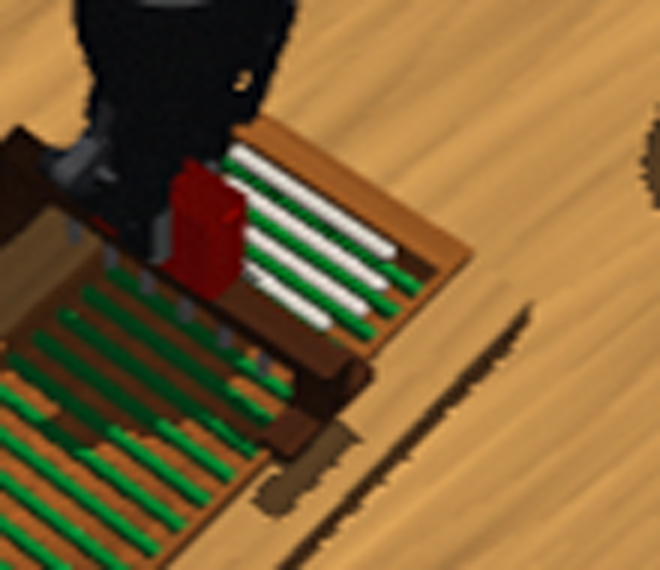

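>>> drive_tool(
  deltas=[
    [-1, 0, 20, 0, 0],
    [-1, 0, 58, 0, 0],
    [-1, 0, 95, 0, 0],
    [-1, 10, 114, 0, 0],
    [-1, 30, 116.5, 0, 0],
    [-1, 40, 116.5, 0, 0],
    [-1, 41, 116.5, 0, 0],
    [-1, 41, 116.5, 0, 0],
  ],
)

```text
time_s: 31.45
position: [0.5457, 0.198, 0.1205]
orientation: [[-0.001, -0.123, 0.992], [-0.0, 0.992, 0.123], [-1.0, -0.0, -0.001]]
ft_force: [0.1, -0.4, -1.6]
finger_gap: 0.0233
```

```bash
python3 sz.py pics/sz35.png
```

```text
tray x,y mm 0.5 131.5 z 0.1205 tip tray z 29.2 F [ 0.1 -0.4 -1.6] T [ 0.05  0.03 -0.05] 31.45
```

View pics/sz35.png

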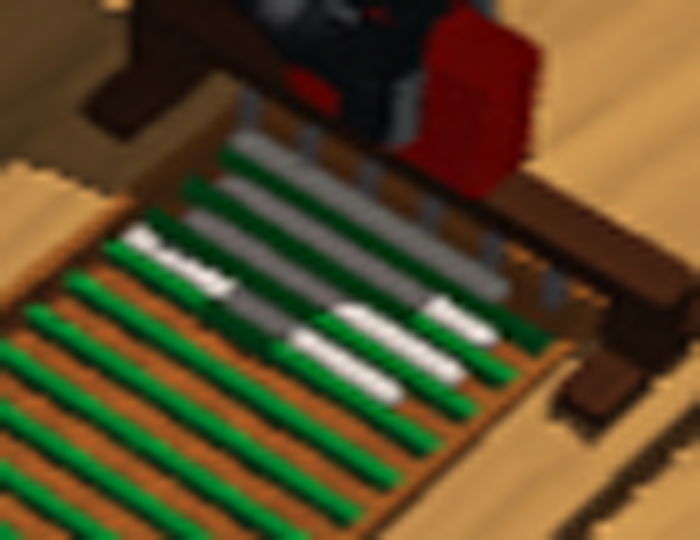

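>>> drive_tool(
  deltas=[
    [-1, 1, -0.5, 0, 0],
    [-1, 2.2, -0.5, 0, 0],
    [-1, 2.2, -0.5, 0, 0],
  ],
)

```text
time_s: 31.8
position: [0.5462, 0.1974, 0.1188]
orientation: [[0.001, -0.123, 0.992], [0.0, 0.992, 0.123], [-1.0, 0.0, 0.001]]
ft_force: [-0.2, -0.1, -2.3]
finger_gap: 0.0235
```

>>> drive_tool(
  deltas=[
    [-1, 0.6, 0, 0, 0],
    [-1, 0.6, 0, 0, 0],
  ],
)

```text
time_s: 32.0
position: [0.546, 0.1976, 0.1179]
orientation: [[0.0, -0.123, 0.992], [0.0, 0.992, 0.123], [-1.0, 0.0, 0.0]]
ft_force: [-0.8, 0.7, -2.0]
finger_gap: 0.0234
```

>>> drive_tool(
  deltas=[
    [-1, 0.6, 0, 0, 0],
    [-1, 0.6, 0, 0, 0],
  ],
)

```text
time_s: 32.2
position: [0.5461, 0.1977, 0.1174]
orientation: [[0.0, -0.123, 0.992], [0.0, 0.992, 0.123], [-1.0, 0.0, 0.0]]
ft_force: [-1.2, -0.6, -0.8]
finger_gap: 0.0233
```

>>> drive_tool(
  deltas=[
    [-1, 0.6, 0, 0, 0],
    [-1, 0.6, 0, 0, 0],
  ],
)

```text
time_s: 32.4
position: [0.5461, 0.1977, 0.117]
orientation: [[0.001, -0.123, 0.992], [0.0, 0.992, 0.123], [-1.0, 0.0, 0.001]]
ft_force: [-0.4, -1.1, 0.9]
finger_gap: 0.0234
```

>>> drive_tool(
  deltas=[
    [-1, 0, -2, 0, 0],
    [-1, 0, -4, 0, 0],
  ],
)

```text
time_s: 32.6
position: [0.5466, 0.1939, 0.1171]
orientation: [[0.001, -0.124, 0.992], [0.001, 0.992, 0.124], [-1.0, 0.001, 0.001]]
ft_force: [-1.2, -0.6, 2.6]
finger_gap: 0.0234
```

```bash
python3 sz.py pics/sz36.png
```

```text
tray x,y mm 1.0 127.3 z 0.1171 tip tray z 25.8 F [-1.2 -0.6  2.6] T [0.02 0.38 0.09] 32.6
```

View pics/sz36.png

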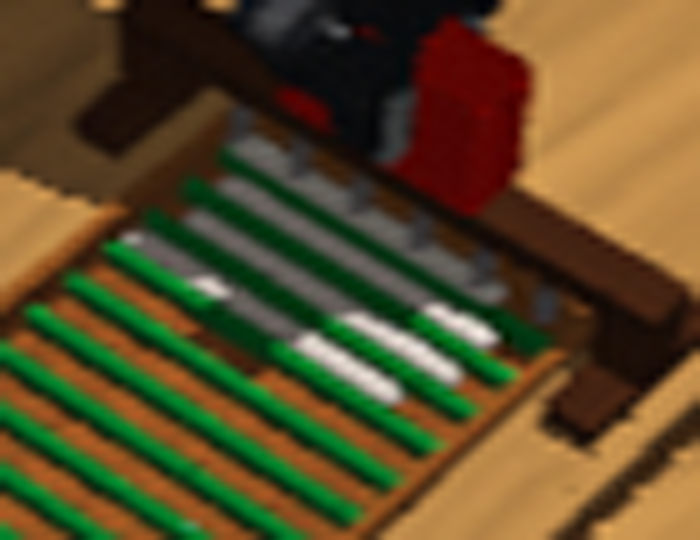

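>>> drive_tool(
  deltas=[
    [-1, -0.1, -2, 0, 0],
    [-1, -0.2, -4, 0, 0],
  ],
)

```text
time_s: 32.85
position: [0.5471, 0.1893, 0.1167]
orientation: [[0.0, -0.123, 0.992], [-0.001, 0.992, 0.123], [-1.0, -0.001, 0.0]]
ft_force: [1.1, -0.3, -1.8]
finger_gap: 0.0233
```

```bash
python3 sz.py pics/sz37.png
```

```text
tray x,y mm 0.9 122.7 z 0.1167 tip tray z 25.4 F [ 1.1 -0.3 -1.8] T [ 0.03 -0.1  -0.11] 32.85
```

View pics/sz37.png

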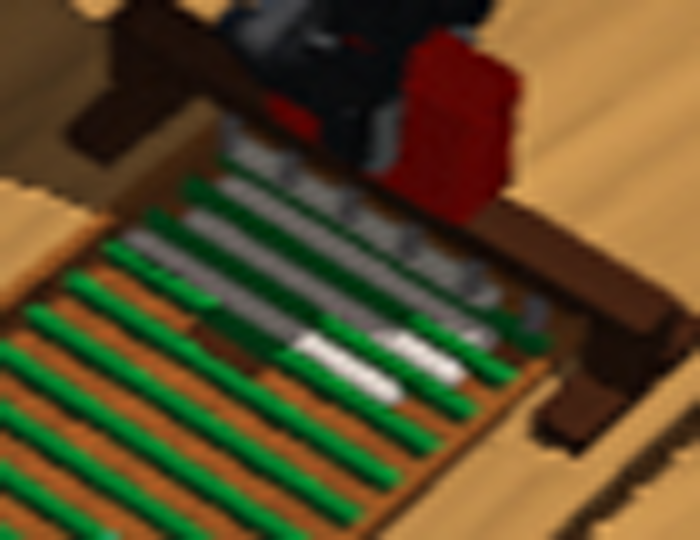

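>>> drive_tool(
  deltas=[
    [-1, -4, 0, 0, 0],
    [-1, -4, 5, 0, 0],
    [-1, -4, 9.2, 0, 0],
    [-1, -2, 9.2, 0, 0],
    [-1, -0.5, 9.2, 0, 0],
    [-1, -0.2, 9.2, 0, 0],
  ],
)

```text
time_s: 33.5
position: [0.5456, 0.1988, 0.1165]
orientation: [[-0.001, -0.124, 0.992], [-0.0, 0.992, 0.124], [-1.0, -0.0, -0.001]]
ft_force: [0.3, -0.7, -1.7]
finger_gap: 0.0233
```

```bash
python3 sz.py pics/sz38.png
```

```text
tray x,y mm 0.5 132.3 z 0.1165 tip tray z 25.2 F [ 0.3 -0.7 -1.7] T [-0.01 -0.   -0.07] 33.5
```

View pics/sz38.png

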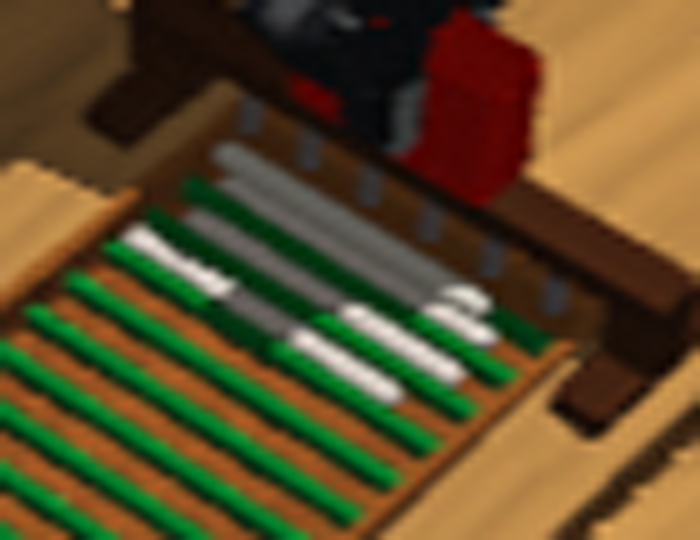

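>>> drive_tool(
  deltas=[
    [-1, -2.5, -1, 0, 0],
    [-1, -2.5, -5.3, 0, 0],
    [-1, -1.5, -5.3, 0, 0],
    [-1, -1.2, -5.3, 0, 0],
  ],
)

```text
time_s: 33.95
position: [0.5466, 0.1933, 0.1183]
orientation: [[0.0, -0.123, 0.992], [0.0, 0.992, 0.123], [-1.0, 0.0, 0.0]]
ft_force: [-0.9, -0.4, -2.2]
finger_gap: 0.0234
```

>>> drive_tool(
  deltas=[
    [-1, 0.6, 0, 0, 0],
    [-1, 0.6, 0, 0, 0],
  ],
)

```text
time_s: 34.15
position: [0.5465, 0.1936, 0.1175]
orientation: [[-0.0, -0.123, 0.992], [0.0, 0.992, 0.123], [-1.0, 0.0, -0.0]]
ft_force: [-0.0, -0.0, -2.2]
finger_gap: 0.0235
```

>>> drive_tool(
  deltas=[
    [-1, 0.7, 0, 0, 0],
    [-1, 0.7, 0, 0, 0],
  ],
)

```text
time_s: 34.35
position: [0.5465, 0.1936, 0.1168]
orientation: [[-0.0, -0.123, 0.992], [-0.0, 0.992, 0.123], [-1.0, -0.0, -0.0]]
ft_force: [0.4, 0.2, -1.8]
finger_gap: 0.0234
```

>>> drive_tool(
  deltas=[
    [-1, 0.5, 0, 0, 0],
    [-1, 0.5, 0, 0, 0],
  ],
)

```text
time_s: 34.55
position: [0.5465, 0.1936, 0.1164]
orientation: [[-0.0, -0.123, 0.992], [-0.0, 0.992, 0.123], [-1.0, 0.0, -0.0]]
ft_force: [-0.8, 0.2, -2.9]
finger_gap: 0.024
```

```bash
python3 sz.py pics/sz39.png
```

```text
tray x,y mm 0.8 127.1 z 0.1164 tip tray z 25.1 F [-0.8  0.2 -2.9] T [0.02 0.02 0.03] 34.55
```

View pics/sz39.png

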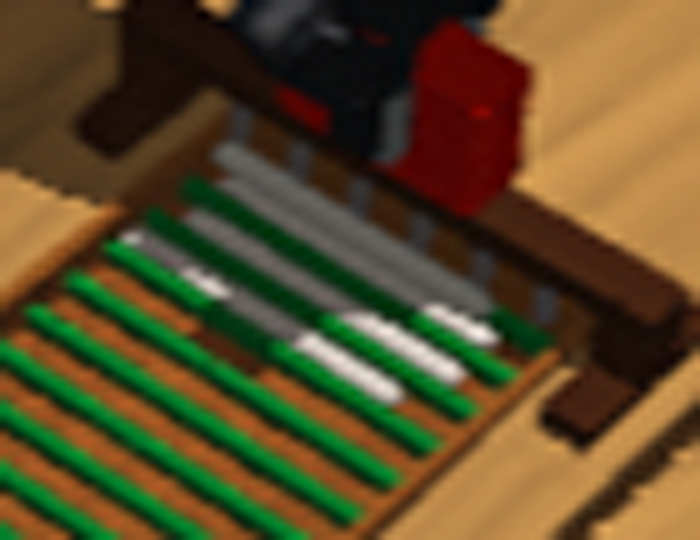

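>>> drive_tool(
  deltas=[
    [-1, 0.3, -1.5, 0, 0],
    [-1, 0.3, -3, 0, 0],
  ],
)

```text
time_s: 34.8
position: [0.547, 0.1911, 0.1166]
orientation: [[0.0, -0.124, 0.992], [0.002, 0.992, 0.124], [-1.0, 0.002, 0.001]]
ft_force: [-1.5, 1.6, 3.2]
finger_gap: 0.0234
```

>>> drive_tool(
  deltas=[
    [-1, 0, -1.5, 0, 0],
    [-1, 0, -3, 0, 0],
  ],
)

```text
time_s: 35.0
position: [0.5474, 0.1879, 0.117]
orientation: [[0.001, -0.124, 0.992], [0.001, 0.992, 0.124], [-1.0, 0.001, 0.001]]
ft_force: [-1.8, 2.5, 5.8]
finger_gap: 0.0235
```

>>> drive_tool(
  deltas=[
    [-1, -0.3, -1.5, 0, 0],
    [-1, -0.5, -3, 0, 0],
  ],
)

```text
time_s: 35.2
position: [0.5478, 0.1844, 0.1175]
orientation: [[0.001, -0.123, 0.992], [-0.0, 0.992, 0.123], [-1.0, -0.0, 0.001]]
ft_force: [-2.1, 0.0, 4.4]
finger_gap: 0.0234
```

```bash
python3 sz.py pics/sz40.png
```

```text
tray x,y mm 1.0 117.8 z 0.1175 tip tray z 26.2 F [-2.1  0.   4.4] T [-0.03  0.49  0.09] 35.2
```

View pics/sz40.png

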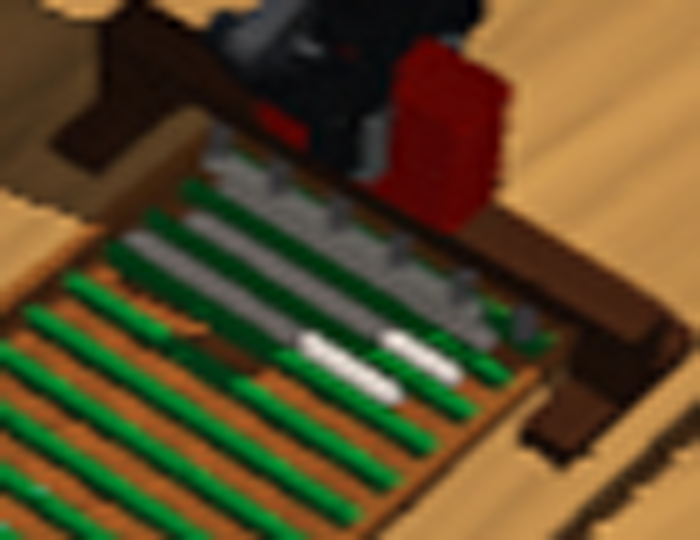

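>>> drive_tool(
  deltas=[
    [-1, -0.1, -2, 0, 0],
    [-1, -0.2, -4, 0, 0],
  ],
)

```text
time_s: 35.45
position: [0.5482, 0.1802, 0.1167]
orientation: [[0.0, -0.123, 0.992], [-0.001, 0.992, 0.123], [-1.0, -0.001, 0.0]]
ft_force: [0.2, 0.4, -2.3]
finger_gap: 0.0235
```

```bash
python3 sz.py pics/sz41.png
```

```text
tray x,y mm 0.8 113.5 z 0.1167 tip tray z 25.4 F [ 0.2  0.4 -2.3] T [-0.01  0.01  0.08] 35.45
```

View pics/sz41.png

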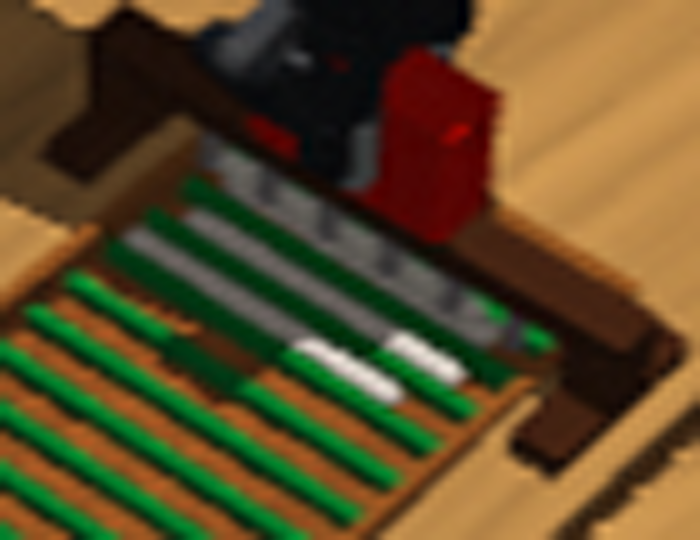

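>>> drive_tool(
  deltas=[
    [-1, -4, 0, 0, 0],
    [-1, -4, 5, 0, 0],
    [-1, -4, 9, 0, 0],
    [-1, -2, 9, 0, 0],
  ],
)

```text
time_s: 35.9
position: [0.5471, 0.1904, 0.1188]
orientation: [[0.0, -0.124, 0.992], [0.0, 0.992, 0.124], [-1.0, 0.0, 0.0]]
ft_force: [-0.2, -0.6, -2.1]
finger_gap: 0.0231
```

```bash
python3 sz.py pics/sz42.png
```

```text
tray x,y mm 1.0 123.8 z 0.1188 tip tray z 27.5 F [-0.2 -0.6 -2.1] T [-0.01 -0.01  0.  ] 35.9
```

View pics/sz42.png

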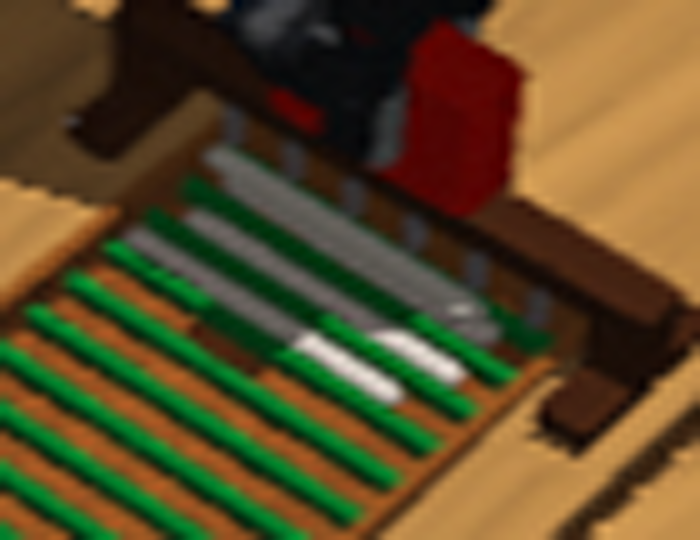

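>>> drive_tool(
  deltas=[
    [-1, 0.8, 2, 0, 0],
    [-1, 2.2, 2, 0, 0],
    [-1, 3, 2, 0, 0],
    [-1, 3, 2, 0, 0],
  ],
)

```text
time_s: 36.35
position: [0.5466, 0.1915, 0.1156]
orientation: [[-0.0, -0.123, 0.992], [-0.0, 0.992, 0.123], [-1.0, -0.0, -0.0]]
ft_force: [-0.0, -0.2, -1.9]
finger_gap: 0.0233
```

>>> drive_tool(
  deltas=[
    [-1, 0, -2, 0, 0],
    [-1, 0, -4, 0, 0],
  ],
)

```text
time_s: 36.55
position: [0.5473, 0.1875, 0.1159]
orientation: [[0.0, -0.123, 0.992], [-0.0, 0.992, 0.123], [-1.0, -0.0, 0.0]]
ft_force: [0.4, 0.9, -2.6]
finger_gap: 0.0236
```

>>> drive_tool(
  deltas=[
    [-1, 0, -2, 0, 0],
    [-1, 0, -4, 0, 0],
  ],
)

```text
time_s: 36.75
position: [0.5479, 0.1838, 0.1162]
orientation: [[0.0, -0.123, 0.992], [0.001, 0.992, 0.123], [-1.0, 0.001, 0.0]]
ft_force: [-1.2, 3.0, 1.2]
finger_gap: 0.0229
```

>>> drive_tool(
  deltas=[
    [-1, -0.2, -2, 0, 0],
    [-1, -0.4, -4, 0, 0],
  ],
)

```text
time_s: 36.95
position: [0.5484, 0.1799, 0.1171]
orientation: [[0.001, -0.124, 0.992], [0.001, 0.992, 0.124], [-1.0, 0.001, 0.001]]
ft_force: [-2.5, 2.3, 4.0]
finger_gap: 0.0233
```

>>> drive_tool(
  deltas=[
    [-1, -0.2, -2, 0, 0],
    [-1, -0.3, -4, 0, 0],
  ],
)

```text
time_s: 37.15
position: [0.549, 0.1752, 0.1171]
orientation: [[0.001, -0.123, 0.992], [-0.001, 0.992, 0.123], [-1.0, -0.001, 0.001]]
ft_force: [-1.2, -0.7, 4.7]
finger_gap: 0.0235
```

>>> drive_tool(
  deltas=[
    [-1, 0, -2, 0, 0],
    [-1, 0, -4, 0, 0],
  ],
)

```text
time_s: 37.35
position: [0.5494, 0.1711, 0.1163]
orientation: [[0.0, -0.123, 0.992], [-0.001, 0.992, 0.123], [-1.0, -0.001, -0.0]]
ft_force: [0.5, -0.7, 0.3]
finger_gap: 0.0237
```

```bash
python3 sz.py pics/sz43.png
```

```text
tray x,y mm 0.9 104.3 z 0.1163 tip tray z 25.0 F [ 0.5 -0.7  0.3] T [-0.01  0.05 -0.27] 37.35
```

View pics/sz43.png

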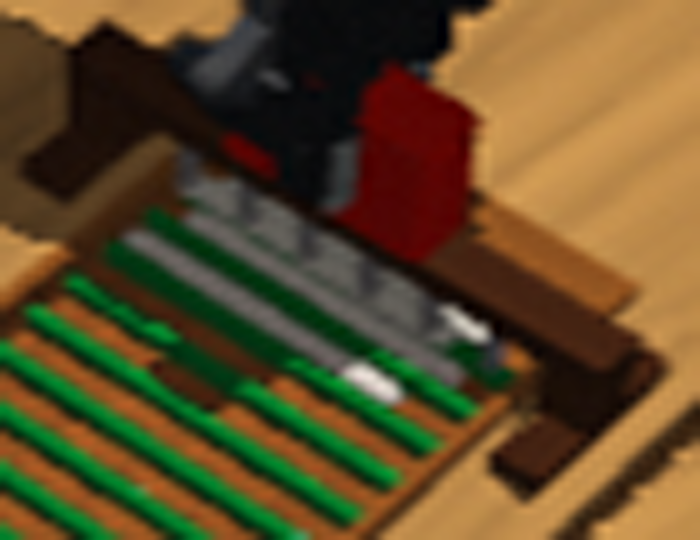

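>>> drive_tool(
  deltas=[
    [-1, -4, 0, 0, 0],
    [-1, -4, 5, 0, 0],
    [-1, -4, 10, 0, 0],
    [-1, -1.5, 10, 0, 0],
    [-1, 0, 9.5, 0, 0],
    [-1, 0.2, 8, 0, 0],
    [-1, 0.2, 6, 0, 0],
  ],
)

```text
time_s: 38.1
position: [0.5484, 0.1776, 0.1161]
orientation: [[-0.0, -0.124, 0.992], [-0.0, 0.992, 0.124], [-1.0, -0.0, -0.0]]
ft_force: [-0.3, -0.2, -2.5]
finger_gap: 0.0233
```

>>> drive_tool(
  deltas=[
    [-1, 0, -2, 0, 0],
    [-1, 0, -4, 0, 0],
  ],
)

```text
time_s: 38.3
position: [0.549, 0.1739, 0.1168]
orientation: [[0.0, -0.123, 0.992], [0.001, 0.992, 0.123], [-1.0, 0.001, 0.0]]
ft_force: [-2.3, 2.0, 2.3]
finger_gap: 0.0235
```

>>> drive_tool(
  deltas=[
    [-1, -0.2, -2, 0, 0],
    [-1, -0.4, -4, 0, 0],
  ],
)

```text
time_s: 38.5
position: [0.5496, 0.1698, 0.1175]
orientation: [[0.001, -0.123, 0.992], [0.001, 0.992, 0.123], [-1.0, 0.001, 0.001]]
ft_force: [-1.8, 1.3, 5.1]
finger_gap: 0.0232
```

>>> drive_tool(
  deltas=[
    [-1, -0.3, -2, 0, 0],
    [-1, -0.5, -4, 0, 0],
  ],
)

```text
time_s: 38.7
position: [0.5501, 0.1652, 0.1175]
orientation: [[0.001, -0.123, 0.992], [-0.001, 0.992, 0.123], [-1.0, -0.001, 0.0]]
ft_force: [-0.8, -0.9, 1.6]
finger_gap: 0.0236
```

>>> drive_tool(
  deltas=[
    [-1, 0, -3, 0, 0],
    [-1, -4, -3, 0, 0],
    [-1, -4, 2, 0, 0],
    [-1, -4, 8, 0, 0],
    [-1, -1.5, 9, 0, 0],
    [-1, 0.5, 9, 0, 0],
    [-1, 1.3, 8, 0, 0],
    [-1, 1.3, 6, 0, 0],
  ],
)

```text
time_s: 39.5
position: [0.549, 0.1717, 0.1156]
orientation: [[-0.001, -0.124, 0.992], [-0.0, 0.992, 0.124], [-1.0, -0.0, -0.001]]
ft_force: [-0.2, -0.8, -2.1]
finger_gap: 0.0235
```

```bash
python3 sz.py pics/sz44.png
```

```text
tray x,y mm 0.6 105.0 z 0.1156 tip tray z 24.3 F [-0.2 -0.8 -2.1] T [-0.08  0.04 -0.02] 39.5
```

View pics/sz44.png

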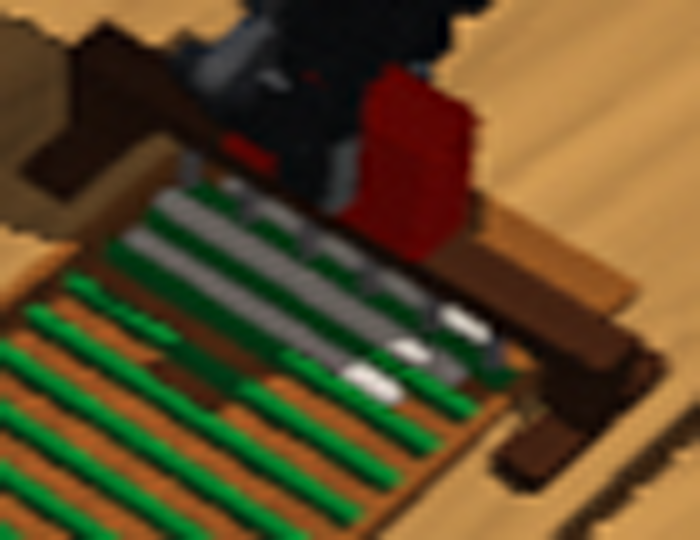

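>>> drive_tool(
  deltas=[
    [-1, 0, -2, 0, 0],
    [-1, 0, -4, 0, 0],
    [-1, 0, -5, 0, 0],
  ],
)

```text
time_s: 39.85
position: [0.55, 0.1669, 0.1164]
orientation: [[0.0, -0.123, 0.992], [0.001, 0.992, 0.123], [-1.0, 0.001, 0.001]]
ft_force: [-1.1, 1.6, 0.9]
finger_gap: 0.0231
```

>>> drive_tool(
  deltas=[
    [-1, -0.3, -2, 0, 0],
    [-1, -0.5, -4, 0, 0],
  ],
)

```text
time_s: 40.05
position: [0.5505, 0.163, 0.1172]
orientation: [[0.001, -0.124, 0.992], [0.001, 0.992, 0.124], [-1.0, 0.001, 0.001]]
ft_force: [-2.2, 1.2, 4.2]
finger_gap: 0.0232
```

>>> drive_tool(
  deltas=[
    [-1, -0.3, -2, 0, 0],
    [-1, -0.3, -4, 0, 0],
  ],
)

```text
time_s: 40.25
position: [0.5511, 0.1584, 0.1172]
orientation: [[0.001, -0.123, 0.992], [-0.001, 0.992, 0.123], [-1.0, -0.001, 0.001]]
ft_force: [-1.5, -0.9, 4.1]
finger_gap: 0.0234
```

>>> drive_tool(
  deltas=[
    [-1, 0.2, -4, 0, 0],
    [-1, -4, -4, 0, 0],
    [-1, -4, 2, 0, 0],
    [-1, -4, 8, 0, 0],
    [-1, -1.5, 9, 0, 0],
    [-1, 0.5, 9, 0, 0],
    [-1, 1.1, 8, 0, 0],
    [-1, 1.1, 6, 0, 0],
  ],
)

```text
time_s: 41.05
position: [0.5499, 0.1647, 0.1153]
orientation: [[-0.001, -0.124, 0.992], [-0.0, 0.992, 0.124], [-1.0, -0.0, -0.001]]
ft_force: [0.4, -0.2, -1.7]
finger_gap: 0.0234
```

```bash
python3 sz.py pics/sz45.png
```

```text
tray x,y mm 0.6 98.0 z 0.1153 tip tray z 24.0 F [ 0.4 -0.2 -1.7] T [ 0.02 -0.02  0.  ] 41.05
```

View pics/sz45.png

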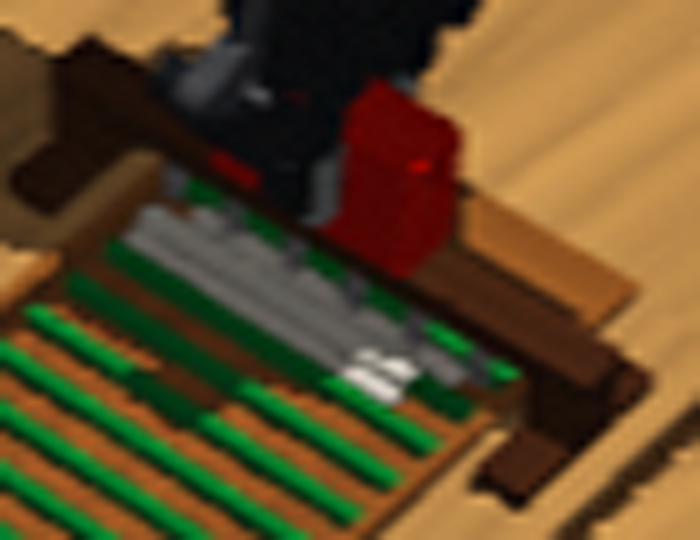

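>>> drive_tool(
  deltas=[
    [-1, -0.2, -2, 0, 0],
    [-1, -0.5, -4, 0, 0],
    [-1, -0.5, -6, 0, 0],
  ],
)

```text
time_s: 41.4
position: [0.551, 0.1587, 0.1164]
orientation: [[0.0, -0.123, 0.992], [0.001, 0.992, 0.123], [-1.0, 0.001, 0.0]]
ft_force: [0.3, 2.4, 0.7]
finger_gap: 0.0234
```

>>> drive_tool(
  deltas=[
    [-1, -0.3, -2, 0, 0],
    [-1, -0.5, -4, 0, 0],
  ],
)

```text
time_s: 41.6
position: [0.5515, 0.1551, 0.1173]
orientation: [[0.001, -0.123, 0.992], [0.001, 0.992, 0.123], [-1.0, 0.001, 0.001]]
ft_force: [-0.7, 2.3, 3.1]
finger_gap: 0.0234
```

>>> drive_tool(
  deltas=[
    [-1, -0.3, -2, 0, 0],
    [-1, -0.6, -4, 0, 0],
  ],
)

```text
time_s: 41.8
position: [0.552, 0.1506, 0.1178]
orientation: [[0.001, -0.123, 0.992], [-0.0, 0.992, 0.123], [-1.0, -0.0, 0.001]]
ft_force: [-0.5, 0.1, 1.7]
finger_gap: 0.0236
```

>>> drive_tool(
  deltas=[
    [-1, 0.2, -2, 0, 0],
    [-1, 0.4, -4, 0, 0],
  ],
)

```text
time_s: 42.0
position: [0.5524, 0.1464, 0.1167]
orientation: [[0.0, -0.123, 0.992], [-0.001, 0.992, 0.123], [-1.0, -0.001, 0.0]]
ft_force: [0.4, -0.9, -2.2]
finger_gap: 0.0235
```

```bash
python3 sz.py pics/sz46.png
```

```text
tray x,y mm 0.9 79.5 z 0.1167 tip tray z 25.4 F [ 0.4 -0.9 -2.2] T [-0.04  0.01 -0.02] 42.0
```

View pics/sz46.png

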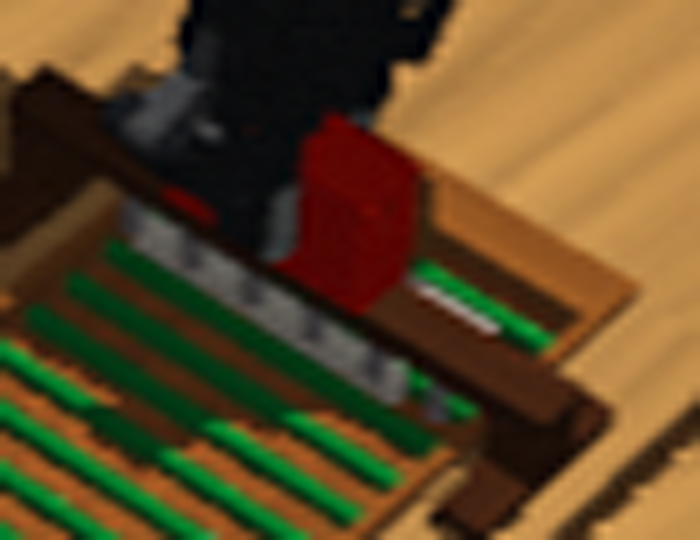

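>>> drive_tool(
  deltas=[
    [-1, -4, 0, 0, 0],
    [-1, -4, 6, 0, 0],
    [-1, -4, 10, 0, 0],
    [-1, -1.5, 11, 0, 0],
    [-1, 0.5, 10, 0, 0],
    [-1, 1, 8.5, 0, 0],
  ],
)

```text
time_s: 42.65
position: [0.551, 0.1554, 0.1153]
orientation: [[-0.001, -0.124, 0.992], [-0.0, 0.992, 0.124], [-1.0, -0.0, -0.001]]
ft_force: [-0.3, -0.0, -2.3]
finger_gap: 0.0233
```

```bash
python3 sz.py pics/sz47.png
```

```text
tray x,y mm 0.6 88.6 z 0.1153 tip tray z 24.0 F [-0.3 -0.  -2.3] T [ 0.05  0.02 -0.02] 42.65
```

View pics/sz47.png

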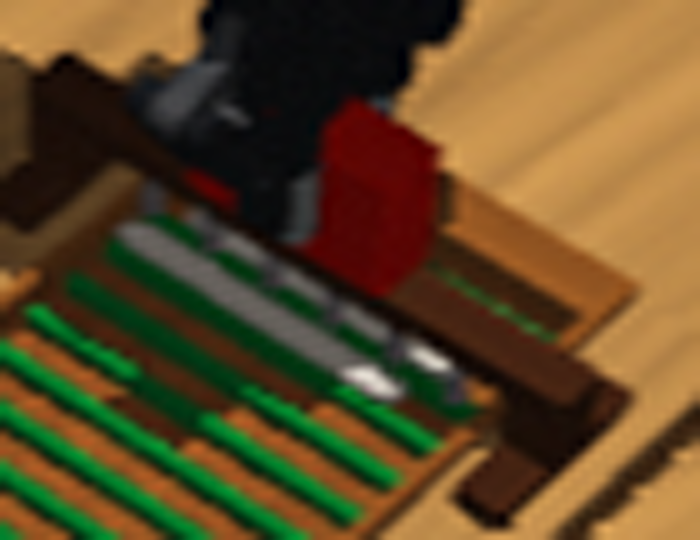

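>>> drive_tool(
  deltas=[
    [-1, 0, -2, 0, 0],
    [-1, 0, -4, 0, 0],
    [-1, -0.1, -6, 0, 0],
  ],
)

```text
time_s: 43.0
position: [0.5521, 0.1496, 0.1164]
orientation: [[0.0, -0.123, 0.992], [0.001, 0.992, 0.123], [-1.0, 0.001, 0.001]]
ft_force: [-1.2, 1.1, 1.2]
finger_gap: 0.0236
```

>>> drive_tool(
  deltas=[
    [-1, -0.3, -2, 0, 0],
    [-1, -0.6, -4, 0, 0],
  ],
)

```text
time_s: 43.2
position: [0.5527, 0.1455, 0.1172]
orientation: [[0.001, -0.123, 0.992], [0.001, 0.992, 0.123], [-1.0, 0.0, 0.001]]
ft_force: [-1.4, 1.0, 3.9]
finger_gap: 0.0234
```

>>> drive_tool(
  deltas=[
    [-1, -0.3, -2, 0, 0],
    [-1, -0.3, -4, 0, 0],
  ],
)

```text
time_s: 43.4
position: [0.5532, 0.1409, 0.1172]
orientation: [[0.001, -0.123, 0.992], [-0.001, 0.992, 0.123], [-1.0, -0.001, 0.001]]
ft_force: [0.1, -0.8, 2.4]
finger_gap: 0.0237
```

>>> drive_tool(
  deltas=[
    [-1, 0, -2, 0, 0],
    [-1, 0, -4, 0, 0],
  ],
)

```text
time_s: 43.6
position: [0.5535, 0.137, 0.1165]
orientation: [[-0.0, -0.123, 0.992], [-0.001, 0.992, 0.123], [-1.0, -0.001, -0.0]]
ft_force: [-0.1, -0.3, -2.4]
finger_gap: 0.0231
```

Lift and look.

>>> drive_tool(
  deltas=[
    [-1, -6, -1, 0, 0],
    [-1, -25, -15, 0, 0],
    [-1, -45, -50, 0, 0],
    [-1, -45, -80, 0, 0],
    [-1, -45, -80, 0, 0],
  ],
)

```text
time_s: 44.1
position: [0.564, 0.0554, 0.1625]
orientation: [[0.001, -0.12, 0.993], [-0.001, 0.993, 0.12], [-1.0, -0.001, 0.001]]
ft_force: [-0.2, 0.1, -2.8]
finger_gap: 0.0231
```

```bash
python3 look.py pics/w48.png pics/scene48.png; python3 sz.py /tmp/y.png
```

```text
[-0.2  0.1 -2.8] [0.564  0.0554 0.1625] 44.1
tray x,y mm 0.8 -9.9 z 0.1616 tip tray z 70.3 F [ 0.4  1.  -1.9] T [0.   0.01 0.08] 44.2
```

View pics/w48.png

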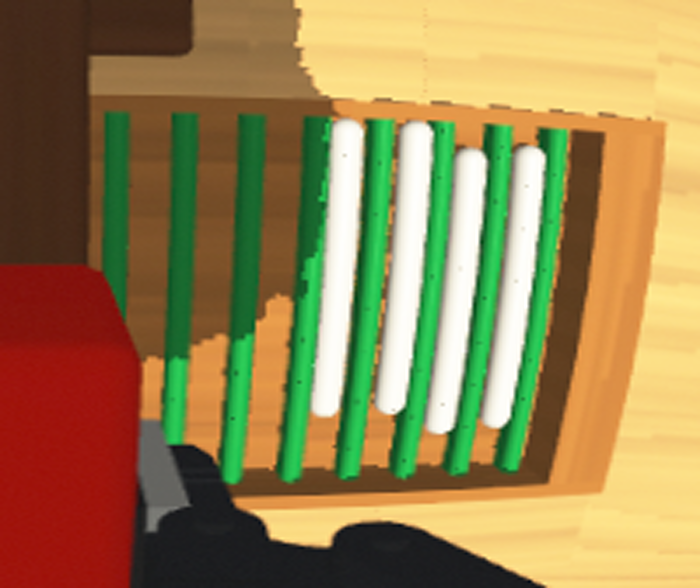

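View pics/scene48.png

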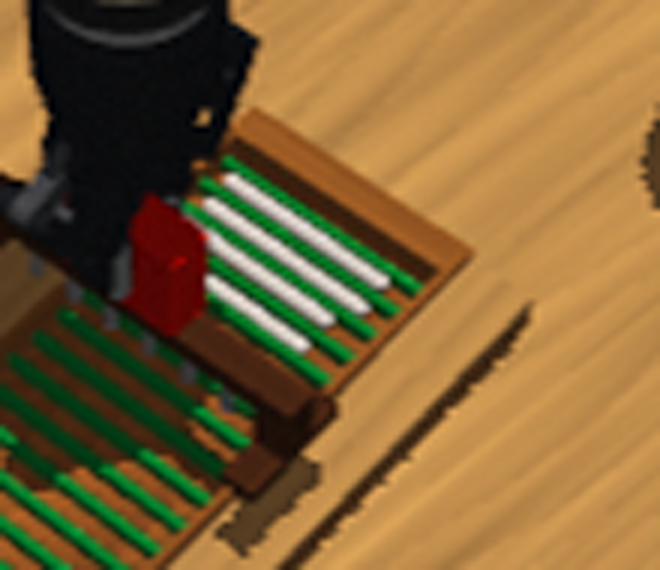

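>>> drive_tool(
  deltas=[
    [-1, 0, -20, 0, 0],
    [-1, 0, -60, 0, 0],
    [-1, 0, -95, 0, 0],
    [-1, 10, -106, 0, 0],
    [-1, 30, -107, 0, 0],
    [-1, 43, -107, 0, 0],
    [-1, 46, -107, 0, 0],
    [-1, 46, -107, 0, 0],
  ],
)

```text
time_s: 45.05
position: [0.5761, -0.047, 0.1151]
orientation: [[-0.002, -0.125, 0.992], [0.0, 0.992, 0.125], [-1.0, 0.001, -0.002]]
ft_force: [0.7, 0.3, -2.3]
finger_gap: 0.0236
```

```bash
python3 sz.py /tmp/y.png
```

```text
tray x,y mm 0.6 -115.4 z 0.1151 tip tray z 23.8 F [ 0.7  0.3 -2.3] T [ 0.04 -0.01 -0.  ] 45.05
```

>>> drive_tool(
  deltas=[
    [-1, 0.8, -1.6, 0, 0],
    [-1, 1.8, -1.6, 0, 0],
    [-1, 2, -1.6, 0, 0],
  ],
)

```text
time_s: 45.4
position: [0.577, -0.0496, 0.1143]
orientation: [[0.001, -0.123, 0.992], [-0.0, 0.992, 0.123], [-1.0, -0.0, 0.001]]
ft_force: [0.4, -0.2, -1.6]
finger_gap: 0.0235
```

>>> drive_tool(
  deltas=[
    [-1, 0.7, 0, 0, 0],
    [-1, 0.7, 0, 0, 0],
  ],
)

```text
time_s: 45.6
position: [0.5769, -0.0497, 0.1133]
orientation: [[0.0, -0.123, 0.992], [0.0, 0.992, 0.123], [-1.0, -0.0, 0.0]]
ft_force: [0.6, 0.3, -2.0]
finger_gap: 0.0234
```

>>> drive_tool(
  deltas=[
    [-1, 0.8, 0, 0, 0],
    [-1, 0.8, 0, 0, 0],
  ],
)

```text
time_s: 45.8
position: [0.5769, -0.0497, 0.1129]
orientation: [[0.001, -0.123, 0.992], [0.0, 0.992, 0.123], [-1.0, -0.0, 0.001]]
ft_force: [-0.6, -1.1, 2.1]
finger_gap: 0.0233
```

>>> drive_tool(
  deltas=[
    [-1, 0.8, 0, 0, 0],
    [-1, 0.8, 0, 0, 0],
  ],
)

```text
time_s: 46.0
position: [0.5769, -0.0497, 0.1124]
orientation: [[0.001, -0.123, 0.992], [-0.0, 0.992, 0.123], [-1.0, -0.0, 0.001]]
ft_force: [-2.3, -0.7, 6.1]
finger_gap: 0.0232
```

>>> drive_tool(
  deltas=[
    [-1, 0, 3, 0, 0],
    [-1, 0, 7, 0, 0],
    [-1, 0, 11, 0, 0],
    [-1, 0, 15, 0, 0],
    [-1, 0, 19, 0, 0],
    [-1, 0, 23, 0, 0],
  ],
)

```text
time_s: 46.6
position: [0.5748, -0.0278, 0.1125]
orientation: [[0.002, -0.123, 0.992], [-0.003, 0.992, 0.123], [-1.0, -0.003, 0.002]]
ft_force: [0.8, -4.4, 6.1]
finger_gap: 0.0231
```

>>> drive_tool(
  deltas=[
    [-1, 0, 4, 0, 0],
    [-1, 0, 8, 0, 0],
    [-1, 0, 12, 0, 0],
    [-1, 0, 16, 0, 0],
    [-1, 0, 20, 0, 0],
    [-1, 0, 24, 0, 0],
  ],
)

```text
time_s: 47.2
position: [0.5718, -0.0039, 0.1124]
orientation: [[0.002, -0.123, 0.992], [-0.003, 0.992, 0.123], [-1.0, -0.003, 0.002]]
ft_force: [0.8, -4.0, 4.3]
finger_gap: 0.0236
```

>>> drive_tool(
  deltas=[
    [-1, 0, 4, 0, 0],
    [-1, 0, 8, 0, 0],
    [-1, 0, 12, 0, 0],
    [-1, 0, 16, 0, 0],
    [-1, 0, 20, 0, 0],
    [-1, 0.1, 24, 0, 0],
  ],
)

```text
time_s: 47.8
position: [0.5684, 0.0207, 0.1119]
orientation: [[0.001, -0.123, 0.992], [-0.001, 0.992, 0.123], [-1.0, -0.001, 0.001]]
ft_force: [0.8, -4.1, 5.4]
finger_gap: 0.0231
```

>>> drive_tool(
  deltas=[
    [-1, 0.2, 4, 0, 0],
    [-1, 0.4, 8, 0, 0],
    [-1, 0.6, 12, 0, 0],
  ],
)

```text
time_s: 48.1
position: [0.5668, 0.0327, 0.1111]
orientation: [[0.001, -0.123, 0.992], [-0.001, 0.992, 0.123], [-1.0, -0.001, 0.001]]
ft_force: [0.6, -3.8, 5.5]
finger_gap: 0.023
```

>>> drive_tool(
  deltas=[
    [-1, 0.2, 4, 0, 0],
    [-1, 0.4, 8, 0, 0],
    [-1, 0.65, 12, 0, 0],
  ],
)

```text
time_s: 48.4
position: [0.5652, 0.0447, 0.1104]
orientation: [[0.001, -0.123, 0.992], [-0.001, 0.992, 0.123], [-1.0, -0.001, 0.0]]
ft_force: [-0.4, -3.9, 5.5]
finger_gap: 0.0234
```

>>> drive_tool(
  deltas=[
    [-1, 0.25, 4, 0, 0],
    [-1, 0.45, 8, 0, 0],
    [-1, 0.55, 12, 0, 0],
  ],
)

```text
time_s: 48.7
position: [0.5638, 0.0565, 0.11]
orientation: [[0.001, -0.123, 0.992], [-0.001, 0.992, 0.123], [-1.0, -0.001, 0.001]]
ft_force: [1.2, -5.4, 5.8]
finger_gap: 0.0231
```

>>> drive_tool(
  deltas=[
    [-1, 0, 4, 0, 0],
    [-1, 0, 8, 0, 0],
    [-1, 0, 12, 0, 0],
    [-1, 0, 16, 0, 0],
    [-1, -0.1, 20, 0, 0],
  ],
)

```text
time_s: 49.2
position: [0.5613, 0.0764, 0.11]
orientation: [[0.001, -0.123, 0.992], [-0.0, 0.992, 0.123], [-1.0, -0.001, 0.001]]
ft_force: [0.7, -5.7, 5.2]
finger_gap: 0.0235
```

>>> drive_tool(
  deltas=[
    [-1, -0.15, 4, 0, 0],
    [-1, -0.35, 8, 0, 0],
    [-1, -0.6, 12, 0, 0],
  ],
)

```text
time_s: 49.5
position: [0.5597, 0.0882, 0.1105]
orientation: [[0.0, -0.123, 0.992], [-0.001, 0.992, 0.123], [-1.0, -0.001, 0.0]]
ft_force: [0.5, -5.9, 4.9]
finger_gap: 0.0235
```

>>> drive_tool(
  deltas=[
    [-1, -0.2, 4, 0, 0],
    [-1, -0.45, 8, 0, 0],
    [-1, -0.7, 12, 0, 0],
  ],
)

```text
time_s: 49.8
position: [0.5582, 0.1001, 0.1112]
orientation: [[0.0, -0.123, 0.992], [-0.001, 0.992, 0.123], [-1.0, -0.001, 0.0]]
ft_force: [0.7, -5.0, 4.5]
finger_gap: 0.0237
```

>>> drive_tool(
  deltas=[
    [-1, -0.25, 4, 0, 0],
    [-1, -0.5, 8, 0, 0],
    [-1, -0.7, 12, 0, 0],
  ],
)

```text
time_s: 50.1
position: [0.5567, 0.112, 0.1119]
orientation: [[0.0, -0.123, 0.992], [-0.001, 0.992, 0.123], [-1.0, -0.001, 0.0]]
ft_force: [0.5, -4.9, 5.9]
finger_gap: 0.0232
```

>>> drive_tool(
  deltas=[
    [-1, -0.2, 4, 0, 0],
    [-1, -0.4, 8, 0, 0],
    [-1, -0.55, 12, 0, 0],
  ],
)

```text
time_s: 50.4
position: [0.5552, 0.1238, 0.1125]
orientation: [[0.0, -0.123, 0.992], [-0.001, 0.992, 0.123], [-1.0, -0.001, 0.0]]
ft_force: [0.7, -6.5, 5.5]
finger_gap: 0.0234
```

>>> drive_tool(
  deltas=[
    [-1, -0.05, 4, 0, 0],
    [-1, -0.1, 8, 0, 0],
    [-1, -0.15, 12, 0, 0],
  ],
)

```text
time_s: 50.7
position: [0.5536, 0.136, 0.1126]
orientation: [[0.0, -0.123, 0.992], [-0.0, 0.992, 0.123], [-1.0, -0.0, 0.0]]
ft_force: [0.3, -4.9, 5.1]
finger_gap: 0.0233
```

>>> drive_tool(
  deltas=[
    [-1, 0, 4, 0, 0],
    [-1, 0, 8, 0, 0],
    [-1, 0, 12, 0, 0],
    [-1, 0, 16, 0, 0],
    [-1, 0, 20, 0, 0],
  ],
)

```text
time_s: 51.2
position: [0.5511, 0.1558, 0.1126]
orientation: [[0.0, -0.123, 0.992], [-0.0, 0.992, 0.123], [-1.0, -0.0, 0.0]]
ft_force: [1.2, -5.2, 5.9]
finger_gap: 0.0232
```

>>> drive_tool(
  deltas=[
    [-1, 0, 4, 0, 0],
    [-1, 0, 8, 0, 0],
    [-1, 0, 12, 0, 0],
    [-1, 0, 16, 0, 0],
    [-1, 0, 20, 0, 0],
    [-1, 0, 24, 0, 0],
    [-1, 0, 26, 0, 0],
    [-1, 0, 26, 0, 0],
  ],
)

```text
time_s: 52.0
position: [0.5478, 0.1818, 0.1126]
orientation: [[-0.0, -0.123, 0.992], [-0.0, 0.992, 0.123], [-1.0, -0.0, -0.0]]
ft_force: [0.8, -3.1, 4.8]
finger_gap: 0.0232
```

```bash
python3 sz.py pics/sz50.png
```

```text
tray x,y mm 0.7 115.2 z 0.1126 tip tray z 21.3 F [ 0.8 -3.1  4.8] T [-0.03 -0.02 -0.92] 52.0
```

View pics/sz50.png

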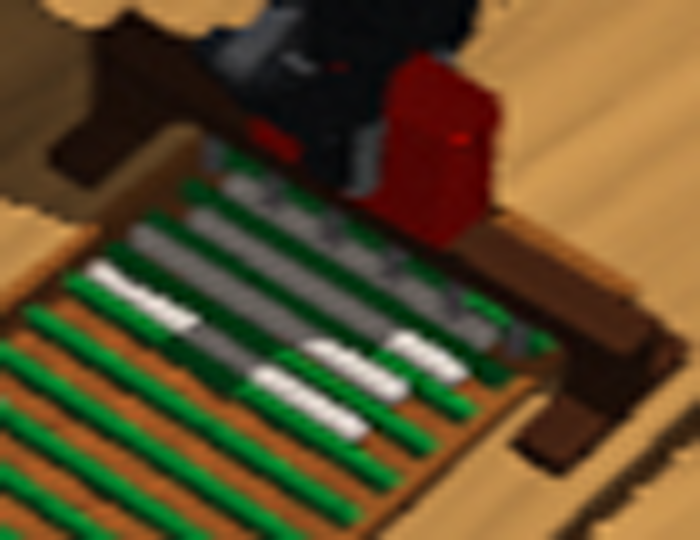

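>>> drive_tool(
  deltas=[
    [-1, -5, 0, 0, 0],
    [-1, -20, 0, 0, 0],
    [-1, -45, 0, 0, 0],
    [-1, -62, 0, 0, 0],
    [-1, -65, 0, 0, 0],
  ],
)

```text
time_s: 52.55
position: [0.5482, 0.1826, 0.1788]
orientation: [[0.001, -0.124, 0.992], [0.002, 0.992, 0.124], [-1.0, 0.002, 0.001]]
ft_force: [-0.4, 0.4, -2.5]
finger_gap: 0.0232
```

```bash
python3 -c "
from h import *
delta([.4320,-.3582,.150],81.25)"
```

```text
shift [  27.5 -522.3 -182.3] angle now 97.12 spin 15.868933461784849 q [ 0.32  0.23 -0.07  1.26  0.    0.2 ] F [-0.42  0.38 -2.53] t 52.55 pos [0.5482 0.1826 0.1788] tilt [ 8.0e-04  2.3e-03 -1.0e+00]
```

>>> drive_tool(
  deltas=[
    [-1, 0, -15, -5, 0],
    [-1, 0, -42, -15, 1],
    [-1, 0, -80, -28, 2],
    [-1, 0, -122, -43, 4],
    [-1, 0, -165, -58, 5],
    [-1, 0, -208, -73, 6],
    [-1, 0, -251, -88, 8],
    [-1, 0, -294, -103, 9],
    [-1, 0, -337, -118, 11],
    [-1, 0, -380, -133, 12],
    [-1, 0, -420, -147, 14],
    [-1, 0, -460, -160, 15],
    [-1, 0, -492, -172, 15.9],
    [-1, 5, -512, -179, 15.9],
    [-1, 15, -522, -182.3, 15.9],
    [-1, 27, -522.3, -182.3, 15.9],
    [-1, 27, -522.3, -182.3, 15.9],
    [-1, 27, -522.3, -182.3, 15.9],
  ],
)

```text
time_s: 54.35
position: [0.4313, -0.3577, 0.1495]
orientation: [[-0.001, 0.152, 0.988], [0.002, 0.988, -0.152], [-1.0, 0.002, -0.002]]
ft_force: [-0.2, -0.2, -2.8]
finger_gap: 0.0235
```

```bash
python3 -c "
from h import *
delta([.4320,-.3582,.0845],81.25)
wrist('pics/w51.png')"
```

```text
shift [65.  -0.5  0.9] angle now 81.27 spin 0.016819551724040593 q [-0.69  0.21 -0.16  1.2   0.   -0.54] F [-0.24 -0.23 -2.82] t 54.35 pos [ 0.4313 -0.3577  0.1495] tilt [-0.0014  0.0018 -1.    ]
```

View pics/w51.png

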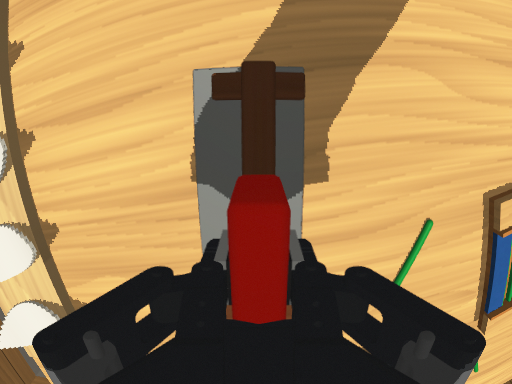

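>>> drive_tool(
  deltas=[
    [-1, 20, -0.5, 0.5, 0],
    [-1, 45, -0.5, 0.5, 0],
    [-1, 58, -0.5, 0.5, 0],
    [-1, 63, -0.5, 0.5, 0],
    [-1, 64.5, -0.5, 0.5, 0],
    [-1, 64.5, -0.5, 0.5, 0],
  ],
)

```text
time_s: 55.0
position: [0.4324, -0.36, 0.0868]
orientation: [[0.001, 0.153, 0.988], [-0.001, 0.988, -0.153], [-1.0, -0.001, 0.001]]
ft_force: [-0.9, -0.4, -2.0]
finger_gap: 0.0235
```

>>> drive_tool(
  deltas=[
    [-1, 0.7, 0, 0, 0],
    [-1, 0.7, 0, 0, 0],
  ],
)

```text
time_s: 55.2
position: [0.4323, -0.3601, 0.086]
orientation: [[0.001, 0.153, 0.988], [-0.001, 0.988, -0.153], [-1.0, -0.001, 0.001]]
ft_force: [0.0, 0.2, -2.1]
finger_gap: 0.0237
```

>>> drive_tool(
  deltas=[
    [-1, 0.8, 0, 0, 0],
    [-1, 1.3, 0, 0, 0],
    [-1, 1.3, 0, 0, 0],
  ],
)

```text
time_s: 55.5
position: [0.432, -0.3599, 0.0841]
orientation: [[0.0, 0.153, 0.988], [-0.0, 0.988, -0.153], [-1.0, -0.0, 0.0]]
ft_force: [-0.2, -0.8, -2.4]
finger_gap: 0.0236
```

>>> drive_tool(
  deltas=[
    [-1, 0.6, 0, 0, 0],
    [-1, 0.6, 0, 0, 0],
  ],
)

```text
time_s: 55.7
position: [0.432, -0.36, 0.084]
orientation: [[0.0, 0.153, 0.988], [-0.001, 0.988, -0.153], [-1.0, -0.0, 0.001]]
ft_force: [-3.0, 0.2, 4.5]
finger_gap: 0.0236
```

>>> drive_tool(
  deltas=[
    [-1, -0.3, 0, 0, 0],
    [0, -0.3, 0, 0, 0],
    [0.4, -0.3, 0, 0, 0],
    [1, -0.3, 0, 0, 0],
    [1, -0.3, 0, 0, 0],
    [1, -0.3, 0, 0, 0],
    [1, -0.3, 0, 0, 0],
    [1, -0.3, 0, 0, 0],
    [1, -0.3, 0, 0, 0],
  ],
)

```text
time_s: 56.6
position: [0.432, -0.3598, 0.0836]
orientation: [[0.0, 0.153, 0.988], [-0.0, 0.988, -0.153], [-1.0, -0.0, 0.0]]
ft_force: [-0.2, 0.7, -0.0]
finger_gap: 0.0853
```

>>> drive_tool(
  deltas=[
    [1, -10, 0, 0, 0],
    [1, -35, 0, 0, 0],
    [1, -70, 0, 0, 0],
    [1, -110, 0, 0, 0],
    [1, -130, 0, 0, 0],
    [1, -130, 0, 0, 0],
  ],
)

```text
time_s: 57.2
position: [0.4332, -0.3608, 0.2183]
orientation: [[0.005, 0.153, 0.988], [-0.005, 0.988, -0.153], [-1.0, -0.004, 0.006]]
ft_force: [0.4, -0.3, -0.6]
finger_gap: 0.0857
```

```bash
python3 - <<'E'
from h import *
o,r=wrist('pics/w52.png'); print(o['time_s'],o['ft_force'].round(1),o['finger_gap'],o['position'])
for n in ('top','scene'):
    im,K,R,t=cam(n); cv2.imwrite(f'pics/{n}52.png',im[:,:,::-1])
    if n=='top': cv2.imwrite('pics/tz52.png',cv2.resize(im[150:260,170:320,::-1],None,fx=5,fy=5,interpolation=cv2.INTER_CUBIC))
    else: cv2.imwrite('pics/sz52.png',cv2.resize(im[130:250,190:335,::-1],None,fx=5,fy=5,interpolation=cv2.INTER_CUBIC))
E
```

```text
57.2 [ 0.4 -0.3 -0.6] 0.08566094995863369 [ 0.43323832 -0.36084601  0.21831548]
```

View pics/w52.png

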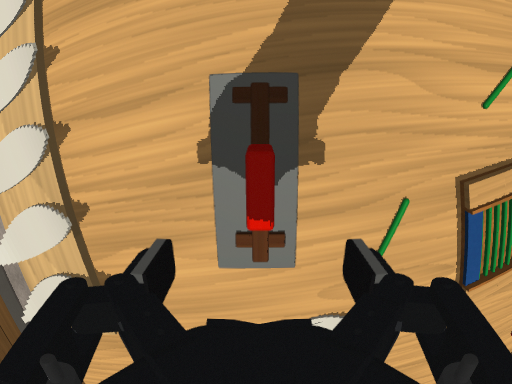

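View pics/scene52.png

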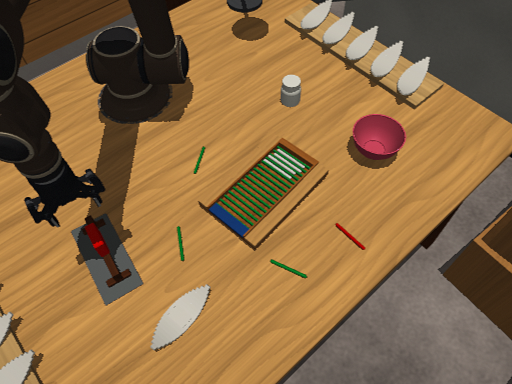

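View pics/sz52.png

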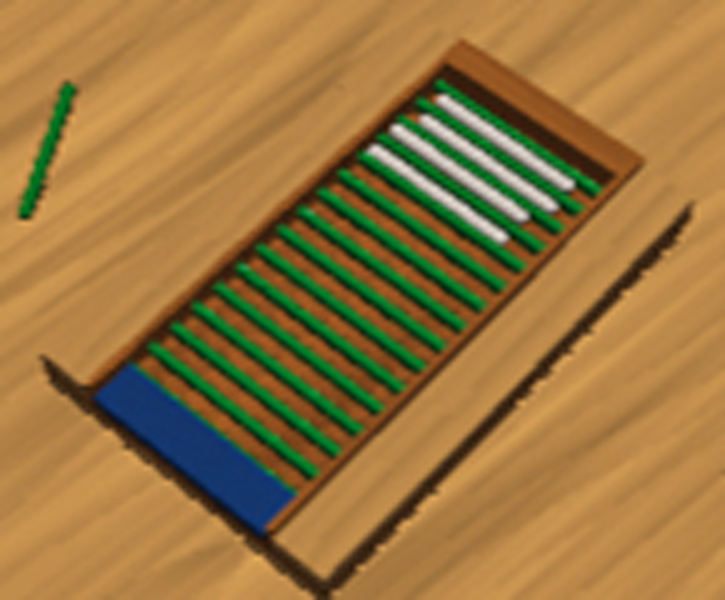

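View pics/tz52.png

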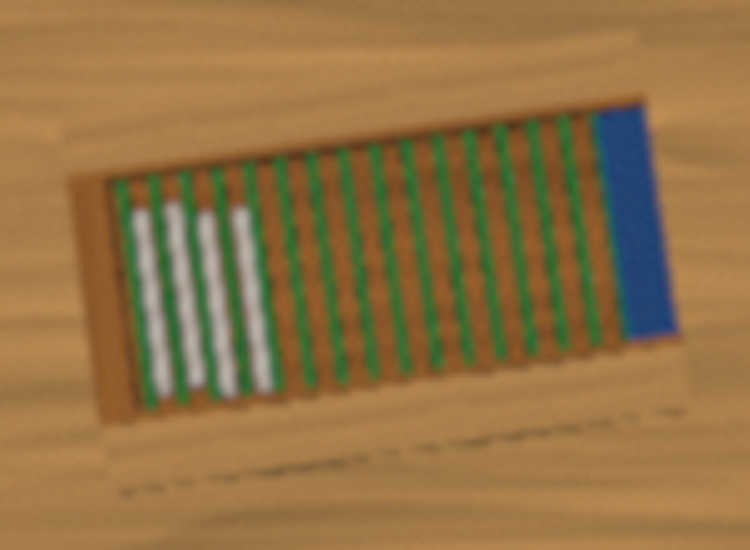

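All four rods lie between ridges, at top crop (150,300), (185,295), (215,305) and (255,300). The rake stands on its mat, wrist (260,170), with the gripper open and clear. The dish, bowl and jar are where they started. Handing in.

```bash
python3 -c "
from rig import *
print(close_job())"
```

```text
the job is handed in; nothing more can be done
None
```

All four white rods ended in grooves and the rake is back on its grey mat. One push on the tray, though, slightly exceeded your 15 N limit. I handed in at about 57 s of the 72 s allowed.

- **First comb stroke:** It followed the worn rails at about 6.5–9 N, but swept the rods into an askew bundle against the stop wall. I turned the rake by 8° and pushed on to about tray y +108 mm. That put two rods in grooves and left two still out.
- **Getting the last two in:** I rolled the two leftover rods back over the filled grooves with the tine tips. This was not a normal comb stroke, because the tips rode on the rods and for most of it the feet were off the rails.
- **Last stroke:** I then combed the whole length again, from the blue end (tray y about -118 mm) to +115 mm, at about 6.5–8.5 N. The rods stayed in their grooves.
- **Last checks:** The final pictures show the four rods in adjacent grooves next to the stop wall. The rake is standing on the mat, the gripper is open and clear, and the dish, bowl and jar have not moved.

**What went wrong:** While I was freeing a wedged rod, the downward force reached about 16 N for an instant (13.6 N measured plus the rake's weight). About 4 s earlier it had touched about 13 N. I lifted off straight away both times. All these forces are readings at the end of each move, so short peaks in between could have been higher.

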